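# Store the stripped tappets and valves

### The job

Put the parts stripped from the cylinder head away: set every bucket tappet in a pocket of the black case, one to a pocket, with its closed cam face down and its open end up so that its oil stays in, and when all of them are in, shut the lid of the case fully. Stand every valve stem down in a hole of the wooden rack, one to a hole and right to the bottom. Leave the other things on the bench where they are.

Things in the scene. Friction and masses are not known exactly. Their poses are not given: they have to be found in the camera images.
- tappet1: bucket tappet: bright steel cup 36 mm across, 30 mm long, 85 g; one end closed by a flat cam face, the other open (ring-shaped recess round a central plunger; treat as a solid cylinder). Starts on its side along a mat groove, open end either way. Origin on its axis at mid-length; x axis from cam face to open end. May be absent (None).
- tappet2: bucket tappet: bright steel cup 36 mm across, 30 mm long, 85 g; one end closed by a flat cam face, the other open (ring-shaped recess round a central plunger; treat as a solid cylinder). Starts on its side along a mat groove, open end either way. Origin on its axis at mid-length; x axis from cam face to open end. May be absent (None).
- tappet3: bucket tappet: bright steel cup 36 mm across, 30 mm long, 85 g; one end closed by a flat cam face, the other open (ring-shaped recess round a central plunger; treat as a solid cylinder). Starts on its side along a mat groove, open end either way. Origin on its axis at mid-length; x axis from cam face to open end. May be absent (None).
- tappet4: bucket tappet: bright steel cup 36 mm across, 30 mm long, 85 g; one end closed by a flat cam face, the other open (ring-shaped recess round a central plunger; treat as a solid cylinder). Starts on its side along a mat groove, open end either way. Origin on its axis at mid-length; x axis from cam face to open end. May be absent (None).
- valve1: engine valve: plain steel, 104 mm long, 90 g; stem 8 mm across, disc head 38 mm across, 3.5 mm thick, flaring into the stem over 16 mm; centre of mass about 26 mm from the head face. Starts lying along a mat groove, head either way, its axis rising 9 degrees to the head. Origin on its axis at mid-length, 52 mm from tip and head face; x axis from stem tip to head. May be absent (None).
- valve2: engine valve: plain steel, 104 mm long, 90 g; stem 8 mm across, disc head 38 mm across, 3.5 mm thick, flaring into the stem over 16 mm; centre of mass about 26 mm from the head face. Starts lying along a mat groove, head either way, its axis rising 9 degrees to the head. Origin on its axis at mid-length, 52 mm from tip and head face; x axis from stem tip to head. May be absent (None).
- valve3: engine valve: plain steel, 104 mm long, 90 g; stem 8 mm across, disc head 38 mm across, 3.5 mm thick, flaring into the stem over 16 mm; centre of mass about 26 mm from the head face. Starts lying along a mat groove, head either way, its axis rising 9 degrees to the head. Origin on its axis at mid-length, 52 mm from tip and head face; x axis from stem tip to head. May be absent (None).
- valve4: engine valve: plain steel, 104 mm long, 90 g; stem 8 mm across, disc head 38 mm across, 3.5 mm thick, flaring into the stem over 16 mm; centre of mass about 26 mm from the head face. Starts lying along a mat groove, head either way, its axis rising 9 degrees to the head. Origin on its axis at mid-length, 52 mm from tip and head face; x axis from stem tip to head. May be absent (None).
- mat: fixed black ribbed rubber mat, 300 (x) x 284 (y) mm, base 3 mm thick with 13 ribs 4 mm wide standing to 7 mm above the bench, 23.3 mm apart, running along its x axis; origin under its centre, z up. A tappet lying in a groove has its axis 22 mm above the bench
- case: fixed shallow black case base, 80 (x) x 250 (y) x 18 mm high, origin under its centre, front facing -x; a grey insert, top 16 mm above the bench, has four round pockets in a row along y, 62 mm apart, 40 mm across and 8 mm deep, so a seated tappet stands 22 mm out. Lid hinged along the far (+x) long side. Case and rack may change sides of the bench
- pocket1 (a point): centre of the floor of pocket 1 of the case, 8 mm above the bench (y of -93 mm in the case's frame)
- pocket2 (a point): centre of the floor of pocket 2 of the case, 8 mm above the bench (y of -31 mm in the case's frame)
- pocket3 (a point): centre of the floor of pocket 3 of the case, 8 mm above the bench (y of 31 mm in the case's frame)
- pocket4 (a point): centre of the floor of pocket 4 of the case, 8 mm above the bench (y of 93 mm in the case's frame)
- lid (a joint): angle of the case lid: 0 shut, 1.5 to 1.8 rad at the start (upright or leaning slightly away from the robot), at most 1.95. Lid: black frame 250 wide, 80 deep, 29 mm high, clear top. Its stiff hinge holds it at any angle (0.12 N m: 2 to 4 N at the free edge moves it); it shuts over towards the robot and down
- lid_hinge (a point): middle of the hinge line of the lid, 40 mm from the case centre along its x axis, 18.5 mm above the bench; the line runs along the case's y axis
- lid_edge (a point): middle of the lid's free long edge, on the outside of its top, 80 mm from the hinge line and, with the lid shut, 29 mm above it (the lid shut, this is the upper front edge, 47 mm above the bench)
- rack: fixed wooden valve rack, block 70 (x) x 250 (y) x 45 mm high, origin under its centre; four upright round holes open at the top, each 12 mm across and 38 mm deep, in a row along its y axis at x = 0 and y = -90, -30, 30 and 90 mm
- spring1: valve spring standing on end, 31 mm across, 44 mm tall; a bystander
- spring2: second valve spring, the same; a bystander
- spanner: open-ended spanner, 170 mm, lying flat; a bystander
- spark_plug: spark plug lying on its side, 85 mm long; a bystander
- paste_tin: round green tin, 70 mm across, 32 mm tall; a bystander
- feeler_gauge: closed feeler gauge, 90 x 16 x 12 mm, lying flat; a bystander
Mind the look-alikes: they are no part of the job. What is shaped like the tappet3 but red or yellow is not meant. What is shaped like the valve2 but blue is not meant.

How it is judged:
By the outcome, as a careful person would: the job done as asked, in the order asked, and still so for the second after the job is handed in, with the robot touching nothing.
Of tappet1, tappet2, tappet3, tappet4 only 3 to 4 are there at a start; the rules pass over those that are not, and their reading is None.
Of valve1, valve2, valve3, valve4 only 2 to 3 are there at a start; the rules pass over those that are not, and their reading is None.
At some moment in a run one of tappet1, tappet2, tappet3, tappet4, valve1, valve2, valve3, valve4 may be knocked a few centimetres aside while the robot is not near it.
It also fails if it takes over 210 s, if anything falls off the work surface, if the arm or the gripper's body presses on something with over 40 N, if the wrist force passes 120 N, or if a joint passes its speed limit or range.

### The arm

A 6-joint arm with a two-finger parallel gripper is mounted at the origin on the work surface. World frame = base frame: x ahead of the robot, y to its left, z up, the work surface at z = 0. Lengths are in m, angles in rad, forces in N, time in s.
With the tool pointing down it reaches from about 0.35 to 0.8 m from the base axis. Payload 7.3 kg.
Tool frame: the origin (TCP) lies at the very end of the fingers, on their centre line; the grasp point (between the pads) lies 19 mm behind it; z points along the fingers, x is the direction in which the jaws open and shut, and the axes are right-handed (so a half turn about z gives the same grasp; the last joint's range is limited). The gripper opens to 85 mm and grips with 20 to 120 N. Pads are 22 mm wide; open, the fingers measure 114 mm over their backs; the gripper's body (76 mm by 85 mm) begins 54 mm behind the grasp point. The pads swing forward as they close: fully open they stand 13 mm farther back than shut.
Start: joints at [1.157, 0.342, 1.524, -0, 1.275, -0.146], TCP at [0.139, 0.506, 0.231] pointing down, gripper open.
Joint ranges: [-2.53, 2.53], [-0.77, 2.02], [0.04, 2.7], [-1, 4.14], [0.28, 2.66], [-3.11, 3.11]. Speed limits (rad/s): [2.57, 2.57, 3.14, 3.14, 3.14, 3.14].

### API

Orientations are given as a unit quaternion [w, x, y, z].
In Python, from plant import arm gives the robot as it stands.
- The arm moves only by the tool send_rows, never from a script. Its argument "moves" is a list of rows, each an object with "translation": the shift along the tool's x, y, z in m, a list of three; "rot": the turn, a rotation vector about the tool's x, y, z in degrees, a list of three; "jaw": the opening, from 0 (shut) to 1 (fully open). A call has 1 to 20 rows; each row is the pose to reach, as a shift and turn from the pose measured when the call began, along the tool's axes at that moment; what a row does not reach only later rows make up. A row lasts 1/10 s, in which the tool goes at most 50 mm and 8.59 degrees, less where a joint would pass 70% of its speed; a pose out of reach is approached as far as the arm can. A call with a gripper value outside its range is refused whole. The fingers move at their own pace and stop on an object; the grip force is fixed at half the most. Time passes only in rows, so rows that repeat a pose let the fingers close. It gives the time, the measured TCP pose, the force and the opening at its end, in the units of the state.
- arm.sense(): the state, without advancing time (a new reading comes with each control period).
- arm.grab_frame(name): name is "scene" or "side" or "wrist"; returns (picture, depth): 384x512x3 uint8, red, green, blue; 384x512 float32, m along the optical axis (not along the pixel's ray), 0 where there is no reading.
- arm.camera_params(name): a dict with "fx", "fy", "cx", "cy" (pixels), "rvec" (rotation vector, rad) and "tvec" (3), from world to camera coordinates, as OpenCV has them. Camera axes: x right, y down, z forward; pixel columns grow to the right and rows downward; lengths in m; the calibration is good to about 2 mm. A picture is of the moment at which its call begins: read the wrist's pose just before it. camera_params takes no time and is no camera call; for the wrist camera it gives the pose at the moment of the call.
- arm.close_job(): hands the job in, once; it reports no verdict.
The state is a dict: "clock": time; "joint_pos": joint angles; "joint_vel": joint speeds; "tau": joint torques, N m; "tool_pos": TCP position; "orientation": TCP orientation; "force": force on the tool from outside, world axes, zero at the start; "moment": the same for the moment, N m; "grip_width": finger opening in m.
Only numpy, scipy, OpenCV 4.12 (cv2) and the standard library are available. Lean on these libraries where they do the work, as an engineer would, in place of code of your own. Each camera call takes 0.05 s, during which the arm holds its last target.

## Working session

There is one attempt and no reset: what is moved stays moved. The work goes in short steps, Python scripts to look and compute and a tool call to move; the robot and the scene stay as the last step left them, time stands still between calls to the robot, and variables do not carry over. Pictures are saved under pics/ and viewed, and the job is handed in when it is done.

Besides the shell and the picture viewer there is one more tool, called after ">>>" as name([rows], argument=value, ...), one row to a line, values as JSON. send_rows: Moves the arm, as the interface text tells. Its arguments: {"type":"object","properties":{"moves":{"type":"array","items":{"type":"object","properties":{"translation":{"type":"array","items":{"type":"number"}},"rot":{"type":"array","items":{"type":"number"}},"jaw":{"type":"number"}}}}},"required":["moves"]}

```bash
ls; mkdir -p pics; python3 - <<'E'
from plant import arm
import cv2
print(arm.sense())
for n in ["scene","side","wrist"]:
    p=arm.camera_params(n); print(n,p)
    im,d=arm.grab_frame(n); cv2.imwrite(f"pics/{n}0.png",im[:,:,::-1])
    import numpy as np; np.save(f"pics/{n}0.npy",d)
E
```

```text
pics
{'clock': 0.0, 'joint_pos': array([ 1.15699226e+00,  3.42715367e-01,  1.52504829e+00,  3.37051055e-06,
        1.27537085e+00, -1.45987775e-01]), 'joint_vel': array([-0.00041557, -0.00085312,  0.00222652,  0.00049599,  0.00019842,
       -0.00134848]), 'tau': array([ 8.87500028e-05, -4.33702505e+01, -2.45998281e+01, -1.87745791e-04,
        8.23787152e-03,  1.13512741e-06]), 'tool_pos': array([0.13873497, 0.5059161 , 0.23061885]), 'orientation': array([ 3.71908192e-04,  7.95181239e-01,  6.06371341e-01, -6.75287739e-04]), 'force': array([-0.29163261,  0.00088002, -0.35121091]), 'moment': array([0.003154  , 0.00090955, 0.00702312]), 'grip_width': 0.08533823310858632}
scene {'fx': 435.3436036115413, 'fy': 435.3436036115413, 'cx': 258.5965840173316, 'cy': 192.9622973557494, 'rvec': array([ 1.06440313,  2.38284583, -1.04716152]), 'tvec': array([ 0.38183146, -0.25067361,  1.50099324])}
side {'fx': 477.814515543811, 'fy': 477.814515543811, 'cx': 258.49371169880607, 'cy': 190.30437631377833, 'rvec': array([ 1.97287529, -0.80908086,  0.46507776]), 'tvec': array([-0.38941122,  0.26075617,  1.06367326])}
wrist {'fx': 305.052771463155, 'fy': 305.052771463155, 'cx': 257.2678796015116, 'cy': 185.8425929676816, 'rvec': array([-2.28571479, -1.7430736 , -0.28155171]), 'tvec': array([-0.52491977, -0.03999991,  0.37949736])}
```

```bash
cat > h.py <<'E'
import numpy as np,cv2
from scipy.spatial.transform import Rotation as R
def cam(p):
    return np.array([[p['fx'],0,p['cx']],[0,p['fy'],p['cy']],[0,0,1]]),R.from_rotvec(p['rvec']).as_matrix(),np.array(p['tvec'])
def ray(p,u,v):
    K,Rm,t=cam(p); d=Rm.T@np.linalg.inv(K)@np.array([u,v,1.]); return -Rm.T@t,d
def atz(p,u,v,z):
    o,d=ray(p,u,v); return o+d*(z-o[2])/d[2]
def atd(p,u,v,dep):
    o,d=ray(p,u,v); return o+d*dep
def proj(p,X):
    K,Rm,t=cam(p); c=Rm@np.array(X,float)+t; q=K@c; return q[:2]/q[2]
def cloud(p,d):
    K,Rm,t=cam(p); h,w=d.shape; u,v=np.meshgrid(np.arange(w),np.arange(h))
    c=np.stack([(u-p['cx'])/p['fx']*d,(v-p['cy'])/p['fy']*d,d],-1)
    return (c-t)@Rm
E
python3 - <<'E'
from h import *
from plant import arm
im=cv2.imread('pics/scene0.png'); d=np.load('pics/scene0.npy')
p=arm.camera_params('scene'); C=cloud(p,d)
c=im[100:300,140:440]; cv2.imwrite('pics/sc_crop.png',cv2.resize(c,None,fx=2.66,fy=2.66,interpolation=cv2.INTER_CUBIC))
q=arm.camera_params('side')
im2=cv2.imread('pics/side0.png'); cv2.imwrite('pics/sd_crop.png',cv2.resize(im2[120:320,130:430],None,fx=2.66,fy=2.66,interpolation=cv2.INTER_CUBIC))
for n,u,v in [("t",238,206),("t",292,194),("t",311,208),("vh",210,201),("vh",242,181),("yel",330,173),("red",407,220),("rackA",160,122),("rackB",218,152),("caseL",326,228),("caseR",430,285),("tin",326,297),("sp1",174,222),("sp2",225,255),("spanner",365,207),("plug",243,136)]:
    print(n,C[v,u].round(3))
E
```

```text
t [ 0.635 -0.016  0.038]
t [0.501 0.058 0.034]
t [0.513 0.13  0.037]
vh [ 0.666 -0.09   0.031]
vh [ 0.539 -0.094  0.017]
yel [0.356 0.081 0.03 ]
red [0.381 0.335 0.032]
rackA [ 0.53  -0.466  0.048]
rackB [ 0.492 -0.239  0.02 ]
caseL [0.594 0.227 0.096]
caseR [0.514 0.466 0.016]
tin [0.707 0.315 0.033]
sp1 [ 0.783 -0.096  0.038]
sp2 [0.775 0.077 0.042]
spanner [0.387 0.22  0.007]
plug [ 0.377 -0.242  0.018]
```

```bash
cat >> h.py <<'E'
def tool(s):
    q=s['orientation']; return np.array(s['tool_pos']),R.from_quat([q[1],q[2],q[3],q[0]])
def down(yaw):  # jaw x-axis at yaw (deg), pointing down
    c,s_=np.cos(np.radians(yaw)),np.sin(np.radians(yaw))
    x=np.array([c,s_,0]);z=np.array([0,0,-1.]);return R.from_matrix(np.stack([x,np.cross(z,x),z],1))
def axes(x,z):
    x=np.array(x,float);z=np.array(z,float);z/=np.linalg.norm(z);x-=z*(x@z);x/=np.linalg.norm(x)
    return R.from_matrix(np.stack([x,np.cross(z,x),z],1))
def rel(s,pos,Rt,pr=True):
    p0,R0=tool(s); t=R0.inv().apply(np.array(pos)-p0); r=np.degrees((R0.inv()*Rt).as_rotvec())
    if pr: print('T',(t).round(4).tolist(),'R',r.round(1).tolist(),'rows>=',max(np.linalg.norm(t)/.05,np.linalg.norm(r)/8.59).round(1))
    return t,r
E
python3 - <<'E'
from h import *
from plant import arm
s=arm.sense();p0,R0=tool(s);print(R0.as_matrix().round(3))
p=arm.camera_params('wrist');K,Rm,t=cam(p);c=-Rm.T@t
print('cam pos in tool',R0.inv().apply(c-p0).round(4)); print('cam axes in tool (cols)',(R0.inv().as_matrix()@Rm.T).round(3))
x0=s['joint_pos'];print('yaw of jaw',np.degrees(np.arctan2(*R0.as_matrix()[[1,0],0])))
for yaw in (-60,-90,90,120,-30,0):
  print(yaw,end=' ');rel(s,[0.45,0.33,0.33],down(yaw))
E
```

```text
[[ 0.265  0.964 -0.   ]
 [ 0.964 -0.265 -0.001]
 [-0.001 -0.    -1.   ]]
cam pos in tool [-1.000e-04 -8.120e-02 -1.424e-01]
cam axes in tool (cols) [[ 1.    -0.001  0.002]
 [-0.     0.949  0.314]
 [-0.002 -0.314  0.949]]
yaw of jaw 74.65646328230596
-60 T [-0.0875, 0.3467, -0.0992] R [0.1, 0.0, 134.7] rows>= 15.7
-90 T [-0.0875, 0.3467, -0.0992] R [0.1, 0.0, 164.7] rows>= 19.2
90 T [-0.0875, 0.3467, -0.0992] R [-0.0, 0.1, -15.3] rows>= 7.4
120 T [-0.0875, 0.3467, -0.0992] R [-0.0, 0.1, -45.3] rows>= 7.4
-30 T [-0.0875, 0.3467, -0.0992] R [0.1, 0.1, 104.7] rows>= 12.2
0 T [-0.0875, 0.3467, -0.0992] R [0.0, 0.1, 74.7] rows>= 8.7
```

```bash
python3 - <<'E'
from h import *
from plant import arm
rel(arm.sense(),[0.43,0.20,0.36],down(90))
E
```

```text
T [-0.2182, 0.3618, -0.129] R [-0.0, 0.1, -15.3] rows>= 8.8
```

>>> send_rows([
  {"translation":[-0.06,0.1,-0.05],"rot":[0,0,-5],"jaw":1},
  {"translation":[-0.12,0.2,-0.1],"rot":[0,0,-10],"jaw":1},
  {"translation":[-0.218,0.362,-0.129],"rot":[0,0,-15.3],"jaw":1},
  {"translation":[-0.218,0.362,-0.129],"rot":[0,0,-15.3],"jaw":1},
  {"translation":[-0.218,0.362,-0.129],"rot":[0,0,-15.3],"jaw":1},
  {"translation":[-0.218,0.362,-0.129],"rot":[0,0,-15.3],"jaw":1},
  {"translation":[-0.218,0.362,-0.129],"rot":[0,0,-15.3],"jaw":1},
  {"translation":[-0.218,0.362,-0.129],"rot":[0,0,-15.3],"jaw":1},
  {"translation":[-0.218,0.362,-0.129],"rot":[0,0,-15.3],"jaw":1},
  {"translation":[-0.218,0.362,-0.129],"rot":[0,0,-15.3],"jaw":1},
  {"translation":[-0.218,0.362,-0.129],"rot":[0,0,-15.3],"jaw":1},
  {"translation":[-0.218,0.362,-0.129],"rot":[0,0,-15.3],"jaw":1},
  {"translation":[-0.218,0.362,-0.129],"rot":[0,0,-15.3],"jaw":1},
])

```text
clock: 1.45
tool_pos: [0.4293, 0.2011, 0.3597]
orientation: [-0.0, 0.707, 0.708, -0.001]
force: [0.6, -0.3, 0.8]
grip_width: 0.0852
```

```bash
cat > look.py <<'E'
import sys,pickle
from h import *
from plant import arm
name,tag=sys.argv[1:3]
s=arm.sense();p=arm.camera_params(name);im,d=arm.grab_frame(name)
pickle.dump((s,p,im,d),open(f'pics/{tag}.pkl','wb'))
im=im[:,:,::-1]; x0,y0,x1,y1=(list(map(int,sys.argv[3:7])) if len(sys.argv)>6 else (0,0,512,384))
c=im[y0:y1,x0:x1];f=min(790/c.shape[1],590/c.shape[0]); cv2.imwrite(f'pics/{tag}.png',cv2.resize(c,None,fx=f,fy=f,interpolation=cv2.INTER_CUBIC))
print('clock',s['clock'],'tcp',s['tool_pos'].round(4),'J',s['joint_pos'].round(3),'w',s['grip_width'].round(4),'F',s['force'].round(1),'scale',round(f,4))
E
python3 look.py wrist w1
```

```text
Traceback (most recent call last):
  File "look.py", line 9, in <module>
    print('clock',s['clock'],'tcp',s['tool_pos'].round(4),'J',s['joint_pos'].round(3),'w',s['grip_width'].round(4),'F',s['force'].round(1),'scale',round(f,4))
                                                                                          ^^^^^^^^^^^^^^^^^^^^^
AttributeError: 'float' object has no attribute 'round'
```

```bash
sed -i "s/s\['grip_width'\].round(4)/round(s['grip_width'],4)/" look.py; python3 - <<'E'
from h import *
import pickle
s,p,im,d=pickle.load(open('pics/w1.pkl','rb'));C=cloud(p,d);f=1.5365
print(s['joint_pos'].round(3))
P=lambda u,v,z:atz(p,u/f,v/f,z)[:2].round(4)
for n,u,v,z in [('caseFL',422,257,.018),('caseFR',648,280,.018),('pk1',447,295,.016),('pk2',504,301,.016),('pk3',559,306,.016),('pk4',612,311,.016),('mat00',86,186,.003),('mat01',355,200,.003),('mat10',122,430,.003),('mat11',350,439,.003),('tb',252,269,.036),('tc',318,279,.036),('ta',197,380,.036)]:
    print(n,P(u,v,z), C[int(v/f),int(u/f)].round(3))
for n,(u,v) in dict(lidtopL=(412,393),lidtopR=(660,411),lidmid=(535,395)).items(): print(n,[C[int(v/f)-k,int(u/f)].round(3) for k in(1,3)])
a=im[::1][:, :, ::-1][150:270,110:250];cv2.imwrite('pics/w1c.png',cv2.resize(a,None,fx=5,fy=5,interpolation=cv2.INTER_CUBIC))
a=im[:, :, ::-1][160:270,260:440];cv2.imwrite('pics/w1d.png',cv2.resize(a,None,fx=4.4,fy=4.4,interpolation=cv2.INTER_CUBIC))
E
```

```text
[ 2.770e-01  1.770e-01  1.398e+00 -1.000e-03  1.568e+00 -1.295e+00]
caseFL [0.4761 0.2302] [0.477 0.229 0.014]
caseFR [0.5016 0.4758] [0.502 0.476 0.016]
pk1 [0.5197 0.2586] [0.521 0.258 0.007]
pk2 [0.5267 0.3219] [0.528 0.324 0.008]
pk3 [0.5325 0.3833] [0.536 0.385 0.007]
pk4 [0.5384 0.443 ] [0.54  0.446 0.01 ]
mat00 [ 0.4036 -0.1224] [ 0.403 -0.122  0.005]
mat01 [0.4179 0.159 ] [0.417 0.159 0.005]
mat10 [ 0.7033 -0.1391] [ 0.7   -0.138  0.005]
mat11 [0.7164 0.1451] [0.713 0.144 0.005]
tb [0.4843 0.0534] [0.483 0.054 0.039]
tc [0.4951 0.1211] [0.493 0.12  0.039]
ta [ 0.614  -0.0206] [ 0.612 -0.02   0.038]
lidtopL [array([0.592, 0.218, 0.095]), array([0.588, 0.218, 0.096])]
lidtopR [array([0.611, 0.465, 0.097]), array([0.608, 0.465, 0.096])]
lidmid [array([0.425, 0.244, 0.376]), array([0.424, 0.244, 0.375])]
```

```bash
python3 - <<'E'
from h import *
from plant import arm
rel(arm.sense(),[0.60,0.05,0.22],axes([0,-1,0],[-np.sin(.5),0,-np.cos(.5)]))
E
```

```text
T [-0.1511, 0.1706, 0.1398] R [-0.1, 44.4, -174.4] rows>= 20.9
```

>>> send_rows([
  {"translation":[-0.02,0.02,0.0],"rot":[0,-2,8.5],"jaw":1},
  {"translation":[-0.04,0.04,0.0],"rot":[0,-4,17],"jaw":1},
  {"translation":[-0.06,0.06,0.0],"rot":[0,-11,43],"jaw":1},
  {"translation":[-0.08,0.08,0.0],"rot":[0,-11,43],"jaw":1},
  {"translation":[-0.1,0.1,0.0],"rot":[0,-11,43],"jaw":1},
  {"translation":[-0.12,0.12,0.0],"rot":[0,-22,87],"jaw":1},
  {"translation":[-0.15,0.15,0.0],"rot":[0,-22,87],"jaw":1},
  {"translation":[-0.151,0.17,0.02],"rot":[0,-22,87],"jaw":1},
  {"translation":[-0.151,0.17,0.04],"rot":[0,-22,87],"jaw":1},
  {"translation":[-0.151,0.17,0.06],"rot":[0,-22,87],"jaw":1},
  {"translation":[-0.151,0.17,0.08],"rot":[0,-44.4,174.4],"jaw":1},
  {"translation":[-0.151,0.17,0.1],"rot":[0,-44.4,174.4],"jaw":1},
  {"translation":[-0.151,0.17,0.12],"rot":[0,-44.4,174.4],"jaw":1},
  {"translation":[-0.151,0.17,0.14],"rot":[0,-44.4,174.4],"jaw":1},
  {"translation":[-0.151,0.17,0.14],"rot":[0,-44.4,174.4],"jaw":1},
  {"translation":[-0.151,0.17,0.14],"rot":[0,-44.4,174.4],"jaw":1},
  {"translation":[-0.151,0.17,0.14],"rot":[0,-44.4,174.4],"jaw":1},
  {"translation":[-0.151,0.17,0.14],"rot":[0,-44.4,174.4],"jaw":1},
  {"translation":[-0.151,0.17,0.14],"rot":[0,-44.4,174.4],"jaw":1},
  {"translation":[-0.151,0.17,0.14],"rot":[0,-44.4,174.4],"jaw":1},
])

```text
clock: 3.5
tool_pos: [0.5993, 0.0514, 0.2194]
orientation: [0.175, 0.732, -0.635, -0.174]
force: [1.3, 0.1, -1.0]
grip_width: 0.0855
```

```bash
python3 look.py wrist w2
```

```text
clock 3.5 tcp [0.5993 0.0514 0.2194] J [-0.019  0.825  0.812 -0.049  2.001  1.402] w 0.0855 F [ 1.3  0.1 -1. ] scale 1.5365
```

```bash
python3 - <<'E'
from h import *
import pickle
out=[]
for tag,L in (('w2',[(302,215),(389,240),(545,93)]),('w1',[(318,279),(252,269),(197,380)])):
    s,p,im,d=pickle.load(open(f'pics/{tag}.pkl','rb'))
    row=[]
    for u,v in L:
        u=int(u/1.5365);v=int(v/1.5365);a=im[v-28:v+28,u-28:u+28,::-1].astype(float)
        a=np.clip((a-90)*1.6,0,255).astype(np.uint8)
        row.append(cv2.resize(a,(260,260),interpolation=cv2.INTER_CUBIC))
    out.append(np.hstack(row))
cv2.imwrite('pics/ends.png',np.vstack(out))
E
python3 - <<'E'
from h import *
from plant import arm
a=np.radians(35)
rel(arm.sense(),[0.44,0.06,0.19],axes([0,1,0],[np.sin(a),0,-np.cos(a)]))
E
```

```text
T [-0.0284, 0.1235, 0.1015] R [-3.2, 91.2, -147.0] rows>= 20.1
```

```bash
python3 - <<'E'
from h import *
from plant import arm
rel(arm.sense(),[0.5,0.06,0.25],down(-45))
rel(arm.sense(),[0.48,0.06,0.22],down(0))
rel(arm.sense(),[0.45,0.06,0.20],down(45))
E
```

```text
T [-0.0227, 0.1, 0.0202] R [26.9, 11.0, -36.7] rows>= 5.5
T [-0.0243, 0.103, 0.0561] R [22.1, 22.0, -80.6] rows>= 10.1
T [-0.0275, 0.1195, 0.088] R [13.7, 32.6, -124.3] rows>= 15.0
```

>>> send_rows([
  {"translation":[-0.01,0.03,0.0],"rot":[27,11,-37],"jaw":1},
  {"translation":[-0.015,0.06,0.01],"rot":[27,11,-37],"jaw":1},
  {"translation":[-0.02,0.1,0.02],"rot":[27,11,-37],"jaw":1},
  {"translation":[-0.02,0.1,0.02],"rot":[27,11,-37],"jaw":1},
  {"translation":[-0.02,0.1,0.02],"rot":[27,11,-37],"jaw":1},
  {"translation":[-0.024,0.103,0.056],"rot":[22,22,-81],"jaw":1},
  {"translation":[-0.024,0.103,0.056],"rot":[22,22,-81],"jaw":1},
  {"translation":[-0.024,0.103,0.056],"rot":[22,22,-81],"jaw":1},
  {"translation":[-0.024,0.103,0.056],"rot":[22,22,-81],"jaw":1},
  {"translation":[-0.024,0.103,0.056],"rot":[22,22,-81],"jaw":1},
  {"translation":[-0.027,0.12,0.088],"rot":[14,33,-124],"jaw":1},
  {"translation":[-0.027,0.12,0.088],"rot":[14,33,-124],"jaw":1},
  {"translation":[-0.027,0.12,0.088],"rot":[14,33,-124],"jaw":1},
  {"translation":[-0.027,0.12,0.088],"rot":[14,33,-124],"jaw":1},
  {"translation":[-0.028,0.123,0.1],"rot":[-3,91,-147],"jaw":1},
  {"translation":[-0.028,0.123,0.1],"rot":[-3,91,-147],"jaw":1},
  {"translation":[-0.028,0.123,0.1],"rot":[-3,91,-147],"jaw":1},
  {"translation":[-0.028,0.123,0.1],"rot":[-3,91,-147],"jaw":1},
  {"translation":[-0.028,0.123,0.1],"rot":[-3,91,-147],"jaw":1},
  {"translation":[-0.028,0.123,0.1],"rot":[-3,91,-147],"jaw":1},
])

```text
clock: 5.55
tool_pos: [0.4408, 0.0609, 0.1916]
orientation: [0.165, 0.771, 0.593, 0.166]
force: [-0.5, -0.0, -0.5]
grip_width: 0.0857
```

```bash
python3 look.py wrist w3
```

```text
clock 5.55 tcp [0.4408 0.0609 0.1916] J [ 0.009  0.035  2.155 -0.134  0.487 -1.199] w 0.0857 F [-0.5 -0.  -0.5] scale 1.5365
```

```bash
python3 - <<'E'
from h import *
import pickle
out=[]
s,p,im,d=pickle.load(open(f'pics/w3.pkl','rb'))
row=[]
for u,v in [(485,190),(378,205),(338,347)]:
        u=int(u/1.5365);v=int(v/1.5365);a=im[v-26:v+26,u-26:u+26,::-1].astype(float)
        a=np.clip((a-110)*1.9,0,255).astype(np.uint8)
        row.append(cv2.resize(a,(260,260),interpolation=cv2.INTER_CUBIC))
        print(im[v-14:v-2:2,u-16:u+17:3].mean(-1).astype(int))
cv2.imwrite('pics/ends2.png',np.hstack(row))
s,p,im,d=pickle.load(open(f'pics/w2.pkl','rb'))
for u,v in [(302,200),(389,225),(550,70)]:
    u=int(u/1.5365);v=int(v/1.5365);print(im[v-6:v+6:2,u-16:u+17:3].mean(-1).astype(int))
E
```

```text
[[ 55 132 193 207 209 208 209 209 207 202 148]
 [118 199 207 208 210 208 203 204 206 209 202]
 [188 210 207 208 206 209 208 210 210 211 212]
 [205 208 207 208 213 212 210 211 207 208 205]
 [209 210 211 211 210 209 209 211 205 201 208]
 [208 210 210 210 207 208 205 204 207 181 238]]
[[121 183 207 207 206 210 208 208 210 208 180]
 [172 205 209 209 207 210 210 209 212 211 215]
 [200 210 209 212 211 211 211 211 210 206 229]
 [210 213 213 212 211 213 210 207 205 220 234]
 [212 210 211 209 208 207 205 208 221 239 236]
 [208 209 210 209 208 209 210 226 237 243 239]]
[[ 48  40  86 130 158 172 178 170 102  47  51]
 [ 45  72 131 166 188 203 205 205 180  64  52]
 [ 48 110 157 189 208 209 206 208 208 133  53]
 [ 52 137 180 208 210 210 208 211 212 178  56]
 [ 77 155 198 210 214 209 208 212 216 208  80]
 [ 82 170 209 211 210 209 208 211 221 224 121]]
[[ 48  76 110 134 133 137 137 131 109  54  30]
 [ 59 108 128 138 139 141 143 144 140 118  46]
 [ 78 131 133 135 136 144 145 146 140 141 101]
 [ 92 137 132 135 137 140 142 143 142 140 127]
 [123 140 134 138 141 138 140 140 139 136 135]
 [144 166 135 139 140 143 144 141 137 137 137]]
[[ 52  55  98 135 138 139 132 129  86  38  34]
 [ 53  74 129 137 143 144 144 141 136  94  37]
 [ 51 101 134 137 141 146 144 145 142 136  75]
 [ 55 133 133 137 138 140 141 141 139 136 120]
 [ 60 177 139 139 141 139 139 138 139 135 130]
 [ 74 221 162 141 140 144 143 142 136 136 140]]
[[103 123 132 132 130 129 116 106  81  45  38]
 [144 139 135 137 137 134 138 127 119  96  58]
 [187 166 139 138 140 140 137 139 138 126 101]
 [217 220 160 142 139 143 140 138 138 137 129]
 [225 236 218 167 145 139 138 141 138 135 132]
 [230 239 240 228 186 154 140 138 138 133 132]]
```

```bash
python3 - <<'E'
from h import *
import pickle
ax=np.array([np.cos(np.radians(-3)),np.sin(np.radians(-3)),0])
for tag,L in (('w3',[(485,180),(375,190),(330,335)]),('w2',[(302,203),(389,228),(545,72)])):
  s,p,im,d=pickle.load(open(f'pics/{tag}.pkl','rb'));C=cloud(p,d)@ax
  for u,v in L:
    u=int(u/1.5365);v=int(v/1.5365); print(tag);print((C[v-14:v+14:2,u-18:u+19:2]*1000).astype(int))
E
```

```text
w3
[[471 470 470 473 475 475 475 475 476 476 477 478 475 475 478 479 480 480
  480]
 [475 473 473 476 477 477 477 476 476 476 477 477 477 478 482 482 483 483
  484]
 [476 474 476 479 477 477 477 477 476 476 477 476 476 477 476 477 485 485
  486]
 [479 477 477 477 477 476 476 477 476 476 476 476 476 476 477 476 476 488
  301]
 [482 477 476 476 475 476 477 476 477 477 477 476 477 477 477 477 476 477
  490]
 [484 477 477 477 476 477 476 476 476 476 477 476 477 476 476 478 476 476
  494]
 [477 477 477 476 477 477 478 477 477 477 477 476 476 477 476 477 477 476
  495]
 [477 477 477 477 476 476 477 478 476 476 477 476 476 477 477 476 476 477
  498]
 [477 476 477 477 477 476 477 476 476 477 476 477 477 477 476 477 477 479
  500]
 [479 477 476 476 476 477 477 476 477 477 477 477 477 477 475 478 480 481
  503]
 [482 478 477 477 477 476 477 476 476 476 476 478 477 478 478 479 481 483
  506]
 [485 481 480 478 477 477 477 476 477 477 478 479 478 479 481 481 483 486
  507]
 [502 483 481 482 479 480 479 480 479 480 479 480 481 482 483 483 485 487
  511]
 [504 486 485 483 483 483 482 481 482 482 48
[... 5027 characters left out ...]
 631 631 632 632 632 633 634 634 635 636 636
  637]
 [625 631 634 635 636 637 638 629 629 629 630 631 631 632 632 633 634 635
  636]
 [623 631 633 634 635 636 637 637 637 628 629 629 630 630 631 632 632 634
  635]
 [622 630 631 632 634 634 635 636 637 637 637 628 628 629 630 630 631 632
  634]
 [627 629 631 631 632 732 634 634 636 636 636 637 637 637 638 629 630 631
  633]
 [626 627 629 630 631 631 632 633 634 634 635 635 636 636 636 637 637 637
  637]
 [624 626 627 629 629 630 630 632 632 633 634 634 635 635 635 635 635 636
  636]
 [623 625 626 627 628 628 629 630 630 631 632 632 632 633 633 633 634 634
  633]
 [622 623 624 626 626 627 627 628 629 630 630 631 631 631 631 632 632 632
  631]]
```

```bash
python3 - <<'E'
import numpy as np
from scipy.optimize import least_squares
# j2,j3,j5,x,y,z
D=np.array([[.3427,1.525,1.2754,.13873,.50592,.23062],[.177,1.398,1.568,.4293,.2011,.3597],[.825,.812,2.001,.5993,.0514,.2194],[.035,2.155,.487,.4408,.0609,.1916]])
R=np.hypot(D[:,3],D[:,4]);Z=D[:,5]
def f(p):
    d1,a2,a3,L,o=p
    j2,j3,j5=D[:,0],D[:,1],D[:,2]
    # j2=0 upper arm up; 
    r=a2*np.sin(j2)+a3*np.sin(j2+j3+o)+L*np.sin(j2+j3+j5)
    z=d1+a2*np.cos(j2)+a3*np.cos(j2+j3+o)+L*np.cos(j2+j3+j5)
    return np.r_[r-R,z-Z]
for o in (0,.1):
  s=least_squares(f,[.3,.4,.4,.2,o]);print(s.x.round(4),np.abs(s.fun).max(),s.fun.round(4))
E
```

```text
[0.2379 0.5135 0.3884 0.3263 0.142 ] 0.0009657038609123259 [-0.001   0.0001  0.0003  0.0004 -0.0004  0.0008 -0.0002 -0.0001]
[0.2379 0.5135 0.3884 0.3263 0.142 ] 0.0009657035611077003 [-0.001   0.0001  0.0003  0.0004 -0.0004  0.0008 -0.0002 -0.0001]
```

```bash
cat >> h.py <<'E'
def ikp(r,z,tilt):
    """planar ik; tilt deg: + = tool pointing back to robot. returns j2,j3,j5"""
    d1,a2,a3,L,o=0.2379,0.5135,0.3884,0.3263,0.142
    S=np.pi+np.radians(tilt); wr=r-L*np.sin(S); wz=z-L*np.cos(S)-d1
    D2=wr*wr+wz*wz; c=(D2-a2*a2-a3*a3)/(2*a2*a3)
    if abs(c)>1: return None
    e=np.arccos(c); j2=np.arctan2(wr,wz)-np.arctan2(a3*np.sin(e),a2+a3*np.cos(e)); j3=e-o
    return np.round([j2,j3,S-j2-j3],2)
E
python3 - <<'E'
from h import *
for t in (60,50,45,40,35,30): print(t,'a',ikp(.622,.02,t),'b',ikp(.485,.02,t),'c',ikp(.51,.02,t),'place near/far',ikp(.58,.03,t-90),ikp(.65,.03,t-90), ikp(.69,.03,t-90))
E
```

```text
60 a None b [1.17 0.97 2.05] c [1.22 0.85 2.12] place near/far [ 0.56  2.06 -0.  ] [0.63 1.87 0.12] [0.67 1.76 0.18]
50 a [1.36 0.38 2.28] b [1.06 1.11 1.85] c [1.1  1.01 1.91] place near/far [ 0.6   2.19 -0.35] [ 0.65  2.01 -0.22] [ 0.68  1.9  -0.14]
45 a [1.27 0.53 2.13] b [1.   1.18 1.75] c [1.04 1.09 1.8 ] place near/far [ 0.65  2.25 -0.54] [ 0.68  2.07 -0.39] [ 0.71  1.96 -0.31]
40 a [1.19 0.66 1.99] b [0.94 1.25 1.64] c [0.98 1.16 1.7 ] place near/far [ 0.71  2.3  -0.74] [ 0.72  2.12 -0.57] [ 0.74  2.02 -0.49]
35 a [1.12 0.77 1.86] b [0.89 1.33 1.54] c [0.92 1.24 1.59] place near/far [ 0.78  2.34 -0.94] [ 0.77  2.16 -0.76] [ 0.79  2.06 -0.66]
30 a [1.05 0.89 1.73] b [0.83 1.4  1.43] c [0.87 1.32 1.48] place near/far [ 0.87  2.38 -1.15] [ 0.84  2.2  -0.94] [ 0.84  2.1  -0.84]
```

```bash
cat >> h.py <<'E'
from scipy.optimize import least_squares
KP=[0.2379,0.5135,0.3884,0.3263,0.142]
SG=[1,1,0.0]
LO=np.array([-2.53,-.77,.04,-1,.28,-3.11]);HI=np.array([2.53,2.02,2.7,4.14,2.66,3.11])
def fk(j):
    d1,a2,a3,L,o=KP
    Ry=lambda a:R.from_euler('y',a)
    Rz=lambda a:R.from_euler('z',a)
    B=Rz(j[0]);F=B*Ry(j[1]+j[2])
    p=np.array([0,0,d1])+(B*Ry(j[1])).apply([0,0,a2])+(B*Ry(j[1]+j[2]+o)).apply([0,0,a3])
    T=F*Rz(SG[0]*j[3])*Ry(j[4]); p=p+T.apply([0,0,L])
    return p,T*Rz(SG[1]*j[5]+SG[2])
def ik(pos,Rt,j0,n=1):
    def f(j):
        p,Q=fk(j); return np.r_[(p-pos)*10,(Rt.inv()*Q).as_rotvec()]
    s=least_squares(f,np.clip(j0,LO+.01,HI-.01),bounds=(LO,HI)); return s.x,np.abs(s.fun).max()
E
python3 - <<'E'
import h
from h import *
import pickle
for sg in (1,-1):
  for s6 in (1,-1):
    h.SG=[sg,s6,0.]
    for t in('w1','w2','w3'):
      s=pickle.load(open(f'pics/{t}.pkl','rb'))[0];p,Q=fk(s['joint_pos']);p0,R0=tool(s)
      print(sg,s6,t,((p-p0)*1000).round(1),np.degrees((R0.inv()*Q).as_rotvec()).round(1))
E
```

```text
1 1 w1 [ 26.8 -71.8   0.9] [   0.   -0. -180.]
1 1 w2 [  2.2 -77.   -0.1] [  -0.   -0. -180.]
1 1 w3 [  5.8 -77.1   1.2] [   0.    0. -180.]
1 -1 w1 [ 26.8 -71.8   0.9] [  0.   -0.  -31.6]
1 -1 w2 [  2.2 -77.   -0.1] [-0.   0.  19.3]
1 -1 w3 [  5.8 -77.1   1.2] [  0.   -0.  -42.6]
-1 1 w1 [ 26.6 -71.4   0.9] [-1.0e-01  0.0e+00 -1.8e+02]
-1 1 w2 [  2.7 -48.2  -0.1] [ -7.7  -1.3 177.5]
-1 1 w3 [  5.4 -36.4   1.2] [  -9.7    3.8 -166.1]
-1 -1 w1 [ 26.6 -71.4   0.9] [  0.    0.1 -31.6]
-1 -1 w2 [  2.7 -48.2  -0.1] [-0.  -5.1 17. ]
-1 -1 w3 [  5.4 -36.4   1.2] [  0.    7.2 -29. ]
```

```bash
python3 - <<'E'
import re
t=open('h.py').read()
t=t.replace("SG=[1,1,0.0]","SG=[1,1,np.pi]").replace("d1,a2,a3,L,o=KP\n    Ry","d1,a2,a3,L,o,yo=KP\n    Ry").replace("p=np.array([0,0,d1])+","p=np.array([0,0,d1])+B.apply([0,yo,0])+").replace("0.142]\nSG","0.142,0.077]\nSG")
open('h.py','w').write(t)
E
python3 - <<'E'
import h
from h import *
import pickle
D=[(pickle.load(open(f'pics/{t}.pkl','rb'))[0]) for t in('w1','w2','w3')]
D=[(s['joint_pos'],s['tool_pos']) for s in D]+[(np.array([1.15699226e+00,3.42715367e-01,1.52504829e+00,0,1.27537085e+00,-1.45987775e-01]),np.array([0.13873497,0.5059161,0.23061885]))]
def f(k):
    h.KP=k; return np.concatenate([fk(j)[0]-p for j,p in D])
s=least_squares(f,h.KP);print(s.x.round(5).tolist(),(s.fun*1000).round(2))
E
```

```text
[0.2229, 0.5062, 0.38244, 0.3135, 0.12189, 0.0764] [-0.  0. -0. -0.  0. -0.  0.  0.  0.  0. -0. -0.]
```

```bash
sed -i 's/^KP=.*/KP=[0.2229, 0.5062, 0.38244, 0.3135, 0.12189, 0.0764]/' h.py; cat >> h.py <<'E'
def tapR(a,r,th,sig):
    """tool orientation: z = -(a*sin th + r*cos th) ; th=tilt from r toward a; x=sig*(a x r)"""
    a=np.array(a,float);r=np.array(r,float)
    z=-(a*np.sin(np.radians(th))+r*np.cos(np.radians(th)))
    return axes(sig*np.cross(a,r),z)
def ikall(pos,Rt):
    out=[]
    for j4 in (0,1,1.57,2.4,3.14):
      for j6 in (-2,0,2):
        j,e=ik(pos,Rt,[np.arctan2(pos[1],pos[0]),.7,1.6,j4,.8,j6])
        if e<1e-3 and not any(np.abs(j-k).max()<.05 for k in out): out.append(j)
    return out
E
python3 - <<'E'
from h import *
up=np.array([0,0,1.]); e=np.array([np.cos(np.radians(-3)),np.sin(np.radians(-3)),0])
for sig in (1,-1):
  for nm,P in (('a',[.62,-.02,.02]),('b',[.485,.053,.02]),('c',[.493,.12,.02])):
   for th in (35,45): print('pick',sig,nm,th,[x.round(2).tolist() for x in ikall(np.array(P),tapR(e,up,th,sig))])
for sig in (1,-1):
 for P in ([.519,.257,.03],[.5383,.4414,.03]):
  for th in (45,):
   for az in range(0,360,30):
    a=np.radians(az);hh=np.array([np.cos(a),np.sin(a),0])
    print(sig,P[1],th,az,[x.round(2).tolist() for x in ikall(np.array(P),tapR(up,hh,th,sig))])
E
```

```text
pick 1 a 35 [[-0.13, 1.11, 0.8, -0.05, 1.84, 1.49]]
pick 1 a 45 [[-0.13, 1.26, 0.56, -0.06, 2.11, 1.48]]
pick 1 b 35 [[-0.05, 0.88, 1.35, 0.0, 1.52, 1.57]]
pick 1 b 45 [[-0.05, 0.99, 1.21, 0.0, 1.73, 1.57]]
pick 1 c 35 [[0.05, 0.9, 1.3, 0.06, 1.55, 1.65]]
pick 1 c 45 [[0.04, 1.01, 1.15, 0.07, 1.76, 1.65]]
pick -1 a 35 [[-0.13, 1.11, 0.8, -0.05, 1.84, -1.65]]
pick -1 a 45 [[-0.13, 1.26, 0.56, -0.06, 2.11, -1.66]]
pick -1 b 35 [[-0.05, 0.88, 1.35, 0.0, 1.52, -1.57]]
pick -1 b 45 [[-0.05, 0.99, 1.21, 0.0, 1.73, -1.57]]
pick -1 c 35 [[0.05, 0.9, 1.3, 0.06, 1.55, -1.49]]
pick -1 c 45 [[0.04, 1.01, 1.15, 0.07, 1.76, -1.49]]
1 0.257 45 0 [[0.24, 1.11, 0.88, 0.18, 1.92, -1.34]]
1 0.257 45 30 [[0.38, 1.14, 0.8, -0.11, 1.98, -1.71]]
1 0.257 45 60 [[0.52, 1.09, 0.93, -0.38, 1.82, -2.06]]
1 0.257 45 90 [[0.64, 0.97, 1.21, -0.61, 1.51, -2.29]]
1 0.257 45 120 [[0.71, 0.84, 1.55, -0.88, 1.13, -2.41]]
1 0.257 45 150 []
1 0.257 45 180 [[0.52, 0.65, 2.16, 3.92, 0.52, -1.9]]
1 0.257 45 210 [[0.21, 0.63, 2.25, 2.7, 0.55, -1.42]]
1 0.257 45 240 [[-0.03, 0.66, 2.11, 1.66, 0.67, -1.03]]
1 0.257 45 270 [[-0
[... 1170 characters left out ...]
0.08, 0.75, 1.81, 1.02, 0.98, 2.3]]
-1 0.257 45 300 [[-0.02, 0.87, 1.47, 0.67, 1.34, 2.26]]
-1 0.257 45 330 [[0.1, 1.0, 1.14, 0.43, 1.68, 2.09]]
-1 0.4414 45 0 [[0.44, 1.39, 0.22, 0.39, 2.23, 2.14]]
-1 0.4414 45 30 []
-1 0.4414 45 60 []
-1 0.4414 45 90 [[0.8, 1.28, 0.47, -0.56, 1.95, 0.74]]
-1 0.4414 45 120 [[0.88, 1.07, 0.98, -0.73, 1.47, 0.57]]
-1 0.4414 45 150 [[0.89, 0.9, 1.4, -0.99, 0.99, 0.49]]
-1 0.4414 45 180 []
-1 0.4414 45 210 [[0.6, 0.71, 1.93, 3.34, 0.29, 1.44]]
-1 0.4414 45 240 [[0.37, 0.72, 1.88, 1.83, 0.47, 2.34]]
-1 0.4414 45 270 [[0.26, 0.81, 1.63, 1.13, 0.86, 2.54]]
-1 0.4414 45 300 [[0.26, 0.96, 1.25, 0.79, 1.3, 2.51]]
-1 0.4414 45 330 [[0.33, 1.14, 0.8, 0.57, 1.75, 2.37]]
```

```bash
cat >> h.py <<'E'
from scipy.spatial.transform import Slerp
def chk(p0,R0,p1,R1,j0,n=12,lift=None):
    S=Slerp([0,1],R.concatenate([R0,R1]));J=[];j=j0;em=0
    for t in np.linspace(0,1,n+1):
        p=p0+(p1-p0)*t
        jn,e=ik(p,S([t])[0],j); em=max(em,e); J.append(jn); j=jn
    J=np.array(J); return J,em
E
python3 - <<'E'
from h import *
up=np.array([0,0,1.]); e=np.array([np.cos(np.radians(-3)),np.sin(np.radians(-3)),0])
for sig in (1,-1):
  R0=tapR(e,up,45,sig);p0=np.array([.485,.053,.15]);j0=ikall(p0,R0)[0]
  for pk in ([.519,.257,.15],[.532,.38,.15]):
   for az in (210,225,240,255):
    a=np.radians(az);R1=tapR(up,[np.cos(a),np.sin(a),0],45,sig)
    J,em=chk(p0,R0,np.array(pk),R1,j0)
    print(sig,pk[1],az,'ang',np.degrees((R0.inv()*R1).magnitude()).round(0),'err',em.round(4),'end',J[-1].round(2),'maxstep',np.abs(np.diff(J,axis=0)).max(0).round(2))
E
```

```text
1 0.257 210 ang 95.0 err 0.0231 end [ 0.19  0.32  2.19  2.07  0.28 -0.75] maxstep [0.03 0.07 0.1  1.04 0.18 1.08]
1 0.257 225 ang 100.0 err 0.0 end [ 0.07  0.34  2.13  1.54  0.49 -0.51] maxstep [0.02 0.07 0.09 0.44 0.15 0.52]
1 0.257 240 ang 106.0 err 0.0 end [-0.03  0.39  2.04  1.25  0.71 -0.51] maxstep [0.02 0.07 0.08 0.25 0.13 0.35]
1 0.257 255 ang 113.0 err 0.0 end [-0.07  0.46  1.91  1.05  0.93 -0.54] maxstep [0.02 0.06 0.07 0.17 0.12 0.28]
1 0.38 210 ang 95.0 err 0.1735 end [0.47 0.42 1.84 0.22 0.28 1.31] maxstep [0.05 0.07 0.08 0.03 0.2  0.04]
1 0.38 225 ang 100.0 err 0.0 end [ 0.36  0.43  1.98  1.58  0.3  -0.31] maxstep [0.04 0.07 0.08 0.64 0.17 0.68]
1 0.38 240 ang 106.0 err 0.0 end [ 0.25  0.46  1.91  1.31  0.55 -0.32] maxstep [0.04 0.06 0.07 0.33 0.14 0.4 ]
1 0.38 255 ang 113.0 err 0.0 end [ 0.18  0.52  1.8   1.11  0.79 -0.37] maxstep [0.04 0.06 0.06 0.2  0.12 0.29]
-1 0.257 210 ang 95.0 err 0.0888 end [ 0.18  0.31  2.1   1.29  0.28 -3.11] maxstep [0.02 0.07 0.09 0.5  0.18 0.54]
-1 0.257 225 ang 100.0 err 0.1258 end [ 0.12  0.32  2.04  1.06  0.44 -3.11] maxstep [0.05 0.07 0.09 0.34 0.15 0.4 ]
-1 0.257 240 ang 106.0 err 0.1832 end [ 0.07  0.37  1.92  0.85  0.67 -3.11] maxstep [0.05 0.07 0.08 0.2  0.13 0.28]
-1 0.257 255 ang 113.0 err 0.2462 end [ 0.06  0.42  1.78  0.68  0.89 -3.11] maxstep [0.05 0.06 0.07 0.14 0.12 0.23]
-1 0.38 210 ang 95.0 err 0.1735 end [ 0.47  0.42  1.84  0.22  0.28 -1.83] maxstep [0.05 0.07 0.08 0.03 0.2  0.04]
-1 0.38 225 ang 100.0 err 0.0515 end [ 0.37  0.42  1.94  1.25  0.28 -3.11] maxstep [0.04 0.07 0.08 0.35 0.17 0.4 ]
-1 0.38 240 ang 106.0 err 0.0963 end [ 0.29  0.45  1.84  1.01  0.54 -3.11] maxstep [0.05 0.06 0.07 0.27 0.14 0.33]
-1 0.38 255 ang 113.0 err 0.1537 end [ 0.25  0.5   1.7   0.82  0.79 -3.11] maxstep [0.06 0.06 0.06 0.16 0.12 0.24]
```

```bash
cat > tap.py <<'E'
import sys,pickle
from h import *
# find tappets on mat: points z 0.012..0.045 ; print axis-line fit
def find(tag,cands,yaw):
    s,p,im,d=pickle.load(open(f'pics/{tag}.pkl','rb'));C=cloud(p,d).reshape(-1,3);C=C[d.reshape(-1)>0]
    ex=np.array([np.cos(np.radians(yaw)),np.sin(np.radians(yaw))]);ey=np.array([-ex[1],ex[0]])
    for n,(x,y) in cands.items():
        m=(np.hypot(C[:,0]-x,C[:,1]-y)<.033)&(C[:,2]>.012)&(C[:,2]<.05)
        P=C[m];u=P[:,:2]@ex;v=P[:,:2]@ey
        if len(P)<20: print(n,'none');continue
        # cylinder fit: curved surface (v-v0)^2+(z-z0)^2=.018^2, robust
        f=lambda q:np.hypot(v-q[0],P[:,2]-q[1])-.018
        r=least_squares(f,[np.median(v),.022],loss='soft_l1',f_scale=.001)
        ulo,uhi=np.percentile(u,1),np.percentile(u,99)
        c=ex*(ulo+uhi)/2+ey*r.x[0]
        print(tag,n,len(P),'u',ulo.round(4),uhi.round(4),'len',(uhi-ulo).round(4),'v0 z0',r.x.round(4),'ctr',c.round(4),'topz',np.percentile(P[:,2],98).round(4))
if __name__=='__main__':
    yaw=float(sys.argv[2])
    find(sys.argv[1],dict(a=(.62,-.02),b=(.485,.053),c=(.493,.12)),yaw)
E
python3 - <<'E'
from tap import *
for t in('w1','w2','w3'): find(t,dict(a=(.62,-.022),b=(.485,.053),c=(.493,.12)),-3.)
for tag,f in (('w1',1.5365),):
  s,p,im,d=pickle.load(open('pics/w1.pkl','rb'))
# mat edges lines from w1 and w3
s,p,im,d=pickle.load(open('pics/w3.pkl','rb'))
q=[atz(p,u/1.5365,v/1.5365,.005)[:2] for u,v in((80,158),(531,42),(533,354))]
print(np.round(q,4),'edge yaw',np.degrees(np.arctan2(*(q[1]-q[0])[[1,0]]))-90,np.degrees(np.arctan2(*(q[2]-q[1])[[1,0]])))
s,p,im,d=pickle.load(open('pics/w2.pkl','rb'))
q=[atz(p,u/1.5365,v/1.5365,.005)[:2] for u,v in((262,267),(550,312),(256,20))]
print(np.round(q,4),'edge yaw',np.degrees(np.arctan2(*(q[0]-q[1])[[1,0]]))-90,np.degrees(np.arctan2(*(q[2]-q[0])[[1,0]])))
E
```

```text
w1 a 462 u 0.6062 0.636 len 0.0298 v0 z0 [0.005  0.0209] ctr [ 0.6205 -0.0275] topz 0.04
w1 b 486 u 0.468 0.4972 len 0.0292 v0 z0 [0.0746 0.0213] ctr [0.4859 0.0493] topz 0.0403
w1 c 464 u 0.4763 0.5057 len 0.0294 v0 z0 [0.1448 0.0213] ctr [0.4979 0.1189] topz 0.0402
w2 a 1433 u 0.6088 0.6381 len 0.0293 v0 z0 [0.0042 0.0214] ctr [ 0.6228 -0.0284] topz 0.0402
w2 b 738 u 0.4705 0.5 len 0.0295 v0 z0 [0.0737 0.0215] ctr [0.4884 0.0482] topz 0.04
w2 c 808 u 0.4789 0.5081 len 0.0292 v0 z0 [0.1435 0.0216] ctr [0.5003 0.1175] topz 0.0401
w3 a 698 u 0.6062 0.6356 len 0.0294 v0 z0 [0.0047 0.0208] ctr [ 0.6203 -0.0278] topz 0.0394
w3 b 1279 u 0.4681 0.4977 len 0.0296 v0 z0 [0.0741 0.0213] ctr [0.4861 0.0488] topz 0.0399
w3 c 1314 u 0.4762 0.506 len 0.0297 v0 z0 [0.1442 0.0213] ctr [0.498  0.1183] topz 0.0402
[[ 0.4108 -0.1249]
 [ 0.4167  0.1573]
 [ 0.7197  0.1474]] edge yaw -1.2021825438948923 -1.8783046820259426
[[ 0.4213  0.1581]
 [ 0.4052 -0.1205]
 [ 0.631   0.1462]] edge yaw -3.319227759513595 -3.2515519744933328
```

```bash
cat > pick.py <<'E'
import sys
from h import *
from plant import arm
up=np.array([0,0,1.]);YAW=-3.0
e=np.array([np.cos(np.radians(YAW)),np.sin(np.radians(YAW)),0])
RP=tapR(e,up,45,1)
zt=RP.as_matrix()[:,2]
E
python3 - <<'E'
from pick import *
s=arm.sense();c=np.array([.499,.1182,.014])
pre=c-zt*.09
p0,R0=tool(s);j=s['joint_pos']
for nm,p,Rt in (('45',[.46,.08,.22],down(45)),('0',[.5,.1,.22],down(0)),('-45',[.54,.11,.20],down(-45)),('pre',pre,RP)):
    p=np.array(p);J,em=chk(p0,R0,p,Rt,j);print(nm,p.round(3),em.round(4),J[-1].round(2),'rows',np.degrees((R0.inv()*Rt).magnitude())/8.59);rel(s,p,Rt);p0,R0,j=p,Rt,J[-1]
E
```

```text
45 [0.46 0.08 0.22] 0.0 [ 0.01  0.25  1.69  0.    1.2  -0.78] rows 4.722169279337885
T [0.0254, 0.0276, -0.018] R [25.3, -10.4, 30.0] rows>= 4.7
0 [0.5  0.1  0.22] 0.0 [0.05 0.32 1.58 0.   1.23 0.05] rows 5.238649592549476
T [0.0543, 0.0573, -0.0011] R [20.6, -20.5, 74.0] rows>= 9.3
-45 [0.54 0.11 0.2 ] 0.0 [0.06 0.42 1.5  0.   1.22 0.85] rows 5.238649592549476
T [0.0723, 0.0803, 0.0341] R [12.5, -30.1, 117.9] rows>= 14.2
pre [0.563 0.115 0.078] 0.0 [0.03 1.07 0.84 0.07 2.02 1.66] rows 7.551667616909534
T [0.0754, 0.0434, 0.153] R [-7.3, -100.0, 137.2] rows>= 19.8
```

>>> send_rows([
  {"translation":[0.025,0.028,-0.018],"rot":[25.3,-10.4,30],"jaw":0.65},
  {"translation":[0.025,0.028,-0.018],"rot":[25.3,-10.4,30],"jaw":0.65},
  {"translation":[0.025,0.028,-0.018],"rot":[25.3,-10.4,30],"jaw":0.65},
  {"translation":[0.025,0.028,-0.018],"rot":[25.3,-10.4,30],"jaw":0.65},
  {"translation":[0.054,0.057,-0.001],"rot":[20.6,-20.5,74],"jaw":0.65},
  {"translation":[0.054,0.057,-0.001],"rot":[20.6,-20.5,74],"jaw":0.65},
  {"translation":[0.054,0.057,-0.001],"rot":[20.6,-20.5,74],"jaw":0.65},
  {"translation":[0.054,0.057,-0.001],"rot":[20.6,-20.5,74],"jaw":0.65},
  {"translation":[0.054,0.057,-0.001],"rot":[20.6,-20.5,74],"jaw":0.65},
  {"translation":[0.072,0.08,0.034],"rot":[12.5,-30.1,118],"jaw":0.65},
  {"translation":[0.072,0.08,0.034],"rot":[12.5,-30.1,118],"jaw":0.65},
  {"translation":[0.072,0.08,0.034],"rot":[12.5,-30.1,118],"jaw":0.65},
  {"translation":[0.072,0.08,0.034],"rot":[12.5,-30.1,118],"jaw":0.65},
  {"translation":[0.072,0.08,0.034],"rot":[12.5,-30.1,118],"jaw":0.65},
  {"translation":[0.072,0.075,0.05],"rot":[-7.3,-100,137.2],"jaw":0.65},
  {"translation":[0.073,0.07,0.07],"rot":[-7.3,-100,137.2],"jaw":0.65},
  {"translation":[0.074,0.065,0.09],"rot":[-7.3,-100,137.2],"jaw":0.65},
  {"translation":[0.075,0.06,0.11],"rot":[-7.3,-100,137.2],"jaw":0.65},
  {"translation":[0.075,0.055,0.12],"rot":[-7.3,-100,137.2],"jaw":0.65},
  {"translation":[0.075,0.05,0.13],"rot":[-7.3,-100,137.2],"jaw":0.65},
])

```text
clock: 7.6
tool_pos: [0.5576, 0.1155, 0.1006]
orientation: [0.199, 0.753, -0.592, -0.208]
force: [-0.5, -0.7, 0.1]
grip_width: 0.0554
```

```bash
python3 look.py wrist w4; python3 - <<'E'
from pick import *
s=arm.sense();c=np.array([.499,.1182,.014])
rel(s,c-zt*.07,RP);rel(s,c,RP)
E
```

```text
clock 7.6 tcp [0.5576 0.1155 0.1006] J [ 0.076  0.902  1.02  -0.012  1.803  1.409] w 0.0554 F [-0.5 -0.7  0.1] scale 1.5365
T [-0.0005, -0.0115, 0.0313] R [-10.5, -6.1, 14.3] rows>= 2.2
T [-0.0094, 0.0002, 0.0997] R [-10.5, -6.1, 14.3] rows>= 2.2
```

>>> send_rows([
  {"translation":[-0.0005,-0.0115,0.02],"rot":[-10.5,-6.1,14.3],"jaw":0.65},
  {"translation":[-0.0005,-0.0115,0.031],"rot":[-10.5,-6.1,14.3],"jaw":0.65},
  {"translation":[-0.0005,-0.0115,0.031],"rot":[-10.5,-6.1,14.3],"jaw":0.65},
  {"translation":[-0.003,-0.008,0.052],"rot":[-10.5,-6.1,14.3],"jaw":0.65},
  {"translation":[-0.006,-0.004,0.075],"rot":[-10.5,-6.1,14.3],"jaw":0.65},
  {"translation":[-0.009,0,0.09],"rot":[-10.5,-6.1,14.3],"jaw":0.65},
  {"translation":[-0.0094,0.0002,0.0997],"rot":[-10.5,-6.1,14.3],"jaw":0.65},
  {"translation":[-0.0094,0.0002,0.0997],"rot":[-10.5,-6.1,14.3],"jaw":0.65},
])

```text
clock: 8.45
tool_pos: [0.4983, 0.1186, 0.0138]
orientation: [-0.264, -0.636, 0.67, 0.278]
force: [-0.2, -1.0, 0.4]
grip_width: 0.0556
```

```bash
python3 look.py wrist w5; python3 - <<'E'
from pick import *
s=arm.sense();c=np.array([.499,.1182,.014])
rel(s,c,RP)
E
```

```text
clock 8.45 tcp [0.4983 0.1186 0.0138] J [0.043 1.028 1.13  0.068 1.767 1.65 ] w 0.0556 F [-0.2 -1.   0.4] scale 1.5365
T [0.0003, -0.0, 0.0003] R [-0.1, -0.0, 0.1] rows>= 0.0
```

>>> send_rows([
  {"translation":[0,0,0],"rot":[0,0,0],"jaw":0.2},
  {"translation":[0,0,0],"rot":[0,0,0],"jaw":0.2},
  {"translation":[0,0,0],"rot":[0,0,0],"jaw":0.2},
  {"translation":[0,0,0],"rot":[0,0,0],"jaw":0.2},
  {"translation":[0,0,0],"rot":[0,0,0],"jaw":0.2},
  {"translation":[0,0,-0.03],"rot":[0,0,0],"jaw":0.2},
  {"translation":[0,0,-0.07],"rot":[0,0,0],"jaw":0.2},
  {"translation":[0,0,-0.12],"rot":[0,0,0],"jaw":0.2},
  {"translation":[0,0,-0.12],"rot":[0,0,0],"jaw":0.2},
])

```text
clock: 9.4
tool_pos: [0.5897, 0.1139, 0.104]
orientation: [-0.257, -0.639, 0.672, 0.273]
force: [0.5, -0.2, -1.3]
grip_width: 0.034
```

```bash
python3 look.py wrist w6; cat >> pick.py <<'E'
CX=np.array([.9947,-.103,0]);CY=np.array([.103,.9947,0])
def place(pk,az,th=45,sig=1):
    a=np.radians(az);h=np.array([np.cos(a),np.sin(a),0]);Rq=tapR(up,h,th,sig)
    # TCP at s=15,r=-8 in tappet frame
    return Rq,h
E
python3 - <<'E'
from pick import *
s=arm.sense();p0,R0=tool(s)
Rq,h=place(None,240)
for pk in ([.5325,.3815],):
  seat=np.array([*pk,.008])+up*.015-h*.008
  hi=seat+up*.1
  J,em=chk(p0,R0,hi,Rq,s['joint_pos'],n=14);print(em,J[-1].round(2),'z-min path ok',np.abs(np.diff(J,axis=0)).max(0).round(2));rel(s,hi,Rq)
  J,em=chk(hi,Rq,seat,Rq,J[-1]);print(em,J[-1].round(2))
E
```

```text
clock 9.4 tcp [0.5897 0.1139 0.104 ] J [0.032 1.092 0.695 0.07  2.121 1.666] w 0.034 F [ 0.5 -0.2 -1.3] scale 1.5365
1.6826897653032798e-09 [ 0.27  0.52  1.91  1.41  0.53 -0.43] z-min path ok [0.03 0.08 0.11 0.31 0.13 0.38]
T [-0.2713, 0.0611, 0.0298] R [79.5, -0.2, -69.2] rows>= 12.3
9.687667335001038e-13 [ 0.27  0.72  1.96  1.83  0.54 -0.91]
```

```bash
python3 - <<'E'
from pick import *
s=arm.sense();p0,R0=tool(s);j=s['joint_pos']
Rq,h=place(None,240)
pk=[.5325,.3815];seat=np.array([*pk,.008])+up*.015-h*.008
Rm=Slerp([0,1],R.concatenate([R0,Rq]))([.5])[0]
for n,p,Rt in (('up',[.56,.13,.2],Slerp([0,1],R.concatenate([R0,Rq]))([.15])[0]),('mid',[.52,.2,.25],Rm),('over',seat+up*.2,Rq),('hi',seat+up*.05,Rq)):
  p=np.array(p);J,em=chk(p0,R0,p,Rt,j,n=8);print(n,em.round(4),J[-1].round(2),np.abs(np.diff(J,axis=0)).max(0).round(2));rel(s,p,Rt);p0,R0,j=p,Rt,J[-1]
E
```

```text
up 0.0 [0.05 0.81 0.93 0.08 1.97 1.51] [0.   0.04 0.04 0.   0.02 0.02]
T [-0.0146, 0.089, -0.0513] R [11.9, -0.0, -10.4] rows>= 2.1
mid 0.0 [0.11 0.42 1.38 0.22 1.43 1.14] [0.01 0.05 0.06 0.02 0.07 0.05]
T [-0.0825, 0.1551, -0.0564] R [39.7, -0.1, -34.6] rows>= 6.1
over 0.0 [0.27 0.35 1.82 1.03 0.62 0.03] [0.02 0.03 0.06 0.2  0.11 0.25]
T [-0.2715, 0.1311, -0.0416] R [79.5, -0.2, -69.2] rows>= 12.3
hi 0.0 [ 0.27  0.61  1.94  1.63  0.52 -0.68] [0.   0.04 0.02 0.08 0.02 0.09]
T [-0.2712, 0.0261, 0.0655] R [79.5, -0.2, -69.2] rows>= 12.3
```

>>> send_rows([
  {"translation":[-0.007,0.04,-0.025],"rot":[6,0,-5],"jaw":0.2},
  {"translation":[-0.015,0.089,-0.051],"rot":[12,0,-10.4],"jaw":0.2},
  {"translation":[-0.03,0.105,-0.053],"rot":[18,0,-16],"jaw":0.2},
  {"translation":[-0.045,0.12,-0.054],"rot":[24,0,-21],"jaw":0.2},
  {"translation":[-0.06,0.135,-0.055],"rot":[30,0,-26],"jaw":0.2},
  {"translation":[-0.083,0.155,-0.056],"rot":[40,0,-34.6],"jaw":0.2},
  {"translation":[-0.083,0.155,-0.056],"rot":[40,0,-34.6],"jaw":0.2},
  {"translation":[-0.11,0.15,-0.054],"rot":[45,0,-39],"jaw":0.2},
  {"translation":[-0.14,0.147,-0.052],"rot":[51,0,-44],"jaw":0.2},
  {"translation":[-0.17,0.144,-0.049],"rot":[56,0,-49],"jaw":0.2},
  {"translation":[-0.2,0.14,-0.046],"rot":[62,0,-54],"jaw":0.2},
  {"translation":[-0.23,0.136,-0.044],"rot":[68,0,-59],"jaw":0.2},
  {"translation":[-0.26,0.133,-0.042],"rot":[74,0,-64],"jaw":0.2},
  {"translation":[-0.2715,0.131,-0.0416],"rot":[79.5,-0.2,-69.2],"jaw":0.2},
  {"translation":[-0.2715,0.131,-0.0416],"rot":[79.5,-0.2,-69.2],"jaw":0.2},
  {"translation":[-0.2715,0.131,-0.0416],"rot":[79.5,-0.2,-69.2],"jaw":0.2},
])

```text
clock: 11.05
tool_pos: [0.534, 0.3878, 0.2197]
orientation: [-0.368, 0.893, -0.24, 0.097]
force: [-0.4, -0.2, -1.1]
grip_width: 0.0337
```

```bash
python3 look.py wrist w7;python3 look.py scene s7 200 100 460 320
```

```text
clock 11.05 tcp [0.534  0.3878 0.2197] J [0.269 0.356 1.824 1.032 0.616 0.024] w 0.0337 F [-0.4 -0.2 -1.1] scale 1.5365
clock 11.1 tcp [0.5348 0.3878 0.2207] J [0.269 0.355 1.821 1.029 0.617 0.028] w 0.0336 F [-0.2 -0.4 -0.2] scale 2.6818
```

```bash
python3 - <<'E'
from h import *
import pickle
s,p,im,d=pickle.load(open('pics/w1.pkl','rb'));C=cloud(p,d)
o,_=ray(p,256,192);print('cam',o.round(3))
for k,(x,y) in enumerate([(.52,.258),(.5265,.320),(.5325,.382),(.539,.443)]):
    m=(np.hypot(C[...,0]-x,C[...,1]-y)<.027)&(C[...,2]<.0118)&(C[...,2]>.003)
    q=C[m]; c=q[:,:2].mean(0); ext=[np.percentile(q[:,i],[2,98]).round(4) for i in(0,1)]
    print(k+1,m.sum(),c.round(4),'area r',np.sqrt(m.sum()*np.median(d[m])**2/p['fx']**2/np.pi).round(4),ext,np.median(q[:,2]).round(4),'shift dir',((c-o[:2])*8/486*1000/2).round(1))
# tappet pos w7
s,p,im,d=pickle.load(open('pics/w7.pkl','rb'));C=cloud(p,d);p0,R0=tool(s)
q=C[200:320,215:300].reshape(-1,3)
m=(np.linalg.norm(q-p0,axis=1)<.045);q=q[m]
print('z pct',np.percentile(q[:,2],[50,90,95,98,99]).round(4))
E
python3 - <<'E'
from h import *
import pickle
s,p,im,d=pickle.load(open('pics/w7.pkl','rb'))
a=im[:, :, ::-1][200:320,190:330];cv2.imwrite('pics/w7c.png',cv2.resize(a,None,fx=5,fy=5,interpolation=cv2.INTER_CUBIC))
E
```

```text
cam [0.348 0.201 0.502]
1 391 [0.5215 0.2572] area r 0.0192 [array([0.5044, 0.5391]), array([0.2392, 0.275 ])] 0.0078 shift dir [1.4 0.5]
2 382 [0.5279 0.3194] area r 0.019 [array([0.5109, 0.5451]), array([0.3016, 0.3367])] 0.008 shift dir [1.5 1. ]
3 376 [0.534  0.3817] area r 0.0189 [array([0.5169, 0.5517]), array([0.3641, 0.3989])] 0.0081 shift dir [1.5 1.5]
4 361 [0.5401 0.444 ] area r 0.0186 [array([0.5226, 0.5577]), array([0.427 , 0.4607])] 0.0081 shift dir [1.6 2. ]
z pct [0.2262 0.2395 0.2442 0.2481 0.2499]
```

```bash
python3 - <<'E'
from pick import *
import pickle
s,p,im,d=pickle.load(open('pics/w7.pkl','rb'));p0,R0=tool(s);C=cloud(p,d)
Rq,h=place(None,240)
for z in (.232,.235,.238): print(z,(atz(p,258.4,254.4,z)-p0).round(4),'expected',(h*.008).round(4))
# rim pts: near-top heights by depth
q=C[215:300,220:296]; m=(np.linalg.norm(q-p0-h*.008,axis=-1)<.04)
for (u,v) in ((258,219),(225,250),(292,245),(240,285),(275,285),(285,230),(232,230),(260,262)): print(u,v,(C[v,u]-p0).round(4))
print(R0.as_matrix().round(3), Rq.as_matrix().round(3))
E
```

```text
0.232 [-0.0035 -0.0063  0.0123] expected [-0.004  -0.0069  0.    ]
0.235 [-0.0039 -0.007   0.0153] expected [-0.004  -0.0069  0.    ]
0.238 [-0.0042 -0.0076  0.0183] expected [-0.004  -0.0069  0.    ]
258 219 [0.005  0.0086 0.0144]
225 250 [-0.0165  0.0032  0.0137]
292 245 [ 0.0127 -0.0107  0.0132]
240 285 [-0.0179 -0.0144  0.0125]
275 285 [-0.0041 -0.0225  0.0133]
285 230 [ 0.0138 -0.0027  0.0133]
232 230 [-0.0089  0.0102  0.0143]
260 262 [-0.0036 -0.0081  0.0031]
[[ 0.866 -0.357  0.35 ]
 [-0.5   -0.613  0.611]
 [-0.003 -0.704 -0.71 ]] [[ 0.866 -0.354  0.354]
 [-0.5   -0.612  0.612]
 [-0.    -0.707 -0.707]]
```

```bash
python3 - <<'E'
from pick import *
s=arm.sense();Rq,h=place(None,240)
for z in (.07,.04,.027): rel(s,np.array([.5325,.3802,z])-h*.008,Rq)
print(s['force'],s['moment'])
E
```

```text
T [0.0014, 0.1072, 0.1073] R [0.1, 0.0, -0.1] rows>= 3.0
T [0.0015, 0.1284, 0.1286] R [0.1, 0.0, -0.1] rows>= 3.6
T [0.0015, 0.1376, 0.1378] R [0.1, 0.0, -0.1] rows>= 3.9
[-0.2381234   0.10523065 -0.14037763] [-0.4483255   0.26345692 -0.00614615]
```

>>> send_rows([
  {"translation":[0.0014,0.03,0.03],"rot":[0,0,0],"jaw":0.2},
  {"translation":[0.0014,0.06,0.06],"rot":[0,0,0],"jaw":0.2},
  {"translation":[0.0014,0.09,0.09],"rot":[0,0,0],"jaw":0.2},
  {"translation":[0.0014,0.107,0.107],"rot":[0,0,0],"jaw":0.2},
  {"translation":[0.0015,0.118,0.118],"rot":[0,0,0],"jaw":0.2},
  {"translation":[0.0015,0.124,0.124],"rot":[0,0,0],"jaw":0.2},
  {"translation":[0.0015,0.1285,0.1285],"rot":[0,0,0],"jaw":0.2},
  {"translation":[0.0015,0.1285,0.1285],"rot":[0,0,0],"jaw":0.2},
])

```text
clock: 11.95
tool_pos: [0.5362, 0.3869, 0.0393]
orientation: [-0.368, 0.893, -0.24, 0.098]
force: [0.4, -0.2, -1.3]
grip_width: 0.0338
```

```bash
python3 look.py wrist w8;python3 - <<'E'
from pick import *
s=arm.sense();Rq,h=place(None,240)
for z in (.027,): rel(s,np.array([.5325,.3802,z])-h*.008,Rq)
E
```

```text
clock 11.95 tcp [0.5362 0.3869 0.0393] J [ 0.266  0.681  1.953  1.755  0.53  -0.823] w 0.0338 F [ 0.4 -0.2 -1.3] scale 1.5365
T [-0.0, 0.0091, 0.0093] R [0.1, 0.0, -0.1] rows>= 0.3
```

```bash
python3 - <<'E'
from h import *
import pickle
s,p,im,d=pickle.load(open('pics/w8.pkl','rb'))
print(proj(p,[.5385,.442,.016])*1.5365, atz(p,341/1.5365,290/1.5365,.016))
# draw expected circles pocket 4 and 3
v=cv2.resize(im[:,:,::-1],None,fx=1.5365,fy=1.5365,interpolation=cv2.INTER_CUBIC)
for c in ((.5385,.442),(.5325,.3802)):
  for a in np.linspace(0,6.28,60):
    q=proj(p,[c[0]+.02*np.cos(a),c[1]+.02*np.sin(a),.016])*1.5365
    cv2.circle(v,tuple(int(x) for x in q),1,(0,0,255),-1)
cv2.imwrite('pics/w8o.png',cv2.resize(v[180:520,200:560],None,fx=1.7,fy=1.7))
E
```

```text
[337.44284227 282.46288609] [0.53817446 0.43797786 0.016     ]
```

```bash
python3 - <<'E'
from pick import *
s=arm.sense();Rq,h=place(None,240)
for z in (.039,.032,.0265): rel(s,np.array([.5328,.3792,z])-h*.008,Rq)
E
```

```text
T [0.0007, 0.0012, 0.0003] R [0.1, 0.0, -0.1] rows>= 0.0
T [0.0007, 0.0061, 0.0053] R [0.1, 0.0, -0.1] rows>= 0.2
T [0.0007, 0.01, 0.0092] R [0.1, 0.0, -0.1] rows>= 0.3
```

>>> send_rows([
  {"translation":[0.0007,0.0012,0.0003],"rot":[0,0,0],"jaw":0.2},
  {"translation":[0.0007,0.004,0.003],"rot":[0,0,0],"jaw":0.2},
  {"translation":[0.0007,0.006,0.0053],"rot":[0,0,0],"jaw":0.2},
  {"translation":[0.0007,0.008,0.0072],"rot":[0,0,0],"jaw":0.2},
  {"translation":[0.0007,0.01,0.0092],"rot":[0,0,0],"jaw":0.2},
  {"translation":[0.0007,0.01,0.0092],"rot":[0,0,0],"jaw":0.2},
])

```text
clock: 12.6
tool_pos: [0.5365, 0.3861, 0.0259]
orientation: [-0.368, 0.893, -0.24, 0.098]
force: [-0.1, -0.3, -0.2]
grip_width: 0.034
```

```bash
python3 look.py wrist w9
```

```text
clock 12.6 tcp [0.5365 0.3861 0.0259] J [ 0.264  0.709  1.956  1.805  0.537 -0.883] w 0.034 F [-0.1 -0.3 -0.2] scale 1.5365
```

>>> send_rows([
  {"translation":[0,0,0],"rot":[0,0,0],"jaw":0.5},
  {"translation":[0,0,0],"rot":[0,0,0],"jaw":0.5},
  {"translation":[0,0,0],"rot":[0,0,0],"jaw":0.5},
  {"translation":[0,-0.005,-0.02],"rot":[0,0,0],"jaw":0.5},
  {"translation":[0,-0.02,-0.05],"rot":[0,0,0],"jaw":0.5},
  {"translation":[0,-0.06,-0.1],"rot":[0,0,0],"jaw":0.5},
  {"translation":[0,-0.1,-0.13],"rot":[0,0,0],"jaw":0.5},
  {"translation":[0,-0.1,-0.13],"rot":[0,0,0],"jaw":0.5},
])

```text
clock: 13.45
tool_pos: [0.5276, 0.368, 0.1932]
orientation: [-0.37, 0.892, -0.24, 0.1]
force: [0.5, -0.9, -0.3]
grip_width: 0.0424
```

```bash
python3 look.py wrist w10
```

```text
clock 13.45 tcp [0.5276 0.368  0.1932] J [ 0.231  0.373  1.896  1.151  0.597 -0.149] w 0.0424 F [ 0.5 -0.9 -0.3] scale 1.5365
```

```bash
cat > seat.py <<'E'
import sys
from tap import *
def seat(tag,x,y):
    s,p,im,d=pickle.load(open(f'pics/{tag}.pkl','rb'));C=cloud(p,d).reshape(-1,3)
    q=C[(np.hypot(C[:,0]-x,C[:,1]-y)<.022)&(C[:,2]>.02)&(C[:,2]<.08)]
    t=q[q[:,2]>np.percentile(q[:,2],85)-.004]
    t=q[q[:,2]>.034]
    A=np.c_[t[:,:2],np.ones(len(t))];c=np.linalg.lstsq(A,t[:,2],rcond=None)[0]
    print(tag,len(q),'z pct',np.percentile(q[:,2],[50,80,90,97]).round(4),'centre',((t[:,:2].max(0)+t[:,:2].min(0))/2).round(4),'tilt deg',np.degrees(np.arctan(c[:2])).round(1))
if __name__=='__main__': seat(sys.argv[1],float(sys.argv[2]),float(sys.argv[3]))
E
python3 seat.py w10 .5325 .380
python3 - <<'E'
from tap import *
s,p,im,d=pickle.load(open('pics/w10.pkl','rb'))
print(proj(p,[.5325,.380,.038])*1.5365)
from pick import *
s=arm.sense();p0,R0=tool(s);j=s['joint_pos']
c=np.array([.487,.0487,.014])
Rm=Slerp([0,1],R.concatenate([R0,RP]))([.5])[0]
for n,p,Rt in (('mid',[.53,.2,.24],Rm),('up',c-zt*.13+up*.07,RP),('pre',c-zt*.07,RP),('c',c,RP)):
  p=np.array(p);J,em=chk(p0,R0,p,Rt,j,n=8);print(n,p.round(3),em.round(4),J[-1].round(2),np.abs(np.diff(J,axis=0)).max(0).round(2));rel(s,p,Rt);p0,R0,j=p,Rt,J[-1]
E
```

```text
w10 766 z pct [0.0311 0.0379 0.0385 0.0391] centre [0.5329 0.3802] tilt deg [-0.2 -0.4]
[393.15947279 424.38308976]
mid [0.53 0.2  0.24] 0.0 [0.11 0.44 1.37 0.22 1.42 1.14] [0.02 0.03 0.07 0.24 0.12 0.3 ]
T [0.0858, 0.0716, -0.1337] R [-40.2, -0.1, 34.6] rows>= 6.2
up [0.579 0.044 0.176] 0.0 [-0.06  1.    0.7  -0.    2.22  1.57] [0.02 0.08 0.1  0.04 0.11 0.07]
T [0.2061, 0.1953, -0.1667] R [-80.4, -0.1, 69.3] rows>= 12.3
pre [0.536 0.046 0.063] 0.0 [-0.06  1.02  0.99 -0.    1.92  1.57] [0.   0.01 0.05 0.   0.04 0.  ]
T [0.1678, 0.2887, -0.1014] R [-80.4, -0.1, 69.3] rows>= 12.3
c [0.487 0.049 0.014] 0.0 [-0.06  1.    1.2  -0.    1.73  1.57] [0.   0.   0.03 0.   0.02 0.  ]
T [0.1236, 0.3395, -0.0827] R [-80.4, -0.1, 69.3] rows>= 12.3
```

>>> send_rows([
  {"translation":[0.014,0.012,-0.022],"rot":[-7,0,6],"jaw":0.5},
  {"translation":[0.028,0.024,-0.044],"rot":[-13,0,11.5],"jaw":0.5},
  {"translation":[0.042,0.036,-0.066],"rot":[-20,0,17.3],"jaw":0.5},
  {"translation":[0.056,0.048,-0.088],"rot":[-27,0,23],"jaw":0.6},
  {"translation":[0.07,0.06,-0.11],"rot":[-33.5,0,29],"jaw":0.65},
  {"translation":[0.086,0.072,-0.134],"rot":[-40,0,34.6],"jaw":0.65},
  {"translation":[0.1,0.09,-0.138],"rot":[-46,0,39],"jaw":0.65},
  {"translation":[0.12,0.11,-0.143],"rot":[-52,0,45],"jaw":0.65},
  {"translation":[0.14,0.13,-0.149],"rot":[-58,0,50],"jaw":0.65},
  {"translation":[0.16,0.15,-0.154],"rot":[-64,0,55],"jaw":0.65},
  {"translation":[0.18,0.17,-0.16],"rot":[-70,0,60],"jaw":0.65},
  {"translation":[0.206,0.195,-0.166],"rot":[-76,0,65],"jaw":0.65},
  {"translation":[0.206,0.195,-0.166],"rot":[-80.4,-0.1,69.3],"jaw":0.65},
  {"translation":[0.206,0.195,-0.166],"rot":[-80.4,-0.1,69.3],"jaw":0.65},
  {"translation":[0.19,0.24,-0.14],"rot":[-80.4,-0.1,69.3],"jaw":0.65},
  {"translation":[0.168,0.289,-0.101],"rot":[-80.4,-0.1,69.3],"jaw":0.65},
  {"translation":[0.168,0.289,-0.101],"rot":[-80.4,-0.1,69.3],"jaw":0.65},
  {"translation":[0.168,0.289,-0.101],"rot":[-80.4,-0.1,69.3],"jaw":0.65},
])

```text
clock: 15.3
tool_pos: [0.534, 0.0465, 0.0601]
orientation: [-0.266, -0.635, 0.669, 0.281]
force: [0.8, -1.0, -0.1]
grip_width: 0.0554
```

```bash
python3 look.py wrist w11;python3 - <<'E'
from pick import *
s=arm.sense();c=np.array([.487,.0487,.014])
rel(s,c,RP)
E
```

```text
clock 15.3 tcp [0.534  0.0465 0.0601] J [-0.055  1.024  0.995 -0.002  1.917  1.568] w 0.0554 F [ 0.8 -1.  -0.1] scale 1.5365
T [0.0002, 0.0001, 0.0687] R [0.3, 0.0, 0.0] rows>= 1.4
```

>>> send_rows([
  {"translation":[0,0,0.03],"rot":[0,0,0],"jaw":0.65},
  {"translation":[0,0,0.055],"rot":[0,0,0],"jaw":0.65},
  {"translation":[0.0002,0,0.0687],"rot":[0,0,0],"jaw":0.65},
  {"translation":[0.0002,0,0.0687],"rot":[0,0,0],"jaw":0.65},
  {"translation":[0.0002,0,0.0687],"rot":[0,0,0],"jaw":0.2},
  {"translation":[0.0002,0,0.0687],"rot":[0,0,0],"jaw":0.2},
  {"translation":[0.0002,0,0.0687],"rot":[0,0,0],"jaw":0.2},
  {"translation":[0.0002,0,0.0687],"rot":[0,0,0],"jaw":0.2},
  {"translation":[0.0002,0,0.0687],"rot":[0,0,0],"jaw":0.2},
  {"translation":[0,0.01,0.03],"rot":[0,0,0],"jaw":0.2},
  {"translation":[0,0.03,0],"rot":[0,0,0],"jaw":0.2},
  {"translation":[0,0.06,-0.03],"rot":[0,0,0],"jaw":0.2},
  {"translation":[0,-0.03,-0.03],"rot":[0,0,0],"jaw":0.2},
])

```text
clock: 16.65
tool_pos: [0.5541, 0.0459, 0.1034]
orientation: [-0.258, -0.638, 0.672, 0.272]
force: [3.1, -0.0, 0.4]
grip_width: 0.0339
```

```bash
python3 - <<'E'
from pick import *
s=arm.sense();p0,R0=tool(s);j=s['joint_pos'];print(p0.round(4),s['grip_width'])
E
```

```text
[0.5541 0.0459 0.1034] 0.03388435920424094
```

```bash
python3 - <<'E'
from pick import *
s=arm.sense();p0,R0=tool(s);j=s['joint_pos']
Rq,h=place(None,240)
pk=[.5266,.3180];seat=np.array([*pk,.0])-h*.008
SL=Slerp([0,1],R.concatenate([R0,Rq]))
for n,p,Rt in (('up',[.52,.06,.2],SL([.15])[0]),('mid',[.51,.15,.24],SL([.5])[0]),('over',seat+up*.2,Rq),('hi',seat+up*.055,Rq)):
  p=np.array(p);J,em=chk(p0,R0,p,Rt,j,n=8);print(n,em.round(4),J[-1].round(2),np.abs(np.diff(J,axis=0)).max(0).round(2));rel(s,p,Rt);p0,R0,j=p,Rt,J[-1]
E
```

```text
up 0.0 [-0.05  0.71  1.12  0.02  1.87  1.4 ] [0.   0.04 0.03 0.   0.02 0.02]
T [-0.0124, 0.0922, -0.0452] R [11.9, -0.1, -10.4] rows>= 2.1
mid 0.0 [0.02 0.39 1.46 0.21 1.4  1.05] [0.01 0.04 0.04 0.03 0.06 0.05]
T [-0.1018, 0.1306, -0.0637] R [39.6, -0.3, -34.6] rows>= 6.1
over 0.0 [ 0.13  0.34  1.92  1.12  0.67 -0.19] [0.02 0.03 0.06 0.21 0.11 0.26]
T [-0.2775, 0.0944, -0.0429] R [79.2, -0.5, -69.2] rows>= 12.2
hi 0.0 [ 0.13  0.62  2.03  1.66  0.6  -0.85] [0.   0.04 0.02 0.07 0.02 0.09]
T [-0.2774, -0.0065, 0.0613] R [79.2, -0.5, -69.2] rows>= 12.2
```

>>> send_rows([
  {"translation":[-0.006,0.046,-0.022],"rot":[6,0,-5],"jaw":0.2},
  {"translation":[-0.012,0.092,-0.045],"rot":[12,0,-10.4],"jaw":0.2},
  {"translation":[-0.035,0.102,-0.05],"rot":[19,0,-16],"jaw":0.2},
  {"translation":[-0.058,0.112,-0.055],"rot":[26,0,-22],"jaw":0.2},
  {"translation":[-0.08,0.122,-0.06],"rot":[33,0,-28],"jaw":0.2},
  {"translation":[-0.102,0.131,-0.064],"rot":[39.6,-0.3,-34.6],"jaw":0.2},
  {"translation":[-0.13,0.125,-0.061],"rot":[46,-0.3,-40],"jaw":0.2},
  {"translation":[-0.16,0.12,-0.058],"rot":[52,-0.3,-45.5],"jaw":0.2},
  {"translation":[-0.19,0.114,-0.055],"rot":[58,-0.4,-51],"jaw":0.2},
  {"translation":[-0.22,0.108,-0.05],"rot":[64,-0.4,-56],"jaw":0.2},
  {"translation":[-0.25,0.1,-0.046],"rot":[70,-0.4,-61],"jaw":0.2},
  {"translation":[-0.2775,0.0944,-0.043],"rot":[75,-0.5,-66],"jaw":0.2},
  {"translation":[-0.2775,0.0944,-0.043],"rot":[79.2,-0.5,-69.2],"jaw":0.2},
  {"translation":[-0.2775,0.0944,-0.043],"rot":[79.2,-0.5,-69.2],"jaw":0.2},
  {"translation":[-0.2775,0.06,-0.008],"rot":[79.2,-0.5,-69.2],"jaw":0.2},
  {"translation":[-0.2775,0.025,0.028],"rot":[79.2,-0.5,-69.2],"jaw":0.2},
  {"translation":[-0.2774,-0.0065,0.061],"rot":[79.2,-0.5,-69.2],"jaw":0.2},
  {"translation":[-0.2774,-0.0065,0.061],"rot":[79.2,-0.5,-69.2],"jaw":0.2},
])

```text
clock: 18.45
tool_pos: [0.5278, 0.3241, 0.0479]
orientation: [-0.367, 0.893, -0.241, 0.094]
force: [-0.4, 0.7, 0.2]
grip_width: 0.034
```

```bash
python3 look.py wrist w12;python3 - <<'E'
from pick import *
s=arm.sense();Rq,h=place(None,240)
for z in (.039,.032,.0265): rel(s,np.array([.5266,.3182,z])-h*.008,Rq)
import pickle
s,p,im,d=pickle.load(open('pics/w12.pkl','rb'));p0,R0=tool(s);C=cloud(p,d)
for (u,v) in ((258,219),(225,250),(292,245),(240,285),(275,285),(260,262)): print(u,v,(C[v,u]-p0).round(4))
E
```

```text
clock 18.45 tcp [0.5278 0.3241 0.0479] J [ 0.132  0.636  2.029  1.657  0.597 -0.849] w 0.034 F [-0.4  0.7  0.2] scale 1.5365
T [0.001, 0.0087, 0.0099] R [0.2, 0.3, -0.3] rows>= 0.3
T [0.001, 0.0137, 0.0149] R [0.2, 0.3, -0.3] rows>= 0.4
T [0.001, 0.0175, 0.0188] R [0.2, 0.3, -0.3] rows>= 0.5
258 219 [0.0053 0.0092 0.0128]
225 250 [-0.0164  0.0032  0.0139]
292 245 [ 0.0128 -0.0108  0.0133]
240 285 [-0.0178 -0.0146  0.0141]
275 285 [-0.004  -0.0225  0.0136]
260 262 [-0.0037 -0.0082  0.0037]
```

>>> send_rows([
  {"translation":[0.001,0.0087,0.0099],"rot":[0,0,0],"jaw":0.2},
  {"translation":[0.001,0.0113,0.0125],"rot":[0,0,0],"jaw":0.2},
  {"translation":[0.001,0.0137,0.0149],"rot":[0,0,0],"jaw":0.2},
  {"translation":[0.001,0.0157,0.0169],"rot":[0,0,0],"jaw":0.2},
  {"translation":[0.001,0.0175,0.0188],"rot":[0,0,0],"jaw":0.2},
  {"translation":[0.001,0.0175,0.0188],"rot":[0,0,0],"jaw":0.2},
])

```text
clock: 19.1
tool_pos: [0.5321, 0.3256, 0.0318]
orientation: [-0.372, 0.891, -0.24, 0.098]
force: [-13.5, -15.6, 29.6]
grip_width: 0.0337
```

>>> send_rows([
  {"translation":[0,0,0],"rot":[0,0,0],"jaw":0.5},
  {"translation":[0,0,0],"rot":[0,0,0],"jaw":0.5},
  {"translation":[0,0,0],"rot":[0,0,0],"jaw":0.5},
  {"translation":[0,-0.005,-0.02],"rot":[0,0,0],"jaw":0.5},
  {"translation":[0,-0.02,-0.05],"rot":[0,0,0],"jaw":0.5},
  {"translation":[0,-0.06,-0.1],"rot":[0,0,0],"jaw":0.5},
  {"translation":[0,-0.1,-0.13],"rot":[0,0,0],"jaw":0.5},
  {"translation":[0,-0.1,-0.13],"rot":[0,0,0],"jaw":0.5},
])

```text
clock: 19.9
tool_pos: [0.5231, 0.3065, 0.1994]
orientation: [-0.373, 0.891, -0.239, 0.101]
force: [0.2, 0.2, -0.8]
grip_width: 0.0427
```

```bash
python3 look.py wrist w13; python3 seat.py w13 .5266 .318; python3 seat.py w13 .5325 .380; python3 look.py scene s13 140 100 440 300
python3 - <<'E'
from pick import *
s=arm.sense();p0,R0=tool(s);j=s['joint_pos']
c=np.array([.6213,-.028,.014])
Rm=Slerp([0,1],R.concatenate([R0,RP]))([.5])[0]
for n,p,Rt in (('mid',[.57,.14,.24],Rm),('up',c-zt*.07+up*.1,RP),('pre',c-zt*.07,RP),('c',c,RP)):
  p=np.array(p);J,em=chk(p0,R0,p,Rt,j,n=8);print(n,p.round(3),em.round(4),J[-1].round(2),np.abs(np.diff(J,axis=0)).max(0).round(2));rel(s,p,Rt);p0,R0,j=p,Rt,J[-1]
E
```

```text
clock 19.9 tcp [0.5231 0.3065 0.1994] J [ 0.089  0.326  1.957  1.149  0.693 -0.257] w 0.0427 F [ 0.2  0.2 -0.8] scale 1.5365
w13 745 z pct [0.0309 0.0378 0.0383 0.039 ] centre [0.5282 0.3191] tilt deg [-0.  -0.1]
w13 778 z pct [0.0307 0.0377 0.0385 0.0391] centre [0.5327 0.3803] tilt deg [-0.1  0. ]
clock 19.95 tcp [0.5234 0.3069 0.2004] J [ 0.089  0.325  1.956  1.149  0.693 -0.257] w 0.0426 F [1.3 0.6 2.7] scale 2.6333
mid [0.57 0.14 0.24] 0.0 [-0.    0.5   1.28  0.21  1.48  1.04] [0.01 0.05 0.1  0.22 0.13 0.28]
T [0.1244, 0.0547, -0.1155] R [-40.2, 0.1, 34.7] rows>= 6.2
up [ 0.671 -0.031  0.163] 0.0785 [-0.14  1.3   0.04 -0.09  2.51  1.44] [0.02 0.16 0.28 0.04 0.2  0.07]
T [0.2967, 0.1778, -0.1311] R [-80.5, 0.2, 69.4] rows>= 12.4
pre [ 0.671 -0.031  0.063] 0.0785 [-0.13  1.42  0.04 -0.09  2.43  1.45] [0.   0.02 0.   0.   0.01 0.  ]
T [0.2965, 0.2491, -0.061] R [-80.5, 0.2, 69.4] rows>= 12.4
c [ 0.621 -0.028  0.014] 0.0242 [-0.14  1.27  0.55 -0.07  2.11  1.47] [0.   0.05 0.13 0.01 0.08 0.01]
T [0.2523, 0.3001, -0.0424] R [-80.5, 0.2, 69.4] rows>= 12.4
```

```bash
python3 - <<'E'
from pick import *
s=arm.sense();p0,R0=tool(s);j=s['joint_pos']
c=np.array([.6213,-.028,.014])
SL=Slerp([0,1],R.concatenate([R0,RP]))
for n,p,Rt in (('mid',[.57,.14,.22],SL([.5])[0]),('m2',[.61,.0,.12],SL([.85])[0]),('up',c+np.array([0,0,.07]),RP),('c',c,RP)):
  p=np.array(p);J,em=chk(p0,R0,p,Rt,j,n=8);print(n,p.round(3),em.round(4),J[-1].round(2),np.abs(np.diff(J,axis=0)).max(0).round(2));rel(s,p,Rt);p0,R0,j=p,Rt,J[-1]
E
```

```text
mid [0.57 0.14 0.22] 0.0 [-0.    0.51  1.31  0.21  1.43  1.03] [0.01 0.05 0.09 0.21 0.12 0.27]
T [0.1243, 0.069, -0.1015] R [-40.2, 0.1, 34.7] rows>= 6.2
m2 [0.61 0.   0.12] 0.0 [-0.12  0.97  0.83 -0.02  1.93  1.33] [0.02 0.07 0.08 0.03 0.07 0.04]
T [0.2287, 0.2114, -0.1035] R [-68.4, 0.2, 59.0] rows>= 10.5
up [ 0.621 -0.028  0.084] 0.0 [-0.14  1.2   0.52 -0.07  2.21  1.47] [0.   0.03 0.05 0.01 0.04 0.02]
T [0.2524, 0.2502, -0.0915] R [-80.5, 0.2, 69.4] rows>= 12.4
c [ 0.621 -0.028  0.014] 0.0 [-0.14  1.27  0.55 -0.07  2.11  1.47] [0.   0.01 0.01 0.   0.01 0.  ]
T [0.2523, 0.3001, -0.0424] R [-80.5, 0.2, 69.4] rows>= 12.4
```

>>> send_rows([
  {"translation":[0.02,0.011,-0.017],"rot":[-7,0,6],"jaw":0.52},
  {"translation":[0.041,0.023,-0.034],"rot":[-13,0,11.5],"jaw":0.52},
  {"translation":[0.062,0.034,-0.05],"rot":[-20,0,17.3],"jaw":0.52},
  {"translation":[0.083,0.046,-0.068],"rot":[-27,0,23],"jaw":0.52},
  {"translation":[0.104,0.058,-0.085],"rot":[-33.5,0,29],"jaw":0.52},
  {"translation":[0.124,0.069,-0.1015],"rot":[-40,0,34.6],"jaw":0.52},
  {"translation":[0.145,0.097,-0.102],"rot":[-46,0,39.5],"jaw":0.52},
  {"translation":[0.166,0.125,-0.102],"rot":[-51,0,44.5],"jaw":0.52},
  {"translation":[0.187,0.154,-0.103],"rot":[-57,0,49],"jaw":0.52},
  {"translation":[0.208,0.183,-0.103],"rot":[-63,0,54],"jaw":0.52},
  {"translation":[0.229,0.211,-0.1035],"rot":[-68.4,0.2,59],"jaw":0.52},
  {"translation":[0.241,0.231,-0.097],"rot":[-74,0.2,64],"jaw":0.52},
  {"translation":[0.2524,0.25,-0.0915],"rot":[-80.5,0.2,69.4],"jaw":0.52},
  {"translation":[0.2524,0.25,-0.0915],"rot":[-80.5,0.2,69.4],"jaw":0.52},
  {"translation":[0.2524,0.25,-0.0915],"rot":[-80.5,0.2,69.4],"jaw":0.52},
])

```text
clock: 21.5
tool_pos: [0.62, -0.0274, 0.0792]
orientation: [-0.265, -0.636, 0.668, 0.281]
force: [-0.1, 0.6, 0.8]
grip_width: 0.0441
```

```bash
python3 look.py wrist w14;python3 - <<'E'
from pick import *
s=arm.sense();c=np.array([.6213,-.028,.014])
rel(s,c,RP)
E
```

```text
clock 21.5 tcp [ 0.62   -0.0274  0.0792] J [-0.137  1.205  0.522 -0.074  2.205  1.464] w 0.0441 F [-0.1  0.6  0.8] scale 1.5365
T [0.0009, -0.0494, 0.049] R [0.0, -0.0, 0.2] rows>= 1.4
```

>>> send_rows([
  {"translation":[0.0009,-0.015,0.015],"rot":[0,0,0],"jaw":0.57},
  {"translation":[0.0009,-0.03,0.03],"rot":[0,0,0],"jaw":0.57},
  {"translation":[0.0009,-0.042,0.042],"rot":[0,0,0],"jaw":0.57},
  {"translation":[0.0009,-0.0494,0.049],"rot":[0,0,0],"jaw":0.57},
  {"translation":[0.0009,-0.0494,0.049],"rot":[0,0,0],"jaw":0.57},
  {"translation":[0.0009,-0.0494,0.049],"rot":[0,0,0],"jaw":0.2},
  {"translation":[0.0009,-0.0494,0.049],"rot":[0,0,0],"jaw":0.2},
  {"translation":[0.0009,-0.0494,0.049],"rot":[0,0,0],"jaw":0.2},
  {"translation":[0.0009,-0.0494,0.049],"rot":[0,0,0],"jaw":0.2},
  {"translation":[0.0009,-0.0494,0.049],"rot":[0,0,0],"jaw":0.2},
  {"translation":[0.0009,-0.02,0.02],"rot":[0,0,0],"jaw":0.2},
  {"translation":[0,0.02,0],"rot":[0,0,0],"jaw":0.2},
  {"translation":[0,0.05,0],"rot":[0,0,0],"jaw":0.2},
])

```text
clock: 22.85
tool_pos: [0.5868, -0.0253, 0.1218]
orientation: [-0.261, -0.638, 0.67, 0.276]
force: [1.7, -0.8, -0.6]
grip_width: 0.0339
```

```bash
python3 - <<'E'
from pick import *
s=arm.sense();p0,R0=tool(s);j=s['joint_pos'];print(p0.round(3),j.round(2))
Rq,h=place(None,240)
pk=[.521,.2570];seat=np.array([*pk,.0])-h*.008
SL=Slerp([0,1],R.concatenate([R0,Rq]))
for n,p,Rt in (('up',[.55,.02,.17],SL([.2])[0]),('mid',[.52,.10,.22],SL([.5])[0]),('over',seat+up*.19,Rq),('hi',seat+up*.055,Rq)):
  p=np.array(p);J,em=chk(p0,R0,p,Rt,j,n=8);print(n,em.round(4),J[-1].round(2),np.abs(np.diff(J,axis=0)).max(0).round(2));rel(s,p,Rt);p0,R0,j=p,Rt,J[-1]
E
```

```text
[ 0.587 -0.025  0.122] [-0.14  1.06  0.72 -0.07  2.14  1.47]
up 0.0 [-0.11  0.75  1.1   0.01  1.8   1.28] [0.01 0.04 0.06 0.01 0.05 0.02]
T [-0.0435, 0.0615, -0.0068] R [15.9, -0.0, -13.8] rows>= 2.5
mid 0.0 [-0.07  0.41  1.47  0.2   1.38  0.95] [0.01 0.05 0.05 0.03 0.06 0.05]
T [-0.122, 0.1207, -0.0184] R [39.8, -0.0, -34.6] rows>= 6.1
over 0.0 [-0.01  0.33  1.98  1.13  0.75 -0.33] [0.01 0.04 0.07 0.19 0.1  0.25]
T [-0.2859, 0.1016, 0.0055] R [79.7, -0.1, -69.1] rows>= 12.3
hi 0.0 [-0.01  0.61  2.08  1.58  0.66 -0.9 ] [0.   0.04 0.02 0.06 0.02 0.07]
T [-0.2856, 0.0066, 0.1015] R [79.7, -0.1, -69.1] rows>= 12.3
```

>>> send_rows([
  {"translation":[-0.02,0.03,-0.003],"rot":[7,0,-6],"jaw":0.2},
  {"translation":[-0.0435,0.0615,-0.007],"rot":[14,0,-12],"jaw":0.2},
  {"translation":[-0.06,0.075,-0.01],"rot":[21,0,-18],"jaw":0.2},
  {"translation":[-0.08,0.09,-0.013],"rot":[27,0,-24],"jaw":0.2},
  {"translation":[-0.1,0.105,-0.016],"rot":[34,0,-29],"jaw":0.2},
  {"translation":[-0.122,0.121,-0.018],"rot":[40,0,-34.6],"jaw":0.2},
  {"translation":[-0.15,0.118,-0.014],"rot":[46,0,-40],"jaw":0.2},
  {"translation":[-0.18,0.115,-0.01],"rot":[52,0,-45.5],"jaw":0.2},
  {"translation":[-0.21,0.111,-0.005],"rot":[58,0,-51],"jaw":0.2},
  {"translation":[-0.24,0.107,-0.001],"rot":[65,0,-56],"jaw":0.2},
  {"translation":[-0.27,0.104,0.003],"rot":[71,0,-61],"jaw":0.2},
  {"translation":[-0.286,0.1016,0.0055],"rot":[76,0,-66],"jaw":0.2},
  {"translation":[-0.286,0.1016,0.0055],"rot":[79.7,-0.1,-69.1],"jaw":0.2},
  {"translation":[-0.286,0.1016,0.0055],"rot":[79.7,-0.1,-69.1],"jaw":0.2},
  {"translation":[-0.286,0.07,0.037],"rot":[79.7,-0.1,-69.1],"jaw":0.2},
  {"translation":[-0.286,0.038,0.07],"rot":[79.7,-0.1,-69.1],"jaw":0.2},
  {"translation":[-0.2856,0.0066,0.1015],"rot":[79.7,-0.1,-69.1],"jaw":0.2},
  {"translation":[-0.2856,0.0066,0.1015],"rot":[79.7,-0.1,-69.1],"jaw":0.2},
])

```text
clock: 24.65
tool_pos: [0.5217, 0.2636, 0.0482]
orientation: [-0.368, 0.893, -0.242, 0.093]
force: [-0.3, 0.4, -0.3]
grip_width: 0.0338
```

```bash
python3 look.py wrist w15;python3 - <<'E'
from pick import *
s=arm.sense();Rq,h=place(None,240)
for z in (.039,.033,.0265): rel(s,np.array([.521,.2572,z])-h*.008,Rq)
import pickle
s,p,im,d=pickle.load(open('pics/w15.pkl','rb'));p0,R0=tool(s);C=cloud(p,d)
for (u,v) in ((258,219),(225,250),(292,245),(240,285),(275,285),(260,262)): print(u,v,(C[v,u]-p0).round(4))
v=cv2.resize(im[:,:,::-1],None,fx=1.5365,fy=1.5365,interpolation=cv2.INTER_CUBIC)
for c in ((.5385,.442),(.521,.2572)):
  for a in np.linspace(0,6.28,60):
    q=proj(p,[c[0]+.02*np.cos(a),c[1]+.02*np.sin(a),.016])*1.5365
    cv2.circle(v,tuple(int(x) for x in q),1,(0,0,255),-1)
cv2.imwrite('pics/w15.png',v)
E
```

```text
clock 24.65 tcp [0.5217 0.2636 0.0482] J [-0.011  0.62   2.084  1.578  0.663 -0.907] w 0.0338 F [-0.3  0.4 -0.3] scale 1.5365
T [0.0015, 0.0088, 0.01] R [0.1, 0.3, -0.4] rows>= 0.3
T [0.0015, 0.013, 0.0143] R [0.1, 0.3, -0.4] rows>= 0.4
T [0.0016, 0.0176, 0.0189] R [0.1, 0.3, -0.4] rows>= 0.5
258 219 [0.0049 0.0082 0.0157]
225 250 [-0.0164  0.0029  0.0147]
292 245 [ 0.0124 -0.0111  0.015 ]
240 285 [-0.0178 -0.0148  0.0149]
275 285 [-0.004  -0.0225  0.0133]
260 262 [-0.0038 -0.0085  0.0047]
```

>>> send_rows([
  {"translation":[0.0015,0.0088,0.01],"rot":[0,0.2,-0.3],"jaw":0.2},
  {"translation":[0.0015,0.0115,0.0128],"rot":[0,0.3,-0.4],"jaw":0.2},
  {"translation":[0.0015,0.013,0.0143],"rot":[0,0.3,-0.4],"jaw":0.2},
  {"translation":[0.0016,0.015,0.0163],"rot":[0,0.3,-0.4],"jaw":0.2},
  {"translation":[0.0016,0.015,0.0163],"rot":[0,0.3,-0.4],"jaw":0.2},
])

```text
clock: 25.2
tool_pos: [0.5256, 0.2642, 0.0314]
orientation: [-0.369, 0.893, -0.239, 0.1]
force: [-0.3, -0.0, -1.0]
grip_width: 0.0336
```

```bash
python3 - <<'E'
from pick import *
s=arm.sense();Rq,h=place(None,240);print(s['force'],s['tool_pos'])
rel(s,np.array([.521,.2572,.0265])-h*.008,Rq)
E
```

```text
[-0.26058464 -0.02450421 -0.99536661] [0.52555047 0.26422716 0.03140153]
T [-0.0004, 0.0037, 0.0032] R [0.1, -0.1, 0.1] rows>= 0.1
```

>>> send_rows([
  {"translation":[-0.0004,0.0015,0.0012],"rot":[0,0,0],"jaw":0.2},
  {"translation":[-0.0004,0.0025,0.0022],"rot":[0,0,0],"jaw":0.2},
  {"translation":[-0.0004,0.0025,0.0022],"rot":[0,0,0],"jaw":0.2},
])

```text
clock: 25.5
tool_pos: [0.5256, 0.2643, 0.0304]
orientation: [-0.37, 0.892, -0.238, 0.101]
force: [-7.6, -8.4, 16.5]
grip_width: 0.0339
```

```bash
python3 look.py wrist w16; python3 - <<'E'
from pick import *
import pickle
s,p,im,d=pickle.load(open('pics/w16.pkl','rb'));p0,R0=tool(s);C=cloud(p,d)
a=R0.as_matrix();print(p0,s['force'])
v=cv2.resize(im[:,:,::-1],None,fx=4,fy=4,interpolation=cv2.INTER_CUBIC)
for c,z,r in ((p0-[.004,.0069,.015],None,.018),):
  for t in np.linspace(0,6.28,90):
    q=proj(p,[c[0]+r*np.cos(t),c[1]+r*np.sin(t),c[2]])*4
    cv2.circle(v,tuple(int(x) for x in q),1,(0,0,255),-1)
cv2.imwrite('pics/w16c.png',v[780:1340,700:1400])
E
```

```text
clock 25.5 tcp [0.5256 0.2643 0.0304] J [-0.01   0.667  2.088  1.666  0.668 -1.019] w 0.0339 F [-7.6 -8.4 16.5] scale 1.5365
[0.52564955 0.26432131 0.03036338] [-7.58280996 -8.4050489  16.49015599]
```

```bash
python3 - <<'E'
from pick import *
s=arm.sense();Rq,h=place(None,240)
for c in ([.5216,.2574,.034],[.5195,.2565,.034],[.5195,.2565,.0295],[.5195,.2565,.0265]): rel(s,np.array(c)-h*.008,Rq)
E
```

```text
T [-0.0, -0.0026, -0.0025] R [-0.1, -0.1, 0.1] rows>= 0.1
T [-0.0014, -0.0013, -0.0038] R [-0.1, -0.1, 0.1] rows>= 0.1
T [-0.0014, 0.0019, -0.0007] R [-0.1, -0.1, 0.1] rows>= 0.0
T [-0.0014, 0.004, 0.0014] R [-0.1, -0.1, 0.1] rows>= 0.1
```

>>> send_rows([
  {"translation":[0,-0.0026,-0.0025],"rot":[0,0,0],"jaw":0.2},
  {"translation":[-0.0014,-0.0013,-0.0038],"rot":[0,0,0],"jaw":0.2},
  {"translation":[-0.0014,-0.0013,-0.0038],"rot":[0,0,0],"jaw":0.2},
  {"translation":[-0.0014,0.0019,-0.0007],"rot":[0,0,0],"jaw":0.2},
  {"translation":[-0.0014,0.003,0.0004],"rot":[0,0,0],"jaw":0.2},
  {"translation":[-0.0014,0.003,0.0004],"rot":[0,0,0],"jaw":0.2},
])

```text
clock: 26.15
tool_pos: [0.5239, 0.2637, 0.0298]
orientation: [-0.372, 0.891, -0.238, 0.102]
force: [-8.2, -9.5, 20.6]
grip_width: 0.0342
```

```bash
python3 look.py wrist w17; python3 - <<'E'
from pick import *
import pickle
s,p,im,d=pickle.load(open('pics/w17.pkl','rb'));p0,R0=tool(s)
v=cv2.resize(im[:,:,::-1],None,fx=4,fy=4,interpolation=cv2.INTER_CUBIC)
cv2.imwrite('pics/w17c.png',v[780:1340,700:1400])
E
```

```text
clock 26.15 tcp [0.5239 0.2637 0.0298] J [-0.013  0.669  2.095  1.679  0.673 -1.037] w 0.0342 F [-8.2 -9.5 20.6] scale 1.5365
```

```bash
python3 - <<'E'
from pick import *
import pickle
for t in ('w15','w16','w17'):
    s,p,im,d=pickle.load(open(f'pics/{t}.pkl','rb'));p0,R0=tool(s);C=cloud(p,d)
    Z=-R0.as_matrix()[:,2]
    print(t,'tooltilt az',np.degrees(np.arccos(Z[2])).round(2),np.degrees(np.arctan2(Z[1],Z[0])).round(1),'x_t z',R0.as_matrix()[2,0].round(4),s['moment'].round(2))
    q=C[210:300,218:300].reshape(-1,3)-p0
    c=np.array([-.004,-.0069]);rr=np.hypot(*(q[:,:2]-c).T);m=(rr>.0155)&(rr<.0182)&(q[:,2]>.010)&(q[:,2]<.019)
    q=q[m];A=np.c_[q[:,:2]-c,np.ones(len(q))];k=np.linalg.lstsq(A,q[:,2],rcond=None)[0];r=q[:,2]-A@k
    g=np.abs(r)<.0015;k=np.linalg.lstsq(A[g],q[g,2],rcond=None)[0];print(' rim plane slope deg',np.degrees(np.arctan(k[:2])).round(2),'h',k[2].round(4),g.sum())
    # lid: points z .06-.11, x .55-.65
    P=C.reshape(-1,3);m=(P[:,0]>.54)&(P[:,0]<.66)&(P[:,1]>.2)&(P[:,1]<.47)&(P[:,2]>.085)&(P[:,2]<.12);L=P[m]
    if len(L): print(' lid hi pts',len(L),np.percentile(L,[5,50,95],axis=0).round(3).tolist())
for t in('w1','w13'):
    s,p,im,d=pickle.load(open(f'pics/{t}.pkl','rb'));C=cloud(p,d)
    P=C.reshape(-1,3);m=(P[:,0]>.54)&(P[:,0]<.66)&(P[:,1]>.3)&(P[:,1]<.35)&(P[:,2]>.03)&(P[:,2]<.12);L=P[m]
    for z in (.04,.06,.08,.095): 
        k=np.abs(L[:,2]-z)<.006; print(t,z,k.sum(),np.percentile(L[k,0],[3,50,97]).round(3) if k.sum() else '')
E
```

```text
w15 tooltilt az 44.61 -119.4 x_t z -0.0113 [-0.39  0.23 -0.01]
 rim plane slope deg [-1.23 -0.04] h 0.0147 620
 lid hi pts 20002 [[0.544, 0.208, 0.095], [0.582, 0.261, 0.097], [0.6, 0.356, 0.102]]
w16 tooltilt az 45.15 -120.2 x_t z 0.0036 [0.53 0.01 0.28]
 rim plane slope deg [-0.23 -0.3 ] h 0.0147 673
 lid hi pts 21485 [[0.547, 0.205, 0.09], [0.581, 0.257, 0.097], [0.599, 0.333, 0.1]]
w17 tooltilt az 45.4 -120.2 x_t z 0.0041 [0.89 0.17 0.38]
 rim plane slope deg [ 0.02 -0.06] h 0.0148 703
 lid hi pts 20409 [[0.565, 0.217, 0.091], [0.581, 0.258, 0.097], [0.599, 0.332, 0.1]]
w1 0.04 119 [0.593 0.595 0.598]
w1 0.06 0 
w1 0.08 0 
w1 0.095 414 [0.574 0.588 0.603]
w13 0.04 74 [0.54  0.543 0.546]
w13 0.06 0 
w13 0.08 0 
w13 0.095 1334 [0.578 0.593 0.605]
```

```bash
python3 - <<'E'
from pick import *
s=arm.sense();Rq,h=place(None,240)
for c in ([.5206,.2582,.034],[.5206,.2582,.0295],[.5206,.2582,.027]): rel(s,np.array(c)-h*.008,Rq)
E
```

```text
T [-0.0001, -0.0041, -0.0018] R [-0.4, -0.2, 0.2] rows>= 0.1
T [-0.0001, -0.0009, 0.0013] R [-0.4, -0.2, 0.2] rows>= 0.1
T [-0.0002, 0.0009, 0.0031] R [-0.4, -0.2, 0.2] rows>= 0.1
```

>>> send_rows([
  {"translation":[-0.0001,-0.0041,-0.0018],"rot":[-0.4,-0.2,0.2],"jaw":0.2},
  {"translation":[-0.0001,-0.0041,-0.0018],"rot":[-0.4,-0.2,0.2],"jaw":0.2},
  {"translation":[-0.0001,-0.0009,0.0013],"rot":[-0.4,-0.2,0.2],"jaw":0.2},
  {"translation":[-0.0002,0.0009,0.0031],"rot":[-0.4,-0.2,0.2],"jaw":0.2},
  {"translation":[-0.0002,0.0009,0.0031],"rot":[-0.4,-0.2,0.2],"jaw":0.2},
])

```text
clock: 26.7
tool_pos: [0.5251, 0.2653, 0.0301]
orientation: [-0.373, 0.891, -0.239, 0.1]
force: [-16.0, -18.6, 37.2]
grip_width: 0.0335
```

```bash
python3 - <<'E'
from pick import *
s=arm.sense();p0,R0=tool(s);F=s['force'];M=s['moment'];print(F,M)
import pickle
for nm,F,M,p in (('now',F,M,p0),)+tuple((t,)+tuple(pickle.load(open(f'pics/{t}.pkl','rb'))[0][k] for k in('force','moment','tool_pos')) for t in('w16','w17')):
    dM=M-np.array([-.42,.25,0.0]);f=F/np.linalg.norm(F)
    r=np.cross(F,dM)/(F@F)
    for off in (0.3135,0.2,0.1,0.0):
        o=p+off*-R0.as_matrix()[:,2]+r
        l=[(o+f*((z-o[2])/f[2])).round(4).tolist() for z in (.015,.04)]
        print(nm,off,l)
E
```

```text
[-15.95782528 -18.57520919  37.19200143] [1.51602947 0.04343674 0.66027375]
now 0.3135 [[0.5204, 0.2412, 0.015], [0.5097, 0.2287, 0.04]]
now 0.2 [[0.5267, 0.2713, 0.015], [0.516, 0.2588, 0.04]]
now 0.1 [[0.5322, 0.2979, 0.015], [0.5215, 0.2854, 0.04]]
now 0.0 [[0.5378, 0.3244, 0.015], [0.527, 0.3119, 0.04]]
w16 0.3135 [[0.5371, 0.248, 0.015], [0.5256, 0.2353, 0.04]]
w16 0.2 [[0.541, 0.2773, 0.015], [0.5295, 0.2646, 0.04]]
w16 0.1 [[0.5444, 0.3031, 0.015], [0.5329, 0.2904, 0.04]]
w16 0.0 [[0.5477, 0.3289, 0.015], [0.5362, 0.3162, 0.04]]
w17 0.3135 [[0.5114, 0.2408, 0.015], [0.5014, 0.2293, 0.04]]
w17 0.2 [[0.52, 0.2741, 0.015], [0.51, 0.2626, 0.04]]
w17 0.1 [[0.5277, 0.3034, 0.015], [0.5177, 0.2919, 0.04]]
w17 0.0 [[0.5353, 0.3327, 0.015], [0.5253, 0.3212, 0.04]]
```

```bash
python3 - <<'E'
from h import *
import pickle
for t in ('w1','w10','w13','w12','w9','w8'):
  s,p,im,d=pickle.load(open(f'pics/{t}.pkl','rb'));C=cloud(p,d);o,_=ray(p,256,192)
  for k,(x,y) in enumerate([(.5205,.257),(.5268,.319),(.533,.381),(.539,.442)]):
    r=np.hypot(C[...,0]-x,C[...,1]-y)
    m=(r<.026)&(C[...,2]<.0118)&(C[...,2]>.004)
    if m.sum()<150: continue
    # fit: centre c of radius .02 such that floor pts inside both floor circle and rim-shadow circle
    q=C[m][:,:2]; sh=(q.mean(0)-o[:2])*.008/(o[2]-.016)
    # model centroid of intersection of two circles radius .02 offset sh = c+sh/2
    print(t,k+1,m.sum(),'ctr',(q.mean(0)-sh/2).round(4),'sh',(sh*1000).round(1),'camz',o[2].round(3),'ext/2 along',[np.ptp(np.percentile(q[:,i],[1,99])).round(4) for i in (0,1)])
E
```

```text
w1 1 391 ctr [0.5201 0.2567] sh [2.9 0.9] camz 0.502 ext/2 along [np.float64(0.0364), np.float64(0.0363)]
w1 2 382 ctr [0.5264 0.3184] sh [3.  1.9] camz 0.502 ext/2 along [np.float64(0.036), np.float64(0.036)]
w1 3 376 ctr [0.5325 0.3802] sh [3.1 3. ] camz 0.502 ext/2 along [np.float64(0.0371), np.float64(0.0361)]
w1 4 361 ctr [0.5385 0.442 ] sh [3.2 4. ] camz 0.502 ext/2 along [np.float64(0.0358), np.float64(0.0349)]
w10 2 798 ctr [0.53  0.324] sh [ 0.6 -0.2] camz 0.351 ext/2 along [np.float64(0.0365), np.float64(0.0279)]
w10 4 860 ctr [0.5393 0.441 ] sh [0.8 2.7] camz 0.351 ext/2 along [np.float64(0.0372), np.float64(0.0366)]
w13 1 673 ctr [0.5242 0.2635] sh [ 0.6 -0.1] camz 0.357 ext/2 along [np.float64(0.0351), np.float64(0.0263)]
w13 2 169 ctr [0.5206 0.3075] sh [0.5 0.9] camz 0.357 ext/2 along [np.float64(0.0367), np.float64(0.0307)]
w13 4 668 ctr [0.5395 0.4411] sh [0.9 4.1] camz 0.357 ext/2 along [np.float64(0.0372), np.float64(0.0351)]
w12 2 453 ctr [0.5249 0.3026] sh [0.7 0.7] camz 0.206 ext/2 along [np.float64(0.0326), np.float64(0.015)]
w12 3 224 ctr [0.535  0.3677] sh [1.2 3.5] camz 0.206 ext/2 along [np.float64(0.0392), np.float64(0.0236)]
w12 4 1492 ctr [0.5392 0.4406] sh [1.4 6.6] camz 0.206 ext/2 along [np.float64(0.0374), np.float64(0.0344)]
w9 3 479 ctr [0.5275 0.366 ] sh [0.6 0.9] camz 0.184 ext/2 along [np.float64(0.0321), np.float64(0.0246)]
w9 4 2562 ctr [0.5391 0.4403] sh [1.2 4.5] camz 0.184 ext/2 along [np.float64(0.0377), np.float64(0.0356)]
w8 3 614 ctr [0.5287 0.3661] sh [0.6 0.8] camz 0.197 ext/2 along [np.float64(0.0338), np.float64(0.023)]
w8 4 2325 ctr [0.5391 0.4403] sh [1.1 4.1] camz 0.197 ext/2 along [np.float64(0.0375), np.float64(0.036)]
```

```bash
python3 - <<'E'
from pick import *
s=arm.sense();Rq,h=place(None,240)
for c in ([.5211,.2584,.034],[.5206,.2552,.034],[.5206,.2552,.0295],[.5206,.2552,.0265]): rel(s,np.array(c)-h*.008,Rq)
E
```

```text
T [0.0, -0.0028, -0.0027] R [-0.4, -0.1, -0.0] rows>= 0.1
T [0.0012, -0.0006, -0.0049] R [-0.4, -0.1, -0.0] rows>= 0.1
T [0.0012, 0.0026, -0.0017] R [-0.4, -0.1, -0.0] rows>= 0.1
T [0.0012, 0.0047, 0.0004] R [-0.4, -0.1, -0.0] rows>= 0.1
```

>>> send_rows([
  {"translation":[0,-0.0028,-0.0027],"rot":[-0.4,-0.1,0],"jaw":0.2},
  {"translation":[0.0012,-0.0006,-0.0049],"rot":[-0.4,-0.1,0],"jaw":0.2},
  {"translation":[0.0012,-0.0006,-0.0049],"rot":[-0.4,-0.1,0],"jaw":0.2},
  {"translation":[0.0012,0.0026,-0.0017],"rot":[-0.4,-0.1,0],"jaw":0.2},
  {"translation":[0.0012,0.0047,0.0004],"rot":[-0.4,-0.1,0],"jaw":0.2},
  {"translation":[0.0012,0.0047,0.0004],"rot":[-0.4,-0.1,0],"jaw":0.2},
])

```text
clock: 27.3
tool_pos: [0.5241, 0.2622, 0.0253]
orientation: [-0.369, 0.893, -0.239, 0.098]
force: [0.4, 0.5, -0.8]
grip_width: 0.0338
```

Free descent to z = 0.0253: it is in the pocket. Release and retreat.

>>> send_rows([
  {"translation":[0,0,0],"rot":[0,0,0],"jaw":0.5},
  {"translation":[0,0,0],"rot":[0,0,0],"jaw":0.5},
  {"translation":[0,0,0],"rot":[0,0,0],"jaw":0.5},
  {"translation":[0,-0.005,-0.02],"rot":[0,0,0],"jaw":0.5},
  {"translation":[0,-0.02,-0.05],"rot":[0,0,0],"jaw":0.5},
  {"translation":[0,-0.06,-0.1],"rot":[0,0,0],"jaw":0.5},
  {"translation":[0,-0.1,-0.13],"rot":[0,0,0],"jaw":0.5},
  {"translation":[0,-0.1,-0.13],"rot":[0,0,0],"jaw":0.5},
])

```text
clock: 28.1
tool_pos: [0.5157, 0.2437, 0.1936]
orientation: [-0.37, 0.892, -0.238, 0.102]
force: [0.0, 0.3, -1.0]
grip_width: 0.043
```

```bash
python3 look.py wrist w18; for c in ".5206 .2555" ".5275 .318" ".533 .380"; do python3 seat.py w18 $c; done; python3 look.py side d18 100 60 512 370
```

```text
clock 28.1 tcp [0.5157 0.2437 0.1936] J [-0.061  0.304  2.01   1.125  0.778 -0.366] w 0.043 F [ 0.   0.3 -1. ] scale 1.5365
w18 774 z pct [0.031  0.0377 0.0383 0.039 ] centre [0.5205 0.2569] tilt deg [-0.3 -0.2]
w18 799 z pct [0.0306 0.0376 0.0383 0.039 ] centre [0.5282 0.3191] tilt deg [0.2 0.1]
w18 769 z pct [0.0308 0.0374 0.0383 0.039 ] centre [0.5328 0.38  ] tilt deg [0.1 0.2]
clock 28.15 tcp [0.5159 0.244  0.1938] J [-0.061  0.304  2.01   1.126  0.778 -0.367] w 0.0426 F [0.7 1.2 2.1] scale 1.9032
```

```bash
cat >> pick.py <<'E'
HX=np.array([.570,.344,.0185]);CXx=np.array([.9952,-.097,0.]);CYy=np.array([.097,.9952,0.])
RL=axes(CYy,[0,0,-1])
def lidpt(al,rho=.06,pen=0.0,half=.011):
    a=np.radians(al);u=-rho*np.cos(a)+.029*np.sin(a)-pen*np.sin(a)+half;w=rho*np.sin(a)+.029*np.cos(a)-pen*np.cos(a)
    return HX+CXx*u+np.array([0,0,w])
E
python3 - <<'E'
from pick import *
s=arm.sense();p0,R0=tool(s);j=s['joint_pos']
SL=Slerp([0,1],R.concatenate([R0,RL]))
b=HX+CXx*.085
for n,p,Rt in (('mid',[.54,.27,.25],SL([.5])[0]),('over',b+up*.19,RL),('behind',b+up*.06,RL)):
  p=np.array(p);J,em=chk(p0,R0,p,Rt,j,n=8);print(n,p.round(3),em.round(4),J[-1].round(2),np.abs(np.diff(J,axis=0)).max(0).round(2));rel(s,p,Rt);p0,R0,j=p,Rt,J[-1]
for al in range(95,-1,-15): print(al,lidpt(al).round(3))
E
```

```text
mid [0.54 0.27 0.25] 0.0 [ 0.11  0.41  1.46  0.47  1.26 -0.56] [0.03 0.02 0.07 0.11 0.06 0.05]
T [0.0088, -0.0663, -0.0165] R [-14.3, -22.4, -53.7] rows>= 7.0
over [0.655 0.336 0.208] 0.0 [ 0.37  0.78  0.84  0.    1.53 -1.1 ] [0.04 0.05 0.08 0.06 0.04 0.08]
T [0.0751, -0.1173, 0.0938] R [-28.6, -44.8, -107.4] rows>= 14.0
behind [0.655 0.336 0.078] 0.0 [ 0.37  0.86  1.02  0.    1.26 -1.1 ] [0.   0.01 0.03 0.   0.04 0.  ]
T [0.0746, -0.0252, 0.1856] R [-28.6, -44.8, -107.4] rows>= 14.0
95 [0.615 0.34  0.076]
80 [0.599 0.341 0.083]
65 [0.582 0.343 0.085]
50 [0.565 0.345 0.083]
35 [0.549 0.346 0.077]
20 [0.535 0.347 0.066]
5 [0.524 0.348 0.053]
```

>>> send_rows([
  {"translation":[0.001,-0.015,-0.006],"rot":[-2,-3.2,-7.7],"jaw":0.3},
  {"translation":[0.002,-0.03,-0.012],"rot":[-4,-6.4,-15.4],"jaw":0},
  {"translation":[0.004,-0.045,-0.016],"rot":[-6,-9.6,-23],"jaw":0},
  {"translation":[0.006,-0.055,-0.0165],"rot":[-8,-13,-31],"jaw":0},
  {"translation":[0.008,-0.062,-0.0165],"rot":[-10,-16,-38],"jaw":0},
  {"translation":[0.009,-0.066,-0.0165],"rot":[-12,-19,-46],"jaw":0},
  {"translation":[0.009,-0.066,-0.0165],"rot":[-14.3,-22.4,-53.7],"jaw":0},
  {"translation":[0.02,-0.075,0],"rot":[-16.5,-25.6,-61.4],"jaw":0},
  {"translation":[0.03,-0.083,0.02],"rot":[-18.5,-28.8,-69],"jaw":0},
  {"translation":[0.042,-0.091,0.038],"rot":[-20.5,-32,-77],"jaw":0},
  {"translation":[0.053,-0.1,0.056],"rot":[-22.5,-35,-84],"jaw":0},
  {"translation":[0.064,-0.108,0.075],"rot":[-24.5,-38.4,-92],"jaw":0},
  {"translation":[0.075,-0.117,0.094],"rot":[-26.5,-41.6,-100],"jaw":0},
  {"translation":[0.075,-0.117,0.094],"rot":[-28.6,-44.8,-107.4],"jaw":0},
  {"translation":[0.075,-0.117,0.094],"rot":[-28.6,-44.8,-107.4],"jaw":0},
  {"translation":[0.075,-0.117,0.094],"rot":[-28.6,-44.8,-107.4],"jaw":0},
])

```text
clock: 29.8
tool_pos: [0.6536, 0.3361, 0.2065]
orientation: [-0.001, 0.741, 0.671, -0.001]
force: [0.3, -0.8, 0.2]
grip_width: -0.0002
```

```bash
python3 look.py wrist w19;python3 - <<'E'
from pick import *
s=arm.sense()
b=HX+CXx*.085
rel(s,b+up*.12,RL);rel(s,b+up*.06,RL)
E
```

```text
clock 29.8 tcp [0.6536 0.3361 0.2065] J [ 0.37   0.777  0.84   0.002  1.528 -1.101] w -0.0002 F [ 0.3 -0.8  0.2] scale 1.5365
T [0.0003, 0.0007, 0.0688] R [-0.2, -0.0, -0.2] rows>= 1.4
T [0.0003, 0.0009, 0.1288] R [-0.2, -0.0, -0.2] rows>= 2.6
```

>>> send_rows([
  {"translation":[0,0,0.04],"rot":[0,0,0],"jaw":0},
  {"translation":[0,0,0.08],"rot":[0,0,0],"jaw":0},
  {"translation":[0,0.0005,0.115],"rot":[0,0,0],"jaw":0},
  {"translation":[0,0.0009,0.1288],"rot":[0,0,0],"jaw":0},
  {"translation":[0,0.0009,0.1288],"rot":[0,0,0],"jaw":0},
])

```text
clock: 30.35
tool_pos: [0.6538, 0.3341, 0.0765]
orientation: [-0.002, 0.743, 0.67, -0.003]
force: [0.5, -0.1, -0.0]
grip_width: 0.0002
```

```bash
python3 - <<'E'
from pick import *
s=arm.sense();print(s['tool_pos'],s['force'])
for al in range(100,-1,-8): print(al,end=' ');rel(s,lidpt(al,pen=.003),RL)
E
```

```text
[0.65375117 0.33410086 0.07651049] [ 0.50124626 -0.0878162  -0.00388889]
100 T [0.0015, -0.0373, 0.0037] R [-0.4, 0.1, -0.3] rows>= 0.7
92 T [0.0015, -0.0453, -0.0007] R [-0.4, 0.1, -0.3] rows>= 0.9
84 T [0.0014, -0.0538, -0.004] R [-0.4, 0.1, -0.3] rows>= 1.1
76 T [0.0014, -0.0627, -0.0061] R [-0.4, 0.1, -0.3] rows>= 1.3
68 T [0.0013, -0.0717, -0.0069] R [-0.4, 0.1, -0.3] rows>= 1.4
60 T [0.0013, -0.0809, -0.0064] R [-0.4, 0.1, -0.3] rows>= 1.6
52 T [0.0012, -0.0898, -0.0047] R [-0.4, 0.1, -0.3] rows>= 1.8
44 T [0.0012, -0.0984, -0.0017] R [-0.4, 0.1, -0.3] rows>= 2.0
36 T [0.0011, -0.1066, 0.0024] R [-0.4, 0.1, -0.3] rows>= 2.1
28 T [0.0011, -0.114, 0.0077] R [-0.4, 0.1, -0.3] rows>= 2.3
20 T [0.001, -0.1207, 0.0139] R [-0.4, 0.1, -0.3] rows>= 2.4
12 T [0.001, -0.1265, 0.021] R [-0.4, 0.1, -0.3] rows>= 2.6
4 T [0.001, -0.1312, 0.0288] R [-0.4, 0.1, -0.3] rows>= 2.7
```

>>> send_rows([
  {"translation":[0.001,-0.02,0],"rot":[0,0,0],"jaw":0},
  {"translation":[0.0015,-0.037,0.002],"rot":[0,0,0],"jaw":0},
  {"translation":[0.0015,-0.045,-0.0007],"rot":[0,0,0],"jaw":0},
  {"translation":[0.0014,-0.054,-0.004],"rot":[0,0,0],"jaw":0},
  {"translation":[0.0014,-0.063,-0.006],"rot":[0,0,0],"jaw":0},
  {"translation":[0.0013,-0.072,-0.007],"rot":[0,0,0],"jaw":0},
  {"translation":[0.0013,-0.081,-0.0064],"rot":[0,0,0],"jaw":0},
  {"translation":[0.0012,-0.09,-0.0047],"rot":[0,0,0],"jaw":0},
])

```text
clock: 31.15
tool_pos: [0.5644, 0.345, 0.0832]
orientation: [-0.002, 0.743, 0.67, -0.001]
force: [1.7, 1.2, 4.7]
grip_width: 0.0004
```

```bash
python3 look.py wrist w20; python3 look.py scene s20 260 150 480 330;python3 - <<'E'
from pick import *
s=arm.sense()
for al in (44,36,28,20,12,4,0): print(al,end=' ');rel(s,lidpt(al,pen=.003),RL)
E
```

```text
clock 31.15 tcp [0.5644 0.345  0.0832] J [ 0.431  0.724  1.291  0.003  1.13  -1.038] w 0.0004 F [1.7 1.2 4.7] scale 1.5365
clock 31.2 tcp [0.5626 0.3452 0.0826] J [ 0.433  0.724  1.294  0.004  1.13  -1.037] w -0.0001 F [-0.8  0.9  3. ] scale 3.2778
44 T [-0.0003, -0.007, 0.0035] R [-0.5, 0.1, -0.3] rows>= 0.2
36 T [-0.0004, -0.0151, 0.0076] R [-0.5, 0.1, -0.3] rows>= 0.3
28 T [-0.0004, -0.0226, 0.0129] R [-0.5, 0.1, -0.3] rows>= 0.5
20 T [-0.0004, -0.0292, 0.0191] R [-0.5, 0.1, -0.3] rows>= 0.7
12 T [-0.0004, -0.035, 0.0262] R [-0.5, 0.1, -0.3] rows>= 0.9
4 T [-0.0005, -0.0397, 0.034] R [-0.5, 0.1, -0.3] rows>= 1.0
0 T [-0.0005, -0.0416, 0.0381] R [-0.5, 0.1, -0.3] rows>= 1.1
```

The lid is following, at about 50°; tappets are visible through the top. Continue to shut.

>>> send_rows([
  {"translation":[0,-0.007,0.0035],"rot":[0,0,0],"jaw":0},
  {"translation":[0,-0.015,0.0076],"rot":[0,0,0],"jaw":0},
  {"translation":[0,-0.0225,0.013],"rot":[0,0,0],"jaw":0},
  {"translation":[0,-0.029,0.019],"rot":[0,0,0],"jaw":0},
  {"translation":[0,-0.035,0.026],"rot":[0,0,0],"jaw":0},
  {"translation":[0,-0.04,0.033],"rot":[0,0,0],"jaw":0},
  {"translation":[0,-0.042,0.036],"rot":[0,0,0],"jaw":0},
  {"translation":[0,-0.042,0.037],"rot":[0,0,0],"jaw":0},
])

```text
clock: 32.05
tool_pos: [0.5212, 0.3493, 0.0474]
orientation: [-0.002, 0.742, 0.67, -0.002]
force: [-6.1, -3.2, 22.8]
grip_width: 0.0001
```

```bash
python3 - <<'E'
from pick import *
s=arm.sense();p0,R0=tool(s);j=s['joint_pos']
for n,p,Rt in (('up',p0+up*.2,R0),('view',[.43,-.17,.34],down(90))):
  p=np.array(p);J,em=chk(p0,R0,p,Rt,j,n=8);print(n,p.round(3),em.round(4),J[-1].round(2),np.abs(np.diff(J,axis=0)).max(0).round(2));rel(s,p,Rt);p0,R0,j=p,Rt,J[-1]
E
```

```text
up [0.521 0.349 0.247] 0.0 [ 0.47  0.53  1.18  0.    1.44 -1.  ] [0.   0.03 0.04 0.   0.06 0.  ]
T [-0.0001, -0.0013, -0.2] R [0.0, 0.0, 0.0] rows>= 4.0
view [ 0.43 -0.17  0.34] 0.0 [-0.54  0.16  1.47  0.    1.51 -2.11] [0.15 0.09 0.12 0.   0.03 0.16]
T [-0.526, -0.0397, -0.2921] R [-0.4, 0.0, -5.8] rows>= 12.1
```

>>> send_rows([
  {"translation":[0,0,-0.05],"rot":[0,0,0],"jaw":0},
  {"translation":[0,0,-0.1],"rot":[0,0,0],"jaw":0.3},
  {"translation":[0,0,-0.15],"rot":[0,0,0],"jaw":0.3},
  {"translation":[0,0,-0.2],"rot":[0,0,0],"jaw":0.3},
  {"translation":[-0.05,0,-0.21],"rot":[0,0,-1],"jaw":0.3},
  {"translation":[-0.1,0,-0.22],"rot":[0,0,-1],"jaw":0.3},
  {"translation":[-0.15,-0.01,-0.23],"rot":[0,0,-2],"jaw":0.3},
  {"translation":[-0.2,-0.01,-0.24],"rot":[0,0,-2],"jaw":0.3},
  {"translation":[-0.25,-0.02,-0.25],"rot":[0,0,-3],"jaw":0.3},
  {"translation":[-0.3,-0.02,-0.26],"rot":[0,0,-3],"jaw":0.3},
  {"translation":[-0.35,-0.03,-0.27],"rot":[0,0,-4],"jaw":0.3},
  {"translation":[-0.4,-0.03,-0.28],"rot":[0,0,-4],"jaw":0.3},
  {"translation":[-0.45,-0.04,-0.285],"rot":[0,0,-5],"jaw":0.3},
  {"translation":[-0.5,-0.04,-0.29],"rot":[0,0,-5.5],"jaw":0.3},
  {"translation":[-0.526,-0.04,-0.292],"rot":[0,0,-5.8],"jaw":0.3},
  {"translation":[-0.526,-0.04,-0.292],"rot":[0,0,-5.8],"jaw":0.3},
  {"translation":[-0.526,-0.04,-0.292],"rot":[0,0,-5.8],"jaw":0.3},
])

```text
clock: 33.75
tool_pos: [0.4294, -0.1704, 0.339]
orientation: [-0.003, 0.708, 0.706, -0.002]
force: [-0.2, 0.0, 0.6]
grip_width: 0.0255
```

```bash
python3 look.py wrist w21; python3 look.py scene s21 140 100 440 320
```

```text
clock 33.75 tcp [ 0.4294 -0.1704  0.339 ] J [-0.542  0.163  1.47  -0.003  1.516 -2.109] w 0.0255 F [-0.2  0.   0.6] scale 1.5365
clock 33.8 tcp [ 0.4296 -0.1696  0.3392] J [-0.54   0.162  1.47  -0.003  1.516 -2.109] w 0.0256 F [-1.1  0.7  0.2] scale 2.6333
```

```bash
python3 - <<'E'
from h import *
import pickle
s,p,im,d=pickle.load(open('pics/w21.pkl','rb'));C=cloud(p,d);f=1.5365
b=im[:,:,::-1]
cv2.imwrite('pics/w21c.png',cv2.resize(b[130:205,235:315],None,fx=8,fy=8,interpolation=cv2.INTER_CUBIC))
cv2.imwrite('pics/w21r.png',cv2.resize(b[150:230,40:230],None,fx=4.1,fy=4.1,interpolation=cv2.INTER_CUBIC))
for n,u,v in (('h1',114,306),('h2',174,300),('h3',232,296),('h4',294,292)): print(n,atz(p,u/f,v/f,.045).round(4),C[int(v/f),int(u/f)].round(4))
for n,u,v in (('c1',70,275),('c2',331,247),('c3',336,322),('c4',88,340)): print(n,C[int(v/f)+1,int(u/f)].round(4))
E
```

```text
h1 [ 0.5107 -0.4486  0.045 ] [ 0.5135 -0.4542  0.0366]
h2 [ 0.5046 -0.3882  0.045 ] [ 0.5088 -0.3949  0.0321]
h3 [ 0.5007 -0.3305  0.045 ] [ 0.503  -0.3355  0.0351]
h4 [ 0.4968 -0.2691  0.045 ] [ 0.5023 -0.2734  0.0282]
c1 [ 0.4789 -0.4871  0.0436]
c2 [ 0.4624 -0.2375  0.0007]
c3 [ 5.478e-01 -2.363e-01  4.000e-04]
c4 [ 0.5701 -0.5161 -0.0021]
```

```bash
cat > valve.py <<'E'
from h import *
import pickle,sys
def stem(tag,t0,t1,n=12):
    """t0: tip-ish px, t1: head-side stem px (full res); returns axis pts"""
    s,p,im,d=pickle.load(open(f'pics/{tag}.pkl','rb'));C=cloud(p,d);o,_=ray(p,256,192)
    P=[]
    for k in np.linspace(.08,.92,n):
        u,v=np.array(t0)+(np.array(t1)-np.array(t0))*k
        # min depth in 3x3 = nearest surface ridge
        w=C[int(round(v))-1:int(round(v))+2,int(round(u))-1:int(round(u))+2].reshape(-1,3)
        dd=np.linalg.norm(w-o,axis=1);q=w[np.argmin(dd)];q=w[np.argsort(dd)[:3]].mean(0)
        P.append(q+(q-o)/np.linalg.norm(q-o)*.0038)
    P=np.array(P);
    c=np.median(P,0);
    for _ in range(3):
        c=P.mean(0);dr=np.linalg.svd(P-c)[2][0];r=np.linalg.norm((P-c)-np.outer((P-c)@dr,dr),axis=1);P=P[r<max(.002,np.median(r)*2)]
    if dr@(P[-1]-P[0])<0: dr=-dr
    return c,dr,P
E
python3 - <<'E'
from valve import *
c,dr,P=stem('w21',(302.5,141.9),(256.2,178.8))
print(P.round(4));print(c.round(4),dr.round(3),'az',np.degrees(np.arctan2(dr[1],dr[0])).round(1),'elev',np.degrees(np.arcsin(dr[2])).round(1))
s,p,im,d=pickle.load(open('pics/w21.pkl','rb'))
print('tip@.012',atz(p,302.5,141.9,.012).round(4),'head@.019',atz(p,252.8,183.5,.02).round(4))
E
```

```text
[[ 0.4348 -0.1054  0.0117]
 [ 0.4393 -0.1121  0.0127]
 [ 0.4407 -0.1152  0.0136]
 [ 0.4463 -0.1219  0.0142]
 [ 0.4515 -0.1275  0.0147]
 [ 0.4566 -0.1321  0.0155]
 [ 0.46   -0.1362  0.0148]
 [ 0.4645 -0.143   0.016 ]
 [ 0.4688 -0.1471  0.0158]
 [ 0.4739 -0.1534  0.0171]
 [ 0.4782 -0.1603  0.0171]
 [ 0.4834 -0.165   0.0181]]
[ 0.4582 -0.1349  0.0151] [ 0.636 -0.768  0.073] az -50.4 elev 4.2
tip@.012 [ 0.4299 -0.0991  0.012 ] head@.019 [ 0.4946 -0.1765  0.02  ]
```

```bash
python3 - <<'E'
from h import *
up=np.array([0,0,1.])
def pk(az,el,be,sig):
    a=np.radians(az);e=np.radians(el);A=np.array([np.cos(a)*np.cos(e),np.sin(a)*np.cos(e),np.sin(e)]);r=up-A*A[2];r/=np.linalg.norm(r);return tapR(A,r,be,sig)
for be in (35,45):
  for sig in (1,-1):
    R0=pk(-50.4,4.2,be,sig);p0=np.array([.472,-.150,.11]);js=ikall(p0,R0);jl=ikall(np.array([.472,-.150,.013]),R0)
    R2=pk(-3,9,be,sig);j2=ikall(np.array([.62,-.09,.013]),R2);j2h=ikall(np.array([.62,-.09,.10]),R2)
    print('PICK',be,sig,[x.round(2).tolist() for x in js],[x.round(2).tolist() for x in jl],'V2',[x.round(2).tolist() for x in j2],[x.round(2).tolist() for x in j2h])
    for hole in ([.497,-.269],[.5007,-.3305]):
     for az in range(0,360,30):
      a=np.radians(az);R1=tapR(up,[np.cos(a),np.sin(a),0],be,sig)
      jj=ikall(np.array([*hole,.072]),R1)
      jj=[x.round(2).tolist() for x in jj]
      em=''
      if jj and js:
        J,e=chk(p0,R0,np.array([*hole,.2]),R1,js[0],n=14); J2,e2=chk(np.array([*hole,.2]),R1,np.array([*hole,.072]),R1,J[-1],n=5); em=(e.round(3),e2.round(3),np.degrees((R0.inv()*R1).magnitude()).round(0))
      if em and em[0]<.002 and em[1]<.002: print('  ',hole,az,J2[-1].round(2),em)
E
```

```text
PICK 35 1 [[-0.57, 0.7, 1.39, 0.16, 1.56, 1.84]] [[-0.57, 0.83, 1.45, 0.16, 1.38, 1.81]] V2 [[-0.23, 1.02, 0.97, -0.08, 1.61, 1.41]] [[-0.23, 0.93, 0.91, -0.08, 1.75, 1.4]]
   [0.497, -0.269] 180 [-1.06  0.63  2.25  1.9   0.85 -1.27] (np.float64(0.0), np.float64(0.0), np.float64(97.0))
   [0.497, -0.269] 210 [-1.12  0.71  1.92  1.18  1.08 -0.98] (np.float64(0.0), np.float64(0.0), np.float64(112.0))
   [0.497, -0.269] 240 [-1.05  0.85  1.53  0.79  1.44 -0.92] (np.float64(0.0), np.float64(0.0), np.float64(131.0))
   [0.497, -0.269] 270 [-0.92  1.    1.14  0.54  1.81 -1.02] (np.float64(0.0), np.float64(0.0), np.float64(151.0))
   [0.497, -0.269] 300 [-0.76  1.13  0.83  0.27  2.11 -1.26] (np.float64(0.0), np.float64(0.0), np.float64(173.0))
   [0.5007, -0.3305] 180 [-1.12  0.66  2.11  1.74  0.85 -1.12] (np.float64(0.0), np.float64(0.0), np.float64(97.0))
   [0.5007, -0.3305] 210 [-1.17  0.76  1.76  1.1   1.15 -0.89] (np.float64(0.0), np.float64(0.0), np.float64(112.0))
   [0.5007, -0.3305] 240 [-1.09  0.92  1.35  0.76  1.54 -0.87] (np.float64(0.0), np.float64(0.0), np.float64(131.0))
   
[... 3054 characters left out ...]
124.0))
   [0.497, -0.269] 60 [-0.25  0.78  1.52 -0.81  1.23  0.71] (np.float64(0.0), np.float64(0.0), np.float64(106.0))
   [0.497, -0.269] 330 [-0.6   1.06  0.86 -0.06  2.    1.49] (np.float64(0.0), np.float64(0.0), np.float64(165.0))
   [0.5007, -0.3305] 0 [-0.53  1.08  0.82 -0.39  1.93  1.04] (np.float64(0.0), np.float64(0.0), np.float64(144.0))
   [0.5007, -0.3305] 30 [-0.41  0.95  1.12 -0.61  1.6   0.79] (np.float64(0.0), np.float64(0.0), np.float64(124.0))
   [0.5007, -0.3305] 60 [-0.34  0.8   1.48 -0.84  1.2   0.64] (np.float64(0.0), np.float64(0.0), np.float64(106.0))
   [0.5007, -0.3305] 330 [-0.66  1.15  0.67 -0.11  2.1   1.42] (np.float64(0.0), np.float64(0.0), np.float64(165.0))
```

```bash
cat >> pick.py <<'E'
def vR(dr,be=45,sig=-1):
    A=np.array(dr)/np.linalg.norm(dr);r=up-A*A[2];r/=np.linalg.norm(r);return tapR(A,r,be,sig)
E
python3 - <<'E'
from pick import *
s=arm.sense();p0,R0=tool(s);j=s['joint_pos']
dr=np.array([.636,-.768,.073]);tip=np.array([.4299,-.0991,.0113]);G=tip+.066*dr;print('G',G)
Rv=vR(dr);z=Rv.as_matrix()[:,2];print('z',z.round(3))
T=G+z*.004
for n,p,Rt in (('pre',T-z*.1,Rv),('T',T,Rv)):
  J,em=chk(p0,R0,p,Rt,j,n=10);print(n,p.round(4),em.round(4),J[-1].round(2),np.abs(np.diff(J,axis=0)).max(0).round(2));rel(s,p,Rt);p0,R0,j=p,Rt,J[-1]
E
```

```text
G [ 0.471876 -0.149788  0.016118]
z [-0.417  0.503 -0.757]
pre [ 0.5119 -0.1981  0.0888] 0.0 [-0.61  0.93  1.07  0.18  1.83 -1.32] [0.02 0.08 0.06 0.04 0.04 0.09]
T [-0.0293, 0.084, 0.2499] R [37.7, 18.0, 48.1] rows>= 7.4
T [ 0.4702 -0.1478  0.0131] 0.0 [-0.58  0.93  1.33  0.19  1.58 -1.34] [0.   0.   0.03 0.   0.03 0.  ]
T [0.0209, 0.0429, 0.326] R [37.7, 18.0, 48.1] rows>= 7.4
```

```bash
python3 - <<'E'
from pick import *
s=arm.sense();p0,R0=tool(s);j=s['joint_pos']
dr=np.array([.636,-.768,.073]);tip=np.array([.4299,-.0991,.0113]);G=tip+.064*dr
Rv=vR(dr,35);z=Rv.as_matrix()[:,2]
T=G+z*.004
for n,p,Rt in (('pre',T-z*.1,Rv),('T',T,Rv),('lift',T+up*.16,Rv)):
  J,em=chk(p0,R0,p,Rt,j,n=10);print(n,p.round(4),em.round(4),J[-1].round(2),np.abs(np.diff(J,axis=0)).max(0).round(2));rel(s,p,Rt);p0,R0,j=p,Rt,J[-1]
pl,jl=p0,j
for hole in ([.5046,-.3882],[.497,-.269]):
  for az in (20,30,40,60):
    a=np.radians(az);h=np.array([np.cos(a),np.sin(a),0]);Rq=tapR(up,h,35,-1);zq=Rq.as_matrix()[:,2]
    S=np.array([*hole,.007+.064])+zq*.004
    J,e=chk(pl,Rv,S+up*.07,Rq,jl,n=14);J2,e2=chk(S+up*.07,Rq,S,Rq,J[-1],n=6)
    print(hole,az,e.round(4),e2.round(4),J2[-1].round(2),np.abs(np.diff(J,axis=0)).max(0).round(2),'zmin path')
E
```

```text
pre [ 0.502  -0.1861  0.0984] 0.0 [-0.59  0.78  1.26  0.15  1.62 -1.31] [0.01 0.06 0.03 0.03 0.01 0.09]
T [-0.0173, 0.074, 0.2404] R [28.4, 13.7, 49.1] rows>= 6.8
T [ 0.4693 -0.1467  0.0125] 0.0 [-0.56  0.83  1.46  0.16  1.37 -1.33] [0.   0.01 0.02 0.   0.03 0.  ]
T [0.022, 0.042, 0.3265] R [28.4, 13.7, 49.1] rows>= 6.8
lift [ 0.4693 -0.1467  0.1725] 0.0 [-0.56  0.63  1.35  0.16  1.68 -1.28] [0.   0.02 0.02 0.   0.03 0.01]
T [0.0222, 0.0408, 0.1665] R [28.4, 13.7, 49.1] rows>= 6.8
[0.5046, -0.3882] 20 0.0 0.0 [-0.48  1.15  0.8  -0.69  1.88  0.77] [0.01 0.07 0.11 0.07 0.09 0.16] zmin path
[0.5046, -0.3882] 30 0.0 0.0 [-0.45  1.08  0.95 -0.75  1.73  0.73] [0.02 0.07 0.09 0.08 0.08 0.15] zmin path
[0.5046, -0.3882] 40 0.0 0.0 [-0.42  1.02  1.1  -0.83  1.58  0.7 ] [0.02 0.06 0.07 0.08 0.07 0.15] zmin path
[0.5046, -0.3882] 60 0.0 0.0082 [-0.38  0.9   1.39 -1.    1.28  0.68] [0.02 0.06 0.04 0.1  0.07 0.16] zmin path
[0.497, -0.269] 20 0.0 0.0 [-0.34  1.06  1.01 -0.58  1.86  0.94] [0.03 0.06 0.07 0.07 0.08 0.17] zmin path
[0.497, -0.269] 30 0.0 0.0 [-0.3   1.01  1.12 -0.66  1.74  0.89] [0.03 0.06 0.06 0.07 0.08 0.17] zmin path
[0.497, -0.269] 40 0.0 0.0 [-0.26  0.97  1.24 -0.74  1.61  0.85] [0.03 0.06 0.05 0.08 0.07 0.16] zmin path
[0.497, -0.269] 60 0.0 0.0 [-0.2   0.87  1.49 -0.92  1.35  0.81] [0.03 0.06 0.03 0.1  0.08 0.17] zmin path
```

Good: tilt 35, azimuth 20–30. Go to the pre-grasp over valve 1.

>>> send_rows([
  {"translation":[-0.003,0.011,0.035],"rot":[4,2,7],"jaw":0.35},
  {"translation":[-0.005,0.022,0.07],"rot":[8,4,14],"jaw":0.35},
  {"translation":[-0.008,0.033,0.105],"rot":[12,6,21],"jaw":0.35},
  {"translation":[-0.01,0.044,0.14],"rot":[16,8,28],"jaw":0.35},
  {"translation":[-0.013,0.055,0.175],"rot":[20,10,35],"jaw":0.35},
  {"translation":[-0.015,0.066,0.21],"rot":[24.5,12,42],"jaw":0.35},
  {"translation":[-0.0173,0.074,0.24],"rot":[28.4,13.7,49.1],"jaw":0.35},
  {"translation":[-0.0173,0.074,0.24],"rot":[28.4,13.7,49.1],"jaw":0.35},
  {"translation":[-0.0173,0.074,0.24],"rot":[28.4,13.7,49.1],"jaw":0.35},
])

```text
clock: 34.75
tool_pos: [0.5019, -0.1849, 0.0985]
orientation: [-0.251, 0.906, 0.328, -0.091]
force: [0.1, 0.3, 0.2]
grip_width: 0.0295
```

```bash
python3 look.py wrist w22
```

```text
clock 34.75 tcp [ 0.5019 -0.1849  0.0985] J [-0.585  0.785  1.257  0.149  1.62  -1.312] w 0.0295 F [0.1 0.3 0.2] scale 1.5365
```

```bash
python3 - <<'E'
from valve import *
from pick import *
f=1.5365
c,dr,P=stem('w22',(391/f,190/f),(394/f,335/f),16)
print(c.round(4),dr.round(3),'az',np.degrees(np.arctan2(dr[1],dr[0])).round(1),'elev',np.degrees(np.arcsin(dr[2])).round(1))
s,p,im,d=pickle.load(open('pics/w22.pkl','rb'))
tip=atz(p,391.5/f,184/f,.012);print('tip',tip.round(4))
t=tip-c;tipA=c+dr*(t@dr);print('tip on axis',tipA.round(4))
dr=dr/np.linalg.norm(dr)
G=tipA+.064*dr;Rv=vR(dr,35);z=Rv.as_matrix()[:,2];T=G+z*.004
print('T',T.round(4),'old',[.4693,-.1467,.0125])
s=arm.sense();rel(s,T-z*.05,Rv);rel(s,T,Rv)
E
```

```text
[ 0.462  -0.1394  0.0307] [ 0.203 -0.233  0.951] az -49.0 elev 72.0
tip [ 0.4283 -0.1     0.012 ]
tip on axis [ 0.4552 -0.1315 -0.0015]
T [ 0.4697 -0.1483  0.0562] old [0.4693, -0.1467, 0.0125]
T [-0.0021, -0.0662, 0.0441] R [-67.7, -0.0, -1.3] rows>= 7.9
T [-0.0016, -0.0199, 0.0631] R [-67.7, -0.0, -1.3] rows>= 7.9
```

```bash
python3 - <<'E'
t=open('valve.py').read()
t=t.replace("    c=np.median(P,0);\n","    P=P[(P[:,2]>.003)&(P[:,2]<.04)]\n")
open('valve.py','w').write(t)
E
python3 - <<'E'
from valve import *
from pick import *
f=1.5365
c,dr,P=stem('w22',(391/f,190/f),(394/f,335/f),16)
print(P.round(4))
print(c.round(4),dr.round(3),'az',np.degrees(np.arctan2(dr[1],dr[0])).round(1),'elev',np.degrees(np.arcsin(dr[2])).round(1))
s,p,im,d=pickle.load(open('pics/w22.pkl','rb'))
tip=atz(p,391.5/f,184/f,.012);print('tip',tip.round(4))
t=tip-c;tipA=c+dr*(t@dr);print('tip on axis',tipA.round(4))
G=tipA+.064*dr;Rv=vR(dr,35);z=Rv.as_matrix()[:,2];T=G+z*.004
print('T',T.round(4),'old',[.4693,-.1467,.0125])
s=arm.sense();rel(s,T-z*.05,Rv);rel(s,T,Rv)
E
```

```text
[[ 0.4361 -0.1086  0.0128]
 [ 0.4428 -0.117   0.0136]
 [ 0.4451 -0.1197  0.0141]
 [ 0.4488 -0.1237  0.0142]
 [ 0.4511 -0.1283  0.0148]
 [ 0.4539 -0.1316  0.0148]
 [ 0.4574 -0.1354  0.0152]
 [ 0.4609 -0.1378  0.0154]
 [ 0.4649 -0.1417  0.0159]
 [ 0.4707 -0.1482  0.0166]
 [ 0.4737 -0.1527  0.0172]
 [ 0.4758 -0.1556  0.0172]
 [ 0.4786 -0.1581  0.0179]
 [ 0.4812 -0.162   0.0183]]
[ 0.4601 -0.1372  0.0156] [ 0.654 -0.753  0.075] az -49.0 elev 4.3
tip [ 0.4283 -0.1     0.012 ]
tip on axis [ 0.428  -0.1003  0.0119]
T [ 0.4685 -0.1469  0.0133] old [0.4693, -0.1467, 0.0125]
T [-0.0011, 0.0004, 0.051] R [0.0, -0.7, -0.9] rows>= 1.0
T [-0.0017, 0.0005, 0.101] R [0.0, -0.7, -0.9] rows>= 2.0
```

>>> send_rows([
  {"translation":[-0.001,0.0004,0.03],"rot":[0,-0.7,-0.9],"jaw":0.35},
  {"translation":[-0.001,0.0004,0.06],"rot":[0,-0.7,-0.9],"jaw":0.35},
  {"translation":[-0.0015,0.0005,0.085],"rot":[0,-0.7,-0.9],"jaw":0.35},
  {"translation":[-0.0017,0.0005,0.101],"rot":[0,-0.7,-0.9],"jaw":0.35},
  {"translation":[-0.0017,0.0005,0.102],"rot":[0,-0.7,-0.9],"jaw":0.35},
  {"translation":[-0.0017,0.0005,0.102],"rot":[0,-0.7,-0.9],"jaw":0},
  {"translation":[-0.0017,0.0005,0.102],"rot":[0,-0.7,-0.9],"jaw":0},
  {"translation":[-0.0017,0.0005,0.102],"rot":[0,-0.7,-0.9],"jaw":0},
  {"translation":[-0.0017,0.0005,0.102],"rot":[0,-0.7,-0.9],"jaw":0},
  {"translation":[-0.0017,0.0005,0.102],"rot":[0,-0.7,-0.9],"jaw":0},
])

```text
clock: 35.8
tool_pos: [0.4695, -0.1474, 0.0146]
orientation: [-0.247, 0.904, 0.338, -0.092]
force: [0.8, 0.1, 8.6]
grip_width: 0.0043
```

```bash
python3 look.py wrist w23
```

```text
clock 35.8 tcp [ 0.4695 -0.1474  0.0146] J [-0.558  0.822  1.458  0.153  1.376 -1.342] w 0.0043 F [0.8 0.1 8.6] scale 1.5365
```

>>> send_rows([
  {"translation":[0,0,0],"rot":[0,0,0],"jaw":0.25},
  {"translation":[0,0,0],"rot":[0,0,0],"jaw":0.25},
  {"translation":[0,0,0.003],"rot":[0,0,0],"jaw":0.25},
  {"translation":[0,0,0.006],"rot":[0,0,0],"jaw":0.25},
  {"translation":[0,0,0.006],"rot":[0,0,0],"jaw":0.25},
])

```text
clock: 36.35
tool_pos: [0.467, -0.1448, 0.0089]
orientation: [-0.247, 0.904, 0.338, -0.092]
force: [0.0, 0.2, -0.2]
grip_width: 0.0212
```

>>> send_rows([
  {"translation":[0,0,0],"rot":[0,0,0],"jaw":0},
  {"translation":[0,0,0],"rot":[0,0,0],"jaw":0},
  {"translation":[0,0,0],"rot":[0,0,0],"jaw":0},
  {"translation":[0,0,0],"rot":[0,0,0],"jaw":0},
])

```text
clock: 36.75
tool_pos: [0.467, -0.1447, 0.0089]
orientation: [-0.247, 0.904, 0.338, -0.092]
force: [-0.8, -0.9, -0.3]
grip_width: 0.0057
```

```bash
python3 - <<'E'
from pick import *
s=arm.sense();p0,R0=tool(s)
rel(s,p0+up*.06,R0);rel(s,p0+up*.17,R0)
E
```

```text
T [0.0, -0.0305, -0.0516] R [0.0, 0.0, 0.0] rows>= 1.2
T [0.0, -0.0865, -0.1463] R [0.0, 0.0, 0.0] rows>= 3.4
```

>>> send_rows([
  {"translation":[0,-0.01,-0.017],"rot":[0,0,0],"jaw":0},
  {"translation":[0,-0.03,-0.0516],"rot":[0,0,0],"jaw":0},
  {"translation":[0,-0.05,-0.085],"rot":[0,0,0],"jaw":0},
  {"translation":[0,-0.07,-0.12],"rot":[0,0,0],"jaw":0},
  {"translation":[0,-0.0865,-0.1463],"rot":[0,0,0],"jaw":0},
  {"translation":[0,-0.0865,-0.1463],"rot":[0,0,0],"jaw":0},
])

```text
clock: 37.35
tool_pos: [0.4685, -0.1456, 0.1827]
orientation: [-0.244, 0.904, 0.338, -0.09]
force: [-0.3, -0.2, -1.7]
grip_width: 0.0051
```

```bash
python3 look.py wrist w24
```

```text
clock 37.35 tcp [ 0.4685 -0.1456  0.1827] J [-0.556  0.609  1.342  0.152  1.695 -1.292] w 0.0051 F [-0.3 -0.2 -1.7] scale 1.5365
```

```bash
cat >> valve.py <<'E'
def held(tag,t0,t1,tipv,n=14):
    """axis of a held stem in the tool frame. t0 tip-side px,t1 pad side px; tipv px of very end"""
    s,p,im,d=pickle.load(open(f'pics/{tag}.pkl','rb'));C=cloud(p,d);o,_=ray(p,256,192);p0,R0=tool(s);P=[]
    for k in np.linspace(.05,.95,n):
        u,v=np.array(t0)+(np.array(t1)-np.array(t0))*k
        w=C[int(round(v)),int(round(u))-1:int(round(u))+2]; q=np.median(w,0)
        P.append(q+(q-o)/np.linalg.norm(q-o)*.0038)
    P=R0.inv().apply(np.array(P)-p0)
    m=np.ones(len(P),bool)
    for _ in range(4):
        c=P[m].mean(0);dr=np.linalg.svd(P[m]-c)[2][0];r=np.linalg.norm((P-c)-np.outer((P-c)@dr,dr),axis=1);m=r<max(.0012,1.5*np.median(r))
    if dr@(P[-1]-P[0])<0: dr=-dr
    # tip: intersect ray with axis (closest)
    o2,dd=ray(p,*tipv);o2=R0.inv().apply(o2-p0);dd=R0.inv().apply(dd)
    A=np.c_[dr,-dd];k=np.linalg.lstsq(A,o2-c,rcond=None)[0]
    return c,dr,c+dr*k[0],m.sum()
E
python3 - <<'E'
from valve import *
f=1.5365
c,dr,tip,n=held('w24',(396/f,230/f),(397/f,345/f),(396/f,215/f))
print(n,c.round(4),dr.round(3),'tip',tip.round(4),'angle to z (deg)',np.degrees(np.arccos(-dr[2])).round(1),'x lean',np.degrees(np.arcsin(dr[0])).round(1))
# axis crossing plane y=0 : grip
k=-tip[1]/dr[1];print('s at y=0',round(k,4),'pt',(tip+dr*k).round(4))
E
```

```text
14 [ 0.0003 -0.0294  0.0126] [-0.001  0.822 -0.57 ] tip [ 0.0003 -0.0518  0.0282] angle to z (deg) 55.2 x lean -0.0
s at y=0 0.0631 pt [ 0.0003  0.     -0.0078]
```

```bash
cat >> pick.py <<'E'
def vplace(hole,ztip,tip,dr,az):
    a=np.radians(az);h=np.array([np.cos(a),np.sin(a),0])
    be=np.degrees(np.arcsin(-dr[2]));Rq=tapR(up,h,be,-1)
    return np.array([*hole,ztip])-Rq.apply(tip),Rq
E
python3 - <<'E'
from pick import *
tip=np.array([.0003,-.0518,.0282]);dr=np.array([-.001,.822,-.57])
s=arm.sense();p0,R0=tool(s);j=s['joint_pos']
H,Rq=vplace([.5046,-.388],.075,tip,dr,28)
SL=Slerp([0,1],R.concatenate([R0,Rq]))
for n,p,Rt in (('mid',[.49,-.26,.23],SL([.5])[0]),('hi',H+up*.06,Rq),('H',H,Rq)):
  p=np.array(p);J,em=chk(p0,R0,p,Rt,j,n=8);print(n,p.round(3),em.round(4),J[-1].round(2),np.abs(np.diff(J,axis=0)).max(0).round(2));rel(s,p,Rt);
  for t in (0,.25,.5,.75,1): print('   tip z',(fk(J[int(t*8)])[0]+fk(J[int(t*8)])[1].apply(tip))[2].round(3))
  p0,R0,j=p,Rt,J[-1]
E
```

```text
mid [ 0.49 -0.26  0.23] 0.0 [-0.45  0.59  1.2  -0.31  1.65 -0.29] [0.02 0.02 0.03 0.07 0.03 0.13]
T [-0.0584, 0.0623, -0.094] R [-29.9, -12.0, 54.0] rows>= 7.3
   tip z 0.182
   tip z 0.186
   tip z 0.189
   tip z 0.191
   tip z 0.194
hi [ 0.499 -0.391  0.194] 0.0 [-0.45  0.96  0.86 -0.78  1.9   0.59] [0.01 0.06 0.07 0.07 0.06 0.12]
T [-0.1375, 0.1708, -0.1155] R [-59.8, -23.9, 107.9] rows>= 14.6
   tip z 0.194
   tip z 0.176
   tip z 0.16
   tip z 0.146
   tip z 0.135
H [ 0.499 -0.391  0.134] 0.0 [-0.45  1.02  0.91 -0.76  1.83  0.67] [0.   0.01 0.01 0.   0.01 0.01]
T [-0.1376, 0.2011, -0.0637] R [-59.8, -23.9, 107.9] rows>= 14.6
   tip z 0.135
   tip z 0.12
   tip z 0.105
   tip z 0.09
   tip z 0.075
```

>>> send_rows([
  {"translation":[-0.008,0.009,-0.013],"rot":[-4.2,-1.7,7.7],"jaw":0},
  {"translation":[-0.016,0.018,-0.026],"rot":[-8.5,-3.4,15.4],"jaw":0},
  {"translation":[-0.025,0.027,-0.04],"rot":[-12.8,-5.1,23],"jaw":0},
  {"translation":[-0.033,0.036,-0.053],"rot":[-17,-6.8,30.8],"jaw":0},
  {"translation":[-0.041,0.045,-0.067],"rot":[-21.3,-8.5,38.5],"jaw":0},
  {"translation":[-0.05,0.054,-0.08],"rot":[-25.6,-10.2,46],"jaw":0},
  {"translation":[-0.0584,0.0623,-0.094],"rot":[-29.9,-12,54],"jaw":0},
  {"translation":[-0.069,0.076,-0.097],"rot":[-34,-13.7,61.6],"jaw":0},
  {"translation":[-0.08,0.09,-0.1],"rot":[-38,-15.4,69],"jaw":0},
  {"translation":[-0.09,0.104,-0.102],"rot":[-42.5,-17,77],"jaw":0},
  {"translation":[-0.1,0.118,-0.105],"rot":[-46.8,-18.8,84.7],"jaw":0},
  {"translation":[-0.11,0.132,-0.108],"rot":[-51,-20.5,92],"jaw":0},
  {"translation":[-0.12,0.146,-0.11],"rot":[-55.4,-22.2,100],"jaw":0},
  {"translation":[-0.13,0.16,-0.113],"rot":[-59.8,-23.9,107.9],"jaw":0},
  {"translation":[-0.1375,0.171,-0.1155],"rot":[-59.8,-23.9,107.9],"jaw":0},
  {"translation":[-0.1376,0.186,-0.09],"rot":[-59.8,-23.9,107.9],"jaw":0},
  {"translation":[-0.1376,0.201,-0.064],"rot":[-59.8,-23.9,107.9],"jaw":0},
  {"translation":[-0.1376,0.201,-0.064],"rot":[-59.8,-23.9,107.9],"jaw":0},
])

```text
clock: 39.2
tool_pos: [0.4968, -0.3896, 0.1273]
orientation: [0.397, 0.76, -0.453, -0.244]
force: [0.5, 0.8, -1.1]
grip_width: 0.0054
```

```bash
python3 look.py wrist w25
```

```text
clock 39.2 tcp [ 0.4968 -0.3896  0.1273] J [-0.455  1.027  0.912 -0.756  1.826  0.668] w 0.0054 F [ 0.5  0.8 -1.1] scale 1.5365
```

```bash
cat > pl.py <<'E'
from valve import *
from pick import *
def run(tag,holes,hsel,t0,t1,tv,az,zs):
    f=1.5365
    s,p,im,d=pickle.load(open(f'pics/{tag}.pkl','rb'))
    for u,v in holes: print('hole',atz(p,u/f,v/f,.045).round(4))
    hole=atz(p,hsel[0]/f,hsel[1]/f,.045)[:2]
    c,dr,tip,n=held(tag,np.array(t0)/f,np.array(t1)/f,np.array(tv)/f)
    p0,R0=tool(s);print('n',n,'dr',dr.round(3),'tip tool',tip.round(4),'tip world',(p0+R0.apply(tip)).round(4),'axis world',R0.apply(dr).round(3))
    return hole,tip,dr
E
python3 - <<'E'
from pl import *
hole,tip,dr=run('w25',[(22,55),(248,112),(415,154),(543,188)],(415,154),(396,230),(397,345),(396,214),28,None)
b=pickle.load(open('pics/w25.pkl','rb'))[2][:,:,::-1]
cv2.imwrite('pics/w25c.png',cv2.resize(b[55:160,130:400],None,fx=2.9,fy=2.9,interpolation=cv2.INTER_CUBIC))
E
```

```text
hole [ 0.4971 -0.2709  0.045 ]
hole [ 0.502  -0.3311  0.045 ]
hole [ 0.5071 -0.3911  0.045 ]
hole [ 0.5108 -0.452   0.045 ]
n 14 dr [ 0.008  0.826 -0.564] tip tool [-0.0001 -0.052   0.028 ] tip world [ 0.502  -0.386   0.0686] axis world [ 0.007 -0.018  1.   ]
```

```bash
python3 - <<'E'
from pick import *
s=arm.sense()
p,Rq=vplace([.507,-.391],.052,np.array([0,-.052,.028]),np.array([0,.824,-.567]),28)
rel(s,p,Rq)
E
```

```text
T [0.0053, -0.0172, 0.0101] R [-0.0, 0.2, 0.3] rows>= 0.4
```

>>> send_rows([
  {"translation":[0.0053,-0.006,0.004],"rot":[0,0.2,0.3],"jaw":0},
  {"translation":[0.0053,-0.012,0.007],"rot":[0,0.2,0.3],"jaw":0},
  {"translation":[0.0053,-0.0172,0.0101],"rot":[0,0.2,0.3],"jaw":0},
  {"translation":[0.0053,-0.0172,0.0101],"rot":[0,0.2,0.3],"jaw":0},
])

```text
clock: 39.65
tool_pos: [0.5012, -0.3938, 0.1101]
orientation: [0.399, 0.759, -0.455, -0.24]
force: [-0.6, -0.4, -0.1]
grip_width: 0.0055
```

```bash
python3 look.py wrist w26
```

```text
clock 39.65 tcp [ 0.5012 -0.3938  0.1101] J [-0.456  1.054  0.9   -0.757  1.809  0.685] w 0.0055 F [-0.6 -0.4 -0.1] scale 1.5365
```

```bash
python3 - <<'E'
from pl import *
hole,tip,dr=run('w26',[(222,161),(396,197),(527,224)],(396,197),(396,230),(397,345),(396,214),28,None)
s,p,im,d=pickle.load(open('pics/w26.pkl','rb'));p0,R0=tool(s)
tw=p0+R0.apply(tip);print('tip below px',proj(p,[tw[0],tw[1],.045])*1.5365, 'cam',(-cam(p)[1].T@cam(p)[2]).round(3))
b=im[:,:,::-1];cv2.imwrite('pics/w26c.png',cv2.resize(b[90:170,200:320],None,fx=6.5,fy=6.5,interpolation=cv2.INTER_CUBIC))
E
```

```text
hole [ 0.5032 -0.3303  0.045 ]
hole [ 0.5076 -0.3904  0.045 ]
hole [ 0.512  -0.4497  0.045 ]
n 14 dr [-0.002  0.819 -0.573] tip tool [ 0.0003 -0.052   0.0283] tip world [ 0.5067 -0.3912  0.0513] axis world [0.006 0.004 1.   ]
tip below px [396.79044577 198.42807705] cam [ 0.645 -0.317  0.124]
```

```bash
python3 - <<'E'
from pick import *
s=arm.sense()
for z in (.047,.035,.02,.0085):
  p,Rq=vplace([.5073,-.3907],z,np.array([.0002,-.052,.0281]),np.array([0,.822,-.570]),28);rel(s,p,Rq)
E
```

```text
T [-0.0002, -0.0042, 0.0026] R [0.2, -0.0, 0.1] rows>= 0.1
T [-0.0002, -0.014, 0.0094] R [0.2, -0.0, 0.1] rows>= 0.3
T [-0.0002, -0.0264, 0.0179] R [0.2, -0.0, 0.1] rows>= 0.6
T [-0.0002, -0.0359, 0.0244] R [0.2, -0.0, 0.1] rows>= 0.9
```

>>> send_rows([
  {"translation":[-0.0002,-0.0042,0.0026],"rot":[0.2,0,0.1],"jaw":0},
  {"translation":[-0.0002,-0.0075,0.005],"rot":[0.2,0,0.1],"jaw":0},
  {"translation":[-0.0002,-0.0108,0.0072],"rot":[0.2,0,0.1],"jaw":0},
  {"translation":[-0.0002,-0.014,0.0094],"rot":[0.2,0,0.1],"jaw":0},
  {"translation":[-0.0002,-0.014,0.0094],"rot":[0.2,0,0.1],"jaw":0},
])

```text
clock: 40.2
tool_pos: [0.5011, -0.3935, 0.0929]
orientation: [0.398, 0.759, -0.456, -0.239]
force: [-1.3, 0.4, -1.0]
grip_width: 0.0051
```

>>> send_rows([
  {"translation":[0,-0.005,0.0035],"rot":[0,0,0],"jaw":0},
  {"translation":[0,-0.01,0.007],"rot":[0,0,0],"jaw":0},
  {"translation":[0,-0.015,0.0105],"rot":[0,0,0],"jaw":0},
  {"translation":[0,-0.02,0.014],"rot":[0,0,0],"jaw":0},
  {"translation":[0,-0.021,0.0145],"rot":[0,0,0],"jaw":0},
  {"translation":[0,-0.021,0.0145],"rot":[0,0,0],"jaw":0},
])

```text
clock: 40.8
tool_pos: [0.5011, -0.3934, 0.0671]
orientation: [0.398, 0.759, -0.456, -0.24]
force: [-0.1, -0.4, -0.5]
grip_width: 0.0054
```

```bash
python3 look.py wrist w27
```

```text
clock 40.8 tcp [ 0.5011 -0.3934  0.0671] J [-0.456  1.103  0.913 -0.746  1.762  0.73 ] w 0.0054 F [-0.1 -0.4 -0.5] scale 1.5365
```

```bash
python3 - <<'E'
from pick import *
s=arm.sense();p0,R0=tool(s);a=np.radians(28);h=np.array([np.cos(a),np.sin(a),0])
rel(s,p0+h*.05+up*.01,R0);rel(s,p0+h*.09+up*.14,R0)
E
```

```text
T [-0.0, -0.0202, -0.0468] R [0.0, 0.0, 0.0] rows>= 1.0
T [-0.0001, 0.0639, -0.1537] R [0.0, 0.0, 0.0] rows>= 3.3
```

>>> send_rows([
  {"translation":[0,0,0],"rot":[0,0,0],"jaw":0.3},
  {"translation":[0,0,0],"rot":[0,0,0],"jaw":0.3},
  {"translation":[0,0,0],"rot":[0,0,0],"jaw":0.3},
])

```text
clock: 41.15
tool_pos: [0.5013, -0.3936, 0.0678]
orientation: [0.398, 0.759, -0.456, -0.239]
force: [-0.7, -0.1, 0.1]
grip_width: 0.0253
```

>>> send_rows([
  {"translation":[0,-0.008,-0.019],"rot":[0,0,0],"jaw":0.3},
  {"translation":[0,-0.014,-0.033],"rot":[0,0,0],"jaw":0.3},
  {"translation":[0,-0.02,-0.047],"rot":[0,0,0],"jaw":0.3},
  {"translation":[0,0.0,-0.08],"rot":[0,0,0],"jaw":0.3},
  {"translation":[0,0.03,-0.12],"rot":[0,0,0],"jaw":0.3},
  {"translation":[0,0.064,-0.154],"rot":[0,0,0],"jaw":0.3},
  {"translation":[0,0.064,-0.154],"rot":[0,0,0],"jaw":0.3},
])

```text
clock: 41.85
tool_pos: [0.5831, -0.3509, 0.2163]
orientation: [0.397, 0.759, -0.46, -0.232]
force: [1.0, -0.8, -0.2]
grip_width: 0.0255
```

```bash
python3 look.py wrist w28;  python3 look.py scene s28 0 60 300 285
```

```text
clock 41.85 tcp [ 0.5831 -0.3509  0.2163] J [-0.367  1.125  0.441 -0.826  2.134  0.467] w 0.0255 F [ 1.  -0.8 -0.2] scale 1.5365
clock 41.9 tcp [ 0.5823 -0.3511  0.2126] J [-0.368  1.127  0.446 -0.824  2.131  0.469] w 0.0254 F [ 0.3 -0.1 -0.6] scale 2.6222
```

```bash
python3 - <<'E'
from valve import *
s,p,im,d=pickle.load(open('pics/w28.pkl','rb'));C=cloud(p,d)
w=C[128:142,240:272].reshape(-1,3);w=w[w[:,2]>.08];print(len(w),np.percentile(w[:,2],[10,50,90]).round(4),w.mean(0).round(4))
A=np.c_[w[:,:2]-w[:,:2].mean(0),np.ones(len(w))];print(np.degrees(np.linalg.lstsq(A,w[:,2],rcond=None)[0][:2]).round(1))
from pick import *
s=arm.sense();p0,R0=tool(s);j=s['joint_pos']
# view pose for V2: camera
dr=np.array([np.cos(np.radians(9))*np.cos(np.radians(-3)),np.cos(np.radians(9))*np.sin(np.radians(-3)),np.sin(np.radians(9))])
G=np.array([.61,-.088,.0166]);Rv=vR(dr,35);z=Rv.as_matrix()[:,2];T=G+z*.007
SL=Slerp([0,1],R.concatenate([R0,Rv]))
for n,p,Rt in (('mid',[.58,-.22,.24],SL([.5])[0]),('pre',T-z*.03+up*.09,Rv),('T',T,Rv)):
  p=np.array(p);J,em=chk(p0,R0,p,Rt,j,n=8);print(n,p.round(3),em.round(4),J[-1].round(2),np.abs(np.diff(J,axis=0)).max(0).round(2));rel(s,p,Rt);p0,R0,j=p,Rt,J[-1]
E
```

```text
448 [0.1099 0.1103 0.1107] [ 0.5105 -0.3889  0.1106]
[17.3  8.8]
mid [ 0.58 -0.22  0.24] 0.0 [-0.26  0.76  0.93 -0.49  1.81 -0.58] [0.02 0.07 0.11 0.05 0.07 0.15]
T [-0.1164, -0.0093, -0.067] R [14.0, 19.4, -74.6] rows>= 9.1
pre [ 0.62  -0.089  0.127] 0.0 [-0.23  0.91  0.88 -0.08  1.8  -1.75] [0.01 0.04 0.03 0.05 0.03 0.15]
T [-0.214, -0.1571, -0.0825] R [28.0, 38.7, -149.2] rows>= 18.2
T [ 0.607 -0.088  0.01 ] 0.0 [-0.23  0.99  1.02 -0.08  1.57 -1.73] [0.   0.01 0.02 0.   0.03 0.  ]
T [-0.2211, -0.2466, -0.0064] R [28.0, 38.7, -149.2] rows>= 18.2
```

>>> send_rows([
  {"translation":[-0.012,-0.001,-0.015],"rot":[1.5,2.1,-8],"jaw":0.35},
  {"translation":[-0.025,-0.002,-0.03],"rot":[3,4.3,-16.5],"jaw":0.35},
  {"translation":[-0.038,-0.003,-0.04],"rot":[4.6,6.4,-24.7],"jaw":0.35},
  {"translation":[-0.052,-0.004,-0.05],"rot":[6.2,8.6,-33],"jaw":0.35},
  {"translation":[-0.065,-0.005,-0.055],"rot":[7.7,10.7,-41],"jaw":0.35},
  {"translation":[-0.078,-0.006,-0.06],"rot":[9.3,12.9,-49.5],"jaw":0.35},
  {"translation":[-0.09,-0.007,-0.063],"rot":[10.8,15,-58],"jaw":0.35},
  {"translation":[-0.104,-0.008,-0.065],"rot":[12.4,17.2,-66],"jaw":0.35},
  {"translation":[-0.1164,-0.0093,-0.067],"rot":[14,19.4,-74.6],"jaw":0.35},
  {"translation":[-0.127,-0.025,-0.069],"rot":[15.5,21.5,-82.5],"jaw":0.35},
  {"translation":[-0.138,-0.041,-0.07],"rot":[17,23.5,-91],"jaw":0.35},
  {"translation":[-0.149,-0.057,-0.072],"rot":[18.6,25.7,-99],"jaw":0.35},
  {"translation":[-0.16,-0.073,-0.074],"rot":[20,27.8,-107],"jaw":0.35},
  {"translation":[-0.17,-0.09,-0.075],"rot":[21.7,30,-115.5],"jaw":0.35},
  {"translation":[-0.181,-0.107,-0.077],"rot":[23.2,32,-124],"jaw":0.35},
  {"translation":[-0.192,-0.124,-0.079],"rot":[24.8,34.3,-132],"jaw":0.35},
  {"translation":[-0.203,-0.14,-0.081],"rot":[26.4,36.5,-140.5],"jaw":0.35},
  {"translation":[-0.214,-0.157,-0.0825],"rot":[28,38.7,-149.2],"jaw":0.35},
  {"translation":[-0.214,-0.157,-0.0825],"rot":[28,38.7,-149.2],"jaw":0.35},
  {"translation":[-0.214,-0.157,-0.0825],"rot":[28,38.7,-149.2],"jaw":0.35},
])

```text
clock: 43.95
tool_pos: [0.6189, -0.0885, 0.1249]
orientation: [-0.165, 0.707, 0.67, -0.156]
force: [-0.2, -0.1, -0.2]
grip_width: 0.0296
```

```bash
python3 look.py wrist w29
```

```text
clock 43.95 tcp [ 0.6189 -0.0885  0.1249] J [-0.226  0.909  0.881 -0.078  1.804 -1.744] w 0.0296 F [-0.2 -0.1 -0.2] scale 1.5365
```

```bash
python3 - <<'E'
from valve import *
from pick import *
f=1.5365
c,dr,P=stem('w29',(379/f,285/f),(378.5/f,425/f),16)
print(len(P),c.round(4),dr.round(3),'az',np.degrees(np.arctan2(dr[1],dr[0])).round(1),'elev',np.degrees(np.arcsin(dr[2])).round(1))
s,p,im,d=pickle.load(open('pics/w29.pkl','rb'))
tip=atz(p,379/f,274/f,.008);t=tip-c;tipA=c+dr*(t@dr);print('tip on axis',tipA.round(4))
G=tipA+.064*dr;Rv=vR(dr,35);z=Rv.as_matrix()[:,2];T=G+z*.008
print('G',G.round(4),'T',T.round(4),'z',z.round(3))
s=arm.sense();rel(s,T-z*.03+up*.06,Rv);rel(s,T-z*.03,Rv);rel(s,T,Rv)
E
```

```text
15 [ 0.6098 -0.0971  0.0149] [ 0.985 -0.053  0.162] az -3.1 elev 9.3
tip on axis [ 0.5627 -0.0945  0.0072]
G [ 0.6258 -0.0979  0.0176] T [ 0.6223 -0.0977  0.0103] z [-0.433  0.023 -0.901]
T [-0.0088, 0.0274, 0.0181] R [-0.5, 0.0, -0.0] rows>= 0.7
T [-0.0088, 0.0539, 0.072] R [-0.5, 0.0, -0.0] rows>= 1.8
T [-0.0088, 0.0541, 0.102] R [-0.5, 0.0, -0.0] rows>= 2.3
```

```bash
python3 - <<'E'
from pick import *
dr=np.array([.985,-.053,.162]);dr/=np.linalg.norm(dr);tipA=np.array([.5627,-.0945,.0072])
G=tipA+.067*dr;Rv=vR(dr,35);z=Rv.as_matrix()[:,2];T=G+z*.006
s=arm.sense();print(T.round(4));rel(s,T-z*.03+up*.05,Rv);rel(s,T-z*.03,Rv);rel(s,T,Rv)
E
```

```text
[ 0.6261 -0.0979  0.0127]
T [-0.0088, 0.0342, 0.0233] R [-0.5, 0.0, -0.1] rows>= 0.8
T [-0.0087, 0.0563, 0.0682] R [-0.5, 0.0, -0.1] rows>= 1.8
T [-0.0087, 0.0566, 0.0982] R [-0.5, 0.0, -0.1] rows>= 2.3
```

>>> send_rows([
  {"translation":[-0.0045,0.017,0.012],"rot":[-0.5,0,0],"jaw":0.35},
  {"translation":[-0.0088,0.0342,0.0233],"rot":[-0.5,0,0],"jaw":0.35},
  {"translation":[-0.0088,0.0342,0.0233],"rot":[-0.5,0,0],"jaw":0.35},
  {"translation":[-0.0088,0.045,0.045],"rot":[-0.5,0,0],"jaw":0.35},
  {"translation":[-0.0087,0.0563,0.0682],"rot":[-0.5,0,0],"jaw":0.35},
  {"translation":[-0.0087,0.0566,0.085],"rot":[-0.5,0,0],"jaw":0.35},
  {"translation":[-0.0087,0.0566,0.0982],"rot":[-0.5,0,0],"jaw":0.35},
  {"translation":[-0.0087,0.0566,0.0982],"rot":[-0.5,0,0],"jaw":0.3},
])

```text
clock: 44.8
tool_pos: [0.6244, -0.0975, 0.0119]
orientation: [-0.163, 0.708, 0.67, -0.154]
force: [0.3, -0.1, 1.0]
grip_width: 0.0253
```

>>> send_rows([
  {"translation":[0,0,0],"rot":[0,0,0],"jaw":0},
  {"translation":[0,0,0],"rot":[0,0,0],"jaw":0},
  {"translation":[0,0,0],"rot":[0,0,0],"jaw":0},
  {"translation":[0,0,0],"rot":[0,0,0],"jaw":0},
  {"translation":[0,0,0],"rot":[0,0,0],"jaw":0},
])

```text
clock: 45.3
tool_pos: [0.6248, -0.0978, 0.013]
orientation: [-0.162, 0.708, 0.67, -0.154]
force: [-0.3, -0.8, 5.4]
grip_width: 0.0051
```

```bash
python3 look.py wrist w30; python3 - <<'E'
from pick import *
s=arm.sense();p0,R0=tool(s)
rel(s,p0+up*.17,R0)
E
```

```text
clock 45.3 tcp [ 0.6248 -0.0978  0.013 ] J [-0.237  1.026  0.944 -0.079  1.616 -1.738] w 0.0051 F [-0.3 -0.8  5.4] scale 1.5365
T [-0.0001, -0.0741, -0.153] R [0.0, 0.0, 0.0] rows>= 3.4
```

>>> send_rows([
  {"translation":[0,-0.007,-0.014],"rot":[0,0,0],"jaw":0},
  {"translation":[0,-0.02,-0.042],"rot":[0,0,0],"jaw":0},
  {"translation":[0,-0.04,-0.08],"rot":[0,0,0],"jaw":0},
  {"translation":[0,-0.06,-0.12],"rot":[0,0,0],"jaw":0},
  {"translation":[0,-0.074,-0.153],"rot":[0,0,0],"jaw":0},
  {"translation":[0,-0.074,-0.153],"rot":[0,0,0],"jaw":0},
])

```text
clock: 45.95
tool_pos: [0.6272, -0.0979, 0.1901]
orientation: [-0.157, 0.709, 0.671, -0.151]
force: [-0.9, -0.8, -0.6]
grip_width: 0.0047
```

```bash
python3 look.py wrist w31
```

```text
clock 45.95 tcp [ 0.6272 -0.0979  0.1901] J [-0.236  0.874  0.769 -0.084  1.929 -1.763] w 0.0047 F [-0.9 -0.8 -0.6] scale 1.5365
```

```bash
cat pick.py valve.py pl.py | head -120 && python3 - <<'E'
from h import *; from pick import *; from valve import *
import numpy as np
f=1.5365
r=held('w31',(397/f,225/f),(397/f,345/f),(397/f,209/f)); print(r)
E
```

```text
import sys
from h import *
from plant import arm
up=np.array([0,0,1.]);YAW=-3.0
e=np.array([np.cos(np.radians(YAW)),np.sin(np.radians(YAW)),0])
RP=tapR(e,up,45,1)
zt=RP.as_matrix()[:,2]
CX=np.array([.9947,-.103,0]);CY=np.array([.103,.9947,0])
def place(pk,az,th=45,sig=1):
    a=np.radians(az);h=np.array([np.cos(a),np.sin(a),0]);Rq=tapR(up,h,th,sig)
    # TCP at s=15,r=-8 in tappet frame
    return Rq,h
HX=np.array([.570,.344,.0185]);CXx=np.array([.9952,-.097,0.]);CYy=np.array([.097,.9952,0.])
RL=axes(CYy,[0,0,-1])
def lidpt(al,rho=.06,pen=0.0,half=.011):
    a=np.radians(al);u=-rho*np.cos(a)+.029*np.sin(a)-pen*np.sin(a)+half;w=rho*np.sin(a)+.029*np.cos(a)-pen*np.cos(a)
    return HX+CXx*u+np.array([0,0,w])
def vR(dr,be=45,sig=-1):
    A=np.array(dr)/np.linalg.norm(dr);r=up-A*A[2];r/=np.linalg.norm(r);return tapR(A,r,be,sig)
def vplace(hole,ztip,tip,dr,az):
    a=np.radians(az);h=np.array([np.cos(a),np.sin(a),0])
    be=np.degrees(np.arcsin(-dr[2]));Rq=tapR(up,h,be,-1)
    return np.array([*hole,ztip])-Rq.apply(tip),Rq
from h import *
import pickle,sys
def stem(tag,t0,t1,n=12):
    ""
[... 1685 characters left out ...]
d=None)[0]
    return c,dr,c+dr*k[0],m.sum()
from valve import *
from pick import *
def run(tag,holes,hsel,t0,t1,tv,az,zs):
    f=1.5365
    s,p,im,d=pickle.load(open(f'pics/{tag}.pkl','rb'))
    for u,v in holes: print('hole',atz(p,u/f,v/f,.045).round(4))
    hole=atz(p,hsel[0]/f,hsel[1]/f,.045)[:2]
    c,dr,tip,n=held(tag,np.array(t0)/f,np.array(t1)/f,np.array(tv)/f)
    p0,R0=tool(s);print('n',n,'dr',dr.round(3),'tip tool',tip.round(4),'tip world',(p0+R0.apply(tip)).round(4),'axis world',R0.apply(dr).round(3))
    return hole,tip,dr
(array([ 0.00066322, -0.02909899,  0.01617663]), array([-0.00084354,  0.82074329, -0.57129654]), array([ 0.000688  , -0.05320321,  0.0329549 ]), np.int64(14))
```

```bash
cat h.py
```

```text
import numpy as np,cv2
from scipy.spatial.transform import Rotation as R
def cam(p):
    return np.array([[p['fx'],0,p['cx']],[0,p['fy'],p['cy']],[0,0,1]]),R.from_rotvec(p['rvec']).as_matrix(),np.array(p['tvec'])
def ray(p,u,v):
    K,Rm,t=cam(p); d=Rm.T@np.linalg.inv(K)@np.array([u,v,1.]); return -Rm.T@t,d
def atz(p,u,v,z):
    o,d=ray(p,u,v); return o+d*(z-o[2])/d[2]
def atd(p,u,v,dep):
    o,d=ray(p,u,v); return o+d*dep
def proj(p,X):
    K,Rm,t=cam(p); c=Rm@np.array(X,float)+t; q=K@c; return q[:2]/q[2]
def cloud(p,d):
    K,Rm,t=cam(p); h,w=d.shape; u,v=np.meshgrid(np.arange(w),np.arange(h))
    c=np.stack([(u-p['cx'])/p['fx']*d,(v-p['cy'])/p['fy']*d,d],-1)
    return (c-t)@Rm
def tool(s):
    q=s['orientation']; return np.array(s['tool_pos']),R.from_quat([q[1],q[2],q[3],q[0]])
def down(yaw):  # jaw x-axis at yaw (deg), pointing down
    c,s_=np.cos(np.radians(yaw)),np.sin(np.radians(yaw))
    x=np.array([c,s_,0]);z=np.array([0,0,-1.]);return R.from_matrix(np.stack([x,np.cross(z,x),z],1))
def axes(x,z):
    x=np.array(x,float);z=np.array(z,float);z/=np.linalg.norm(z);x-=z*(x@z);x
[... 1617 characters left out ...]
ig*(a x r)"""
    a=np.array(a,float);r=np.array(r,float)
    z=-(a*np.sin(np.radians(th))+r*np.cos(np.radians(th)))
    return axes(sig*np.cross(a,r),z)
def ikall(pos,Rt):
    out=[]
    for j4 in (0,1,1.57,2.4,3.14):
      for j6 in (-2,0,2):
        j,e=ik(pos,Rt,[np.arctan2(pos[1],pos[0]),.7,1.6,j4,.8,j6])
        if e<1e-3 and not any(np.abs(j-k).max()<.05 for k in out): out.append(j)
    return out
from scipy.spatial.transform import Slerp
def chk(p0,R0,p1,R1,j0,n=12,lift=None):
    S=Slerp([0,1],R.concatenate([R0,R1]));J=[];j=j0;em=0
    for t in np.linspace(0,1,n+1):
        p=p0+(p1-p0)*t
        jn,e=ik(p,S([t])[0],j); em=max(em,e); J.append(jn); j=jn
    J=np.array(J); return J,em
```

```bash
python3 - <<'E'
from h import *; from pick import *; from valve import *
s=arm.sense();p0,R0=tool(s);j0=np.array(s['joint_pos']);print(p0.round(4),j0.round(3),s['force'])
tip=np.array([.0007,-.0532,.0330]);dr=np.array([0,.8207,-.5713])
for az in (28,20,35):
    H,Rq=vplace([.498,-.271],.075,tip,dr,az);Hu=H+up*.06
    J,e=chk(p0,R0,Hu,Rq,j0,18);print(az,H.round(3),e,J[-1].round(2));
    S=Slerp([0,1],R.concatenate([R0,Rq]))
    for k in range(0,19,2):
        t=k/18;p=p0+(Hu-p0)*t;Q=S([t])[0];print(k,J[k].round(2),'tip',(p+Q.apply(tip)).round(3),'head',(p+Q.apply(tip+dr*.104)).round(3))
    print('dJmax',np.abs(np.diff(J,axis=0)).max(0).round(2));rel(s,Hu,Rq)
E
```

```text
[ 0.6263 -0.0977  0.1867] [-0.236  0.877  0.774 -0.084  1.926 -1.763] [-0.35224929 -0.23596369 -0.86235234]
28 [ 0.495 -0.272  0.138] 2.994834907843468e-09 [-0.31  0.88  1.02 -0.68  1.93  0.76]
0 [-0.24  0.88  0.77 -0.08  1.93 -1.76] tip [ 0.564 -0.094  0.18 ] head [ 0.667 -0.099  0.197]
2 [-0.23  0.81  0.89 -0.16  1.82 -1.49] tip [ 0.552 -0.101  0.176] head [ 0.65  -0.125  0.201]
4 [-0.23  0.77  0.98 -0.24  1.74 -1.2 ] tip [ 0.543 -0.11   0.171] head [ 0.633 -0.15   0.206]
6 [-0.22  0.74  1.04 -0.33  1.7  -0.91] tip [ 0.536 -0.122  0.164] head [ 0.613 -0.174  0.211]
8 [-0.21  0.74  1.08 -0.42  1.68 -0.61] tip [ 0.531 -0.138  0.156] head [ 0.594 -0.195  0.218]
10 [-0.21  0.75  1.1  -0.5   1.7  -0.32] tip [ 0.527 -0.158  0.149] head [ 0.573 -0.214  0.224]
12 [-0.22  0.77  1.1  -0.57  1.74 -0.04] tip [ 0.522 -0.182  0.143] head [ 0.553 -0.231  0.229]
14 [-0.24  0.81  1.09 -0.62  1.8   0.24] tip [ 0.516 -0.209  0.138] head [ 0.533 -0.245  0.234]
16 [-0.27  0.84  1.06 -0.66  1.86  0.5 ] tip [ 0.508 -0.239  0.135] head [ 0.515 -0.259  0.237]
18 [-0.31  0.88  1.02 -0.68  1.93  0.76] tip [ 
[... 1741 characters left out ...]
[ 0.614 -0.173  0.212]
8 [-0.21  0.71  1.13 -0.42  1.62 -0.65] tip [ 0.53  -0.14   0.156] head [ 0.594 -0.194  0.218]
10 [-0.21  0.71  1.16 -0.51  1.62 -0.35] tip [ 0.526 -0.16   0.149] head [ 0.574 -0.213  0.224]
12 [-0.21  0.73  1.17 -0.59  1.65 -0.07] tip [ 0.521 -0.184  0.142] head [ 0.553 -0.23   0.23 ]
14 [-0.22  0.76  1.17 -0.65  1.71  0.21] tip [ 0.515 -0.21   0.138] head [ 0.534 -0.245  0.234]
16 [-0.25  0.8   1.14 -0.7   1.77  0.47] tip [ 0.508 -0.24   0.135] head [ 0.515 -0.258  0.237]
18 [-0.28  0.84  1.11 -0.72  1.84  0.72] tip [ 0.498 -0.271  0.135] head [ 0.498 -0.271  0.239]
dJmax [0.02 0.04 0.07 0.05 0.07 0.15]
T [-0.1816, -0.1143, 0.0427] R [-32.9, -37.8, 142.5] rows>= 17.6
```

>>> send_rows([
  {"translation":[-0.009,-0.006,0.002],"rot":[-1.4,-2.0,7.4],"jaw":0},
  {"translation":[-0.018,-0.011,0.004],"rot":[-2.8,-4.0,14.9],"jaw":0},
  {"translation":[-0.027,-0.017,0.006],"rot":[-4.1,-5.9,22.3],"jaw":0},
  {"translation":[-0.036,-0.023,0.009],"rot":[-5.5,-7.9,29.7],"jaw":0},
  {"translation":[-0.045,-0.029,0.011],"rot":[-6.9,-9.9,37.2],"jaw":0},
  {"translation":[-0.054,-0.034,0.013],"rot":[-8.3,-11.9,44.6],"jaw":0},
  {"translation":[-0.063,-0.04,0.015],"rot":[-9.7,-13.8,52.0],"jaw":0},
  {"translation":[-0.073,-0.046,0.017],"rot":[-11.0,-15.8,59.5],"jaw":0},
  {"translation":[-0.082,-0.051,0.019],"rot":[-12.4,-17.8,66.9],"jaw":0},
  {"translation":[-0.091,-0.057,0.021],"rot":[-13.8,-19.8,74.4],"jaw":0},
  {"translation":[-0.1,-0.063,0.023],"rot":[-15.2,-21.7,81.8],"jaw":0},
  {"translation":[-0.109,-0.069,0.026],"rot":[-16.6,-23.7,89.2],"jaw":0},
  {"translation":[-0.118,-0.074,0.028],"rot":[-17.9,-25.7,96.7],"jaw":0},
  {"translation":[-0.127,-0.08,0.03],"rot":[-19.3,-27.7,104.1],"jaw":0},
  {"translation":[-0.136,-0.086,0.032],"rot":[-20.7,-29.6,111.5],"jaw":0},
  {"translation":[-0.145,-0.092,0.034],"rot":[-22.1,-31.6,119.0],"jaw":0},
  {"translation":[-0.154,-0.097,0.036],"rot":[-23.5,-33.6,126.4],"jaw":0},
  {"translation":[-0.163,-0.103,0.038],"rot":[-24.8,-35.6,133.8],"jaw":0},
  {"translation":[-0.172,-0.109,0.041],"rot":[-26.2,-37.5,141.3],"jaw":0},
  {"translation":[-0.1813,-0.1144,0.0427],"rot":[-27.6,-39.5,148.7],"jaw":0},
])

```text
clock: 48.0
tool_pos: [0.4941, -0.2718, 0.1961]
orientation: [0.398, 0.758, -0.458, -0.24]
force: [0.8, 0.0, -1.3]
grip_width: 0.0051
```

```bash
python3 - <<'E'
from h import *; from pick import *
s=arm.sense()
tip=np.array([.0007,-.0532,.0330]);dr=np.array([0,.8207,-.5713])
H,Rq=vplace([.498,-.271],.068,tip,dr,28);rel(s,H,Rq)
E
```

```text
T [0.0004, -0.0542, 0.0369] R [0.2, 0.2, -0.2] rows>= 1.3
```

>>> send_rows([
  {"translation":[0,-0.02,0.013],"rot":[0,0,0],"jaw":0},
  {"translation":[0,-0.038,0.026],"rot":[0,0,0],"jaw":0},
  {"translation":[0.0004,-0.054,0.037],"rot":[0.2,0.2,-0.2],"jaw":0},
  {"translation":[0.0004,-0.054,0.037],"rot":[0.2,0.2,-0.2],"jaw":0},
])

```text
clock: 48.4
tool_pos: [0.493, -0.2713, 0.1269]
orientation: [0.397, 0.76, -0.454, -0.241]
force: [-0.5, -0.4, -0.5]
grip_width: 0.0053
```

```bash
python3 look.py wrist w33
```

```text
clock 48.4 tcp [ 0.493  -0.2713  0.1269] J [-0.31   0.955  1.076 -0.655  1.838  0.838] w 0.0053 F [-0.5 -0.4 -0.5] scale 1.5365
```

View pics/w33.png

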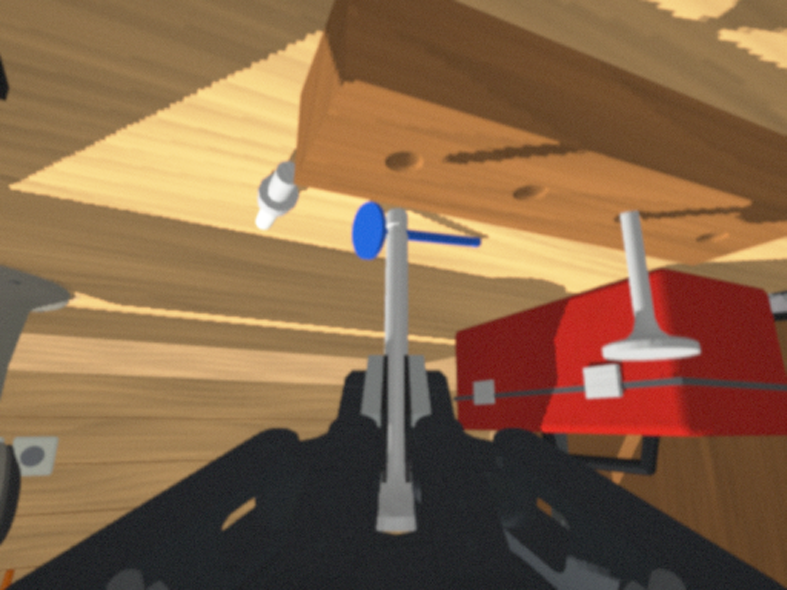

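w33: hole 4 is at (404,161) and the held stem tip at (396,211). Valve A is standing in hole 2.

```bash
python3 - <<'E'
from pl import *
h,tip,dr=run('w33',[(404,161),(531,192)],(404,161),(397,228),(397,345),(396,211),28,None)
s=arm.sense();print(h)
for hh in (h,[.4985,-.271]):
  for z in (.0525,):
    H,Rq=vplace(hh,z,tip,dr,28);rel(s,H,Rq)
E
```

```text
hole [ 0.4979 -0.2715  0.045 ]
hole [ 0.5026 -0.3317  0.045 ]
n 14 dr [-0.     0.822 -0.569] tip tool [ 0.0003 -0.0524  0.0324] tip world [ 0.4957 -0.2698  0.0654] axis world [ 0.004 -0.005  1.   ]
[ 0.4979401 -0.2715262]
T [0.0017, -0.0126, 0.0079] R [-0.0, 0.1, 0.2] rows>= 0.3
T [0.0015, -0.013, 0.0073] R [-0.0, 0.1, 0.2] rows>= 0.3
```

>>> send_rows([
  {"translation":[0.0017,-0.006,0.004],"rot":[0,0,0],"jaw":0},
  {"translation":[0.0017,-0.0128,0.008],"rot":[0,0,0.2],"jaw":0},
  {"translation":[0.0017,-0.0128,0.008],"rot":[0,0,0.2],"jaw":0},
  {"translation":[0.0017,-0.0128,0.008],"rot":[0,0,0.2],"jaw":0},
])

```text
clock: 48.85
tool_pos: [0.4951, -0.2727, 0.1139]
orientation: [0.397, 0.759, -0.456, -0.239]
force: [0.4, -0.2, 0.7]
grip_width: 0.0054
```

```bash
python3 look.py wrist w34; python3 look.py wrist w34c 210 70 340 170
```

```text
clock 48.85 tcp [ 0.4951 -0.2727  0.1139] J [-0.311  0.974  1.073 -0.653  1.823  0.853] w 0.0054 F [ 0.4 -0.2  0.7] scale 1.5365
clock 48.9 tcp [ 0.4952 -0.2727  0.1141] J [-0.311  0.973  1.073 -0.653  1.823  0.853] w 0.0051 F [-0.2  0.3 -1.1] scale 5.9
```

View pics/w34.png

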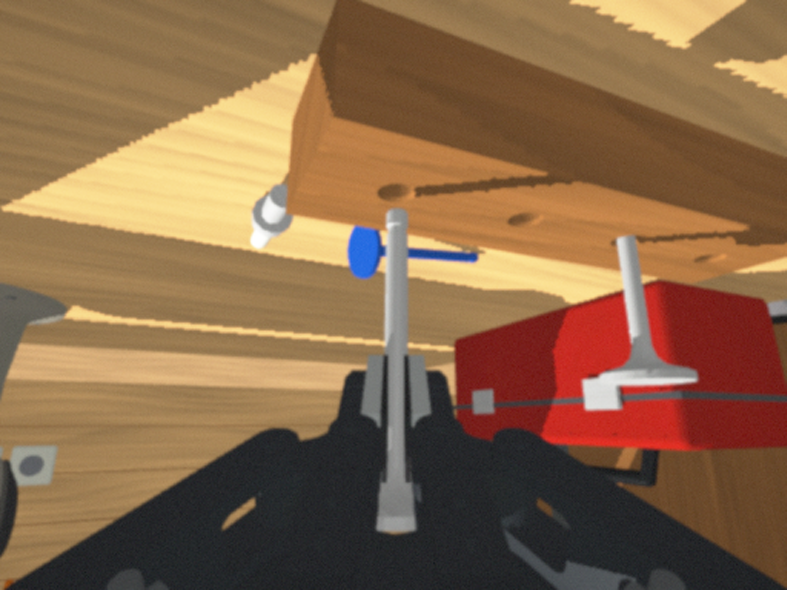

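View pics/w34c.png

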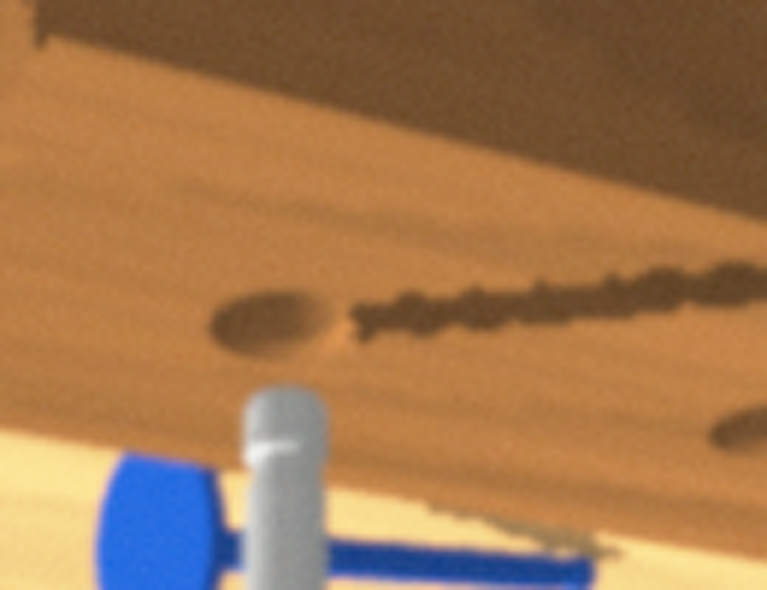

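```bash
python3 - <<'E'
from pl import *
h,tip,dr=run('w34',[(395.6,191.7),(526,219)],(395.6,191.7),(397.5,228),(397,345),(397.5,210.5),28,None)
s=arm.sense();p0,R0=tool(s)
print('tip now',p0+R0.apply(tip))
for z in (.047,.040,.035,.022,.0085):
    H,Rq=vplace(h,z,tip,dr,28);rel(s,H,Rq)
E
```

```text
hole [ 0.4988 -0.2705  0.045 ]
hole [ 0.5034 -0.3308  0.045 ]
n 13 dr [-0.011  0.832 -0.555] tip tool [ 0.0009 -0.0526  0.0318] tip world [ 0.4989 -0.2717  0.0525] axis world [-0.02   0.001  1.   ]
tip now [ 0.499021   -0.27177837  0.05281576]
T [-0.0012, -0.0056, 0.0021] R [-1.0, 0.1, -0.0] rows>= 0.1
T [-0.0012, -0.0113, 0.0061] R [-1.0, 0.1, -0.0] rows>= 0.3
T [-0.0012, -0.0154, 0.0089] R [-1.0, 0.1, -0.0] rows>= 0.4
T [-0.0012, -0.0261, 0.0163] R [-1.0, 0.1, -0.0] rows>= 0.6
T [-0.0012, -0.0372, 0.024] R [-1.0, 0.1, -0.0] rows>= 0.9
```

>>> send_rows([
  {"translation":[-0.0008,-0.005,0.0033],"rot":[0,0,0],"jaw":0},
  {"translation":[-0.0008,-0.0085,0.0057],"rot":[0,0,0],"jaw":0},
  {"translation":[-0.0008,-0.0105,0.0071],"rot":[0,0,0],"jaw":0},
  {"translation":[-0.0008,-0.0125,0.0085],"rot":[0,0,0],"jaw":0},
])

```text
clock: 49.35
tool_pos: [0.4949, -0.272, 0.0987]
orientation: [0.397, 0.759, -0.457, -0.239]
force: [-0.8, 0.3, -0.2]
grip_width: 0.0045
```

```bash
python3 look.py wrist w35c 210 70 340 170
```

```text
clock 49.35 tcp [ 0.4949 -0.272   0.0987] J [-0.31   0.991  1.08  -0.649  1.804  0.869] w 0.0045 F [-0.8  0.3 -0.2] scale 5.9
```

View pics/w35c.png

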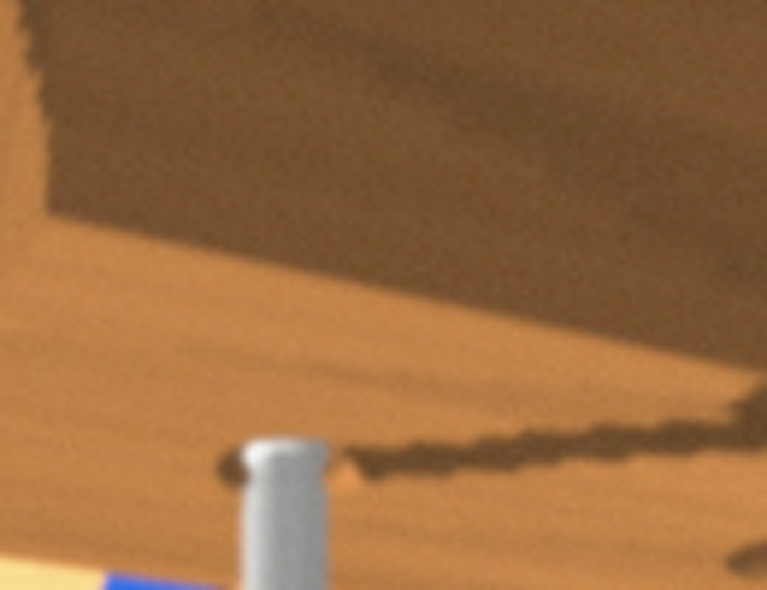

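>>> send_rows([
  {"translation":[-0.0003,-0.005,0.0034],"rot":[0,0,0],"jaw":0},
  {"translation":[-0.0003,-0.01,0.0068],"rot":[0,0,0],"jaw":0},
  {"translation":[-0.0003,-0.015,0.0102],"rot":[0,0,0],"jaw":0},
  {"translation":[-0.0003,-0.019,0.013],"rot":[0,0,0],"jaw":0},
  {"translation":[-0.0003,-0.022,0.0151],"rot":[0,0,0],"jaw":0},
])

```text
clock: 49.9
tool_pos: [0.4946, -0.2716, 0.071]
orientation: [0.398, 0.759, -0.456, -0.24]
force: [0.8, 0.3, -1.4]
grip_width: 0.0055
```

>>> send_rows([
  {"translation":[0,-0.001,0.0007],"rot":[0,0,0],"jaw":0},
  {"translation":[0,-0.001,0.0007],"rot":[0,0,0],"jaw":0.3},
  {"translation":[0,-0.001,0.0007],"rot":[0,0,0],"jaw":0.3},
  {"translation":[0,-0.001,0.0007],"rot":[0,0,0],"jaw":0.3},
])

```text
clock: 50.3
tool_pos: [0.4947, -0.2716, 0.0702]
orientation: [0.397, 0.759, -0.456, -0.24]
force: [-0.4, -0.5, -0.1]
grip_width: 0.026
```

```bash
python3 - <<'E'
from pick import *
s=arm.sense();p0,R0=tool(s);print(R0.as_matrix().round(3))
a=np.radians(28);h=np.array([np.cos(a),np.sin(a),0])
for sg in(1,-1):
  print(sg,R0.inv().apply(sg*h*.05+up*.01).round(4),R0.inv().apply(sg*h*.09+up*.14).round(4))
print(s['grip_width'],s['force'])
E
```

```text
[[ 0.469 -0.503 -0.727]
 [-0.883 -0.267 -0.385]
 [-0.001  0.822 -0.569]]
1 [-0.0001 -0.0202 -0.0468] [-0.0002  0.0639 -0.1537]
-1 [0.     0.0367 0.0354] [-0.      0.1663 -0.0057]
0.026035230337279752 [-0.38689214 -0.46326116 -0.13169727]
```

>>> send_rows([
  {"translation":[0,-0.01,-0.0234],"rot":[0,0,0],"jaw":0.3},
  {"translation":[0,-0.0202,-0.0468],"rot":[0,0,0],"jaw":0.3},
  {"translation":[0,-0.0202,-0.0468],"rot":[0,0,0],"jaw":0.3},
  {"translation":[0,0.0,-0.08],"rot":[0,0,0],"jaw":0.3},
  {"translation":[0,0.03,-0.115],"rot":[0,0,0],"jaw":0.3},
  {"translation":[0,0.064,-0.154],"rot":[0,0,0],"jaw":0.3},
  {"translation":[0,0.064,-0.154],"rot":[0,0,0],"jaw":0.3},
  {"translation":[0,0.064,-0.154],"rot":[0,0,0],"jaw":0.3},
])

```text
clock: 51.1
tool_pos: [0.5746, -0.2297, 0.2118]
orientation: [0.397, 0.759, -0.457, -0.238]
force: [0.4, 0.2, -0.7]
grip_width: 0.0253
```

```bash
python3 look.py wrist w36; python3 look.py scene s36;python3 look.py side d36
```

```text
clock 51.1 tcp [ 0.5746 -0.2297  0.2118] J [-0.23   1.031  0.661 -0.7    2.146  0.68 ] w 0.0253 F [ 0.4  0.2 -0.7] scale 1.5365
clock 51.15 tcp [ 0.574  -0.2297  0.2101] J [-0.23   1.033  0.663 -0.699  2.146  0.68 ] w 0.0253 F [ 0.6 -0.4 -0.3] scale 1.5365
clock 51.2 tcp [ 0.5737 -0.2297  0.2092] J [-0.23   1.035  0.664 -0.699  2.146  0.68 ] w 0.0257 F [ 0.5 -0.3 -0.9] scale 1.5365
```

View pics/w36.png

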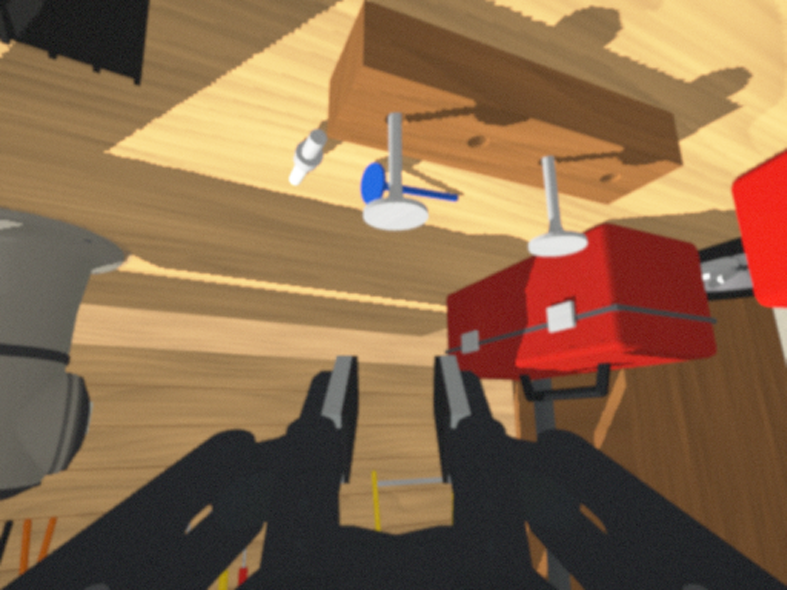

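View pics/s36.png

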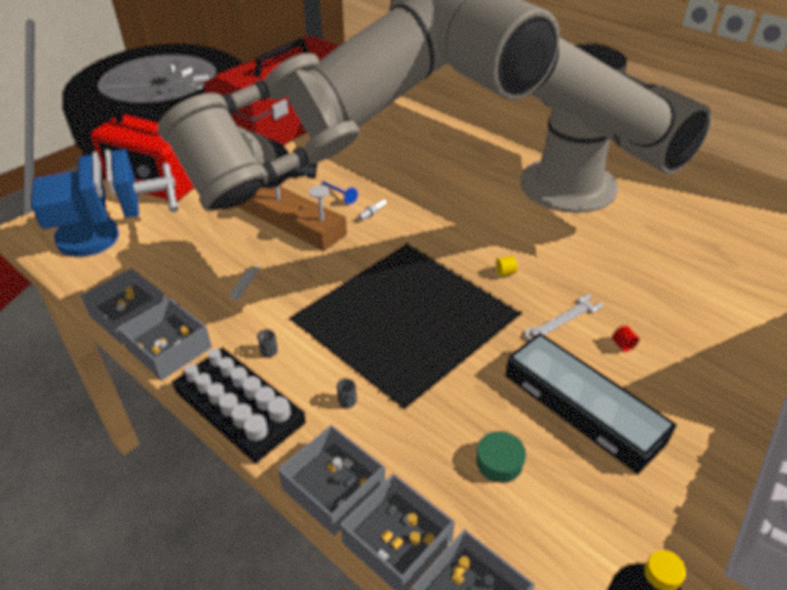

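View pics/d36.png

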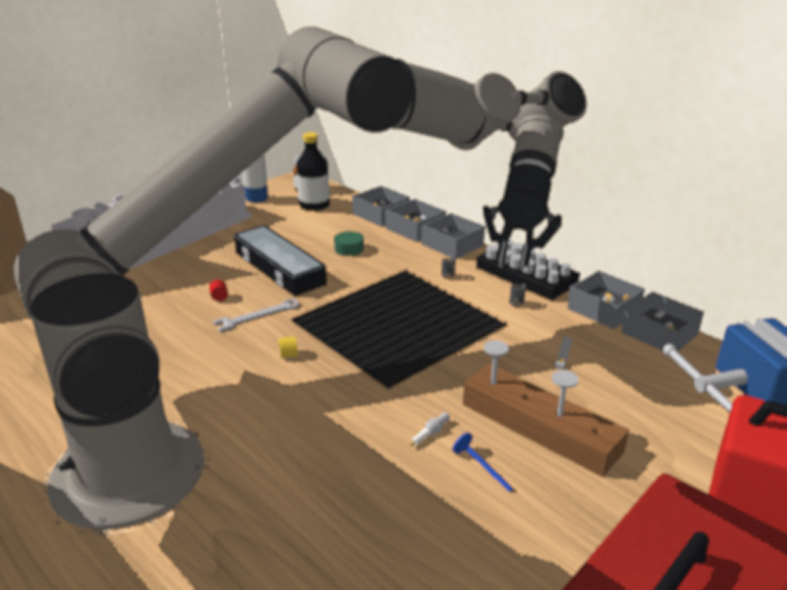

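```bash
python3 - <<'E'
from h import *; import pickle
f=1.5365
for tag,pts in (('d36',[(497,348),(565,378),(244,238),(322,283),(280,255),(262,262)]),('s36',[(319,191),(525,345),(660,430),(600,400)])):
    s,p,im,d=pickle.load(open(f'pics/{tag}.pkl','rb'));C=cloud(p,d)
    for u,v in pts:
        u0,v0=int(u/f),int(v/f);w=C[v0-1:v0+2,u0-2:u0+3].reshape(-1,3);print(tag,u,v,np.median(w,0).round(4))
    # lid region: max z around case
    m=(abs(C[...,0]-.53)<.07)&(abs(C[...,1]-.348)<.14)&(C[...,2]>.03)&(C[...,2]<.15)
    z=C[m][:,2];print('lid z pct',np.percentile(z,[50,90,99]).round(4),len(z))
E
```

```text
d36 497 348 [ 0.4963 -0.2716  0.1127]
d36 565 378 [ 0.506  -0.3898  0.1123]
d36 244 238 [0.5124 0.4485 0.0498]
d36 322 283 [0.542  0.2215 0.0106]
d36 280 255 [0.5187 0.3281 0.0503]
d36 262 262 [0.4901 0.3549 0.0315]
lid z pct [0.0489 0.0514 0.0532] 1168
s36 319 191 [ 0.4983 -0.2686  0.1122]
s36 525 345 [0.5184 0.2251 0.0487]
s36 660 430 [0.5285 0.461  0.0488]
s36 600 400 [0.5379 0.3717 0.0484]
lid z pct [0.0483 0.0503 0.0518] 3533
```

```bash
python3 - <<'E'
from h import *; import pickle
for tag in('s36','d36'):
    s,p,im,d=pickle.load(open(f'pics/{tag}.pkl','rb'));C=cloud(p,d)
    m=(abs(C[...,0]-.53)<.036)&(abs(C[...,1]-.344)<.11)&(C[...,2]>.042)&(C[...,2]<.056)
    P=C[m];c=np.linalg.lstsq(np.c_[P[:,:2]-[.53,.344],np.ones(len(P))],P[:,2],rcond=None)[0];print(tag,len(P),np.degrees(c[:2]).round(2),c[2].round(4))
from plant import arm
print(arm.close_job())
E
```

```text
s36 2278 [-0.33  0.03] 0.0485
d36 650 [0.22 0.02] 0.0495
the job is handed in; nothing more can be done
None
```

The job is done and handed in at about 51 s of the 210 s allowed.

- **Tappets:** Only three were present. They are in pockets 1 to 3, open ends up. Their rims measured about 38 mm above the bench, the seated height, with no tilt.
- **Lid:** I shut it after all three tappets were in. In the last images its top is level to within 0.35° and reads 48.5 mm in one camera and 49.5 mm in the other, against 47.5 mm expected. That is within the 2 mm calibration.
- **Valves:** Only two were present, including the one that was knocked aside. They stand upright in rack holes 2 and 4. Their heads read 112 to 113 mm against 111 mm expected, both alike and within calibration, so I take them to be on the bottom.
- **Everything else:** The mat is empty. The springs, spanner, tin, spark plug, feeler gauge and coloured look-alikes were not handled. The arm was clear of everything when I handed in, and no last check failed.

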